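# Glue up a heel stack on a crank-fed lamp stand

### The job

Set the glued heel stack under the warming lamp: fold the crank's handle upright and wind the empty carriage all the way out from under the lamp, then stack the aluminium base plate, every heel lift on the table and finally the pressing weight squarely in the carriage's pocket. Then wind the loaded carriage by the crank all the way in under the lamp, and fold the handle down flat again. Do not shove the carriage by hand, do not tip the glue jar over, and leave the other things on the table where they are.

Things in the scene. Friction and masses are not known exactly. Their poses are not given: they have to be found in the camera images.
- carriage: aluminium plate 92 x 92 mm with the pocket. Origin: centre of the pocket's floor, 30 mm above the table; z up, +y towards the lamp, x across. Four 4 mm steel corner angles, 66 mm high, enclose a 59 x 59 mm square, each covering 10 mm of a side, so the middle 39 mm of every side is open for fingers; their top 8 mm flares outward. Slides 110 mm along y; resists a push with about 25 N.
- crank_axis (a point): point on the crank's vertical axis, 147 mm above the table, level with the handle's hinge, over the grey gearbox (85 mm square, top at 95 mm). Fixed; axes parallel to the carriage's. In this frame the carriage's origin is at y = -255 mm when all the way out (loading), -145 mm when all the way in. The lamp arch between spans y = -200 to -90 mm, 128 mm wide, 147 mm high, underside at 135 mm.
- crank (a joint): crank angle, rad: 0 = carriage all the way out, 12.57 (two turns, 55 mm each) = all the way in, stops at both; starts between. Grows clockwise seen from above: at angle a the 60 mm arm points from the axis along (cos a, -sin a) in x, y of crank_axis. Takes about 4 N at the handle and stays where it is left.
- handle_hinge (a point): hinge of the folding handle at the outer end of the crank arm, 60 mm from the crank axis, 147 mm above the table. x points outward along the arm, y along the hinge, z up. The arm (16 mm wide, 10 mm thick) has its top 12 mm below the hinge.
- handle_fold (a joint): angle of the folding handle, rad: 0 (start) = folded flat, level above the arm and pointing from its hinge back over the crank axis; 1.57 = upright (stop). A stiff hinge (about 0.12 N m) holds it at any angle.
- handle_grip (a point): grip point on the handle's centre line, 44 mm from the hinge; its -x axis points to the handle's free end. The handle is a black plastic sleeve 17 mm in diameter, reaching from 15 to 67 mm from the hinge, free to spin about its own length, so the gripper need not turn as the crank goes round.
- base_plate: bright aluminium base plate, square, 54 x 54 x 18 mm, about 0.1 to 0.2 kg, lying flat: goes in the pocket first. Origin: centre of its underside; x and y along its sides, z up.
- lift1: one of up to three identical brown leatherboard heel lifts (the number varies from start to start, None when absent): a rigid square slab 54 x 54 x 12 mm, 35 g, lying flat. Origin: centre of its underside; x and y run along its sides, z up.
- lift2: one of up to three identical brown leatherboard heel lifts (the number varies from start to start, None when absent): a rigid square slab 54 x 54 x 12 mm, 35 g, lying flat. Origin: centre of its underside; x and y run along its sides, z up.
- lift3: one of up to three identical brown leatherboard heel lifts (the number varies from start to start, None when absent): a rigid square slab 54 x 54 x 12 mm, 35 g, lying flat. Origin: centre of its underside; x and y run along its sides, z up.
- weight: dark steel pressing weight, 0.28 to 0.45 kg: a square slab 54 x 54 x 16 mm with an upright round steel knob 22 mm in diameter and 22 mm high in the middle of its top (38 mm in all). Goes on last. Origin: centre of its underside; x and y along its sides, z up.
- glue_jar: amber glass glue jar, 54 mm in diameter, 65 mm high; bystander. Origin: centre of its underside, z up.
- tin: flat round steel tin, 54 mm in diameter, 26 mm high, no knob, lying among the work pieces; bystander. Origin: centre of its underside.
- mallet: wooden-handled hammer 240 mm long lying at the back right; bystander. Origin near its middle, handle towards -x of its own frame.
- awl: wooden-handled awl 140 mm long lying in front of the stand; bystander.
- slicker: upright turned wooden edge slicker, 28 mm in diameter, 66 mm high; bystander. Origin: centre of its underside.
- tape: roll of paper tape lying flat, 80 mm across, 20 mm high; bystander.
- spool: upright thread spool, 44 mm across, 46 mm high; bystander.
There are look-alikes about, which are no part of the job. Leave any blue, red or turquoise look-alike of the weight alone.

How it is judged:
By the outcome, as a careful person would: the job done as asked, in the order asked, and still so for the second after the job is handed in, with the robot touching nothing.
Of lift1, lift2, lift3 only 1 to 3 are there at a start; the rules pass over those that are not, and their reading is None.
At some moment in a run one of base_plate, lift1, lift2, lift3, weight may be knocked a few centimetres aside while the robot is not near it.
Once in a run the grip may slacken for a moment while it holds something.
It also fails if it takes over 210 s, if anything falls off the work surface, if the arm or the gripper's body presses on something with over 40 N, if the wrist force passes 120 N, or if a joint passes its speed limit or range.

### The arm

A 7-joint arm with a two-finger parallel gripper is mounted at the origin on the work surface. World frame = base frame: x ahead of the robot, y to its left, z up, the work surface at z = 0. Lengths are in m, angles in rad, forces in N, time in s.
With the tool pointing down it reaches from about 0.4 to 0.875 m from the base axis. Payload 19.3 kg.
Tool frame: the origin (TCP) lies between the finger pads; the fingertips stand ahead of it and the grasp point (between the pads) lies 8 mm behind it (bot.tip_extent is the x of the fingertips in the tool frame, in m); x points along the fingers, y is the direction in which the jaws open and shut, and the axes are right-handed (so a half turn about x gives the same grasp; the last joint's range is limited). The gripper opens to 85 mm and grips with 20 to 120 N. Pads are 22 mm wide; open, the fingers measure 114 mm over their backs; the gripper's body (76 mm by 85 mm) begins 54 mm behind the grasp point. The pads swing forward as they close: fully open they stand 13 mm farther back than shut.
Start: joints at [1.184, 0.521, -0.036, 1.599, 0.021, 1.021, -0.113], TCP at [0.195, -0.594, 0.242] pointing down, gripper open.
Joint ranges: [-2.91, 2.91], [-0.3, 2.13], [-1.5, 1.42], [0.17, 2.43], [-1.26, 4.41], [0.16, 1.93], [-2.52, 2.52]. Speed limits (rad/s): [1.89, 1.89, 2.39, 2.39, 3.01, 3.01, 3.01].

### API

Orientations are given as [roll, pitch, yaw] about the fixed x, y, z axes, in that order (R = Rz(yaw) Ry(pitch) Rx(roll)).
In Python, from workcell import observe, grab_frame, camera_info, bot, nets gives the robot as it stands.
- The arm moves only by the tool jog_arm, never from a script. Its argument "commands" is a list of rows, each a list of 6 numbers: the shift along the tool's x, y, z in mm, then the turn, a rotation vector about the tool's x, y, z in rad. A call has 1 to 20 rows; each row shifts and turns the pose as measured when the row begins, along the tool's axes as they then stand; what a row does not reach is not made up. A row lasts 1/10 s, in which the tool goes at most 50 mm and 8.59 degrees, less where a joint would pass 70% of its speed; a pose out of reach is approached as far as the arm can. A call is refused whole if a number of a shift passes 50 or a number of a turn 0.15, either way. A call with a gripper value outside its range is refused whole. "gripper" is the closure in counts, from 0 (fully open) to 255 (shut), set as the call begins (left out, the last holds). The fingers move at their own pace and stop on an object; "newtons" is the grip in N (left out, the last holds). Time passes only in rows, so rows that do not move let the fingers close. It gives the time, the measured TCP pose, the force and the opening at its end, in the units of the state.
- observe(): the state, without advancing time (a new reading comes with each control period).
- grab_frame(name): name is "side" or "top"; returns the picture (420x560x3 uint8, red, green, blue); there is no depth.
- camera_info(name): a dict with "fov_y" (degrees; the focal length in pixels is half the picture's height over the tangent of half this angle, whatever the lens; pixels are square), "cx", "cy" (the principal point, pixels), "distortion" ([k1, k2, p1, p2, k3] as OpenCV has them; the pictures are not rectified), "R" (3x3) and "t" (3): a world point X has camera coordinates R X + t. Camera axes: x right, y down, z forward; pixel columns grow to the right and rows downward; lengths in m; the calibration is good to about 2 mm. A picture is of the moment at which its call begins. camera_info takes no time and is no camera call.
- bot.job_done(): hands the job in, once; it reports no verdict.
Trained networks look in the newest picture that a camera, given by its name, has taken for a name from the list of things; names that differ only in an ending like _2 or _b are one class to them, and where a whole thing is asked for, a point or a joint stands for the part that bears it (a point fixed in the world has none). Each returns a list of dicts, best first, with "p" (0 to 1); they miss things now and then, are a little off and sometimes report something else, mostly with a low value. They report only what shows in the picture. A call takes as long as a camera call. They do not tell look-alikes from the thing itself.
- nets.find_in(camera, name): "rect" ([left, top, right, bottom] in pixels, round what is visible of it).
- nets.silhouettes(camera, name): "mask" (420x560 bool, what is visible of it) and "rect" ([left, top, right, bottom] in pixels, round what is visible of it).
- nets.pinpoint(camera, name): "location" ([column, row] in pixels: a listed point, or the origin of a listed thing).
The state is a dict: "clock": time; "qpos": joint angles; "qd": joint speeds; "joint_efforts": joint torques, N m; "position": TCP position; "tool_rot": TCP orientation; "force": force on the tool from outside, world axes, zero at the start; "moment": the same for the moment, N m; "grip_width": finger opening in m.
Only numpy, scipy, OpenCV 4.12 (cv2) and the standard library are available. Lean on these libraries where they do the work, as an engineer would, in place of code of your own. Each camera call takes 0.05 s, during which the arm holds its last target.

## Working session

There is one attempt and no reset: what is moved stays moved. The work goes in short steps, Python scripts to look and compute and a tool call to move; the robot and the scene stay as the last step left them, time stands still between calls to the robot, and variables do not carry over. Pictures are saved under pics/ and viewed, and the job is handed in when it is done.

Besides the shell and the picture viewer there is one more tool, called after ">>>" by a JSON object that holds its "fn" and its "kwargs", one argument or row to a line. jog_arm: Moves the arm, as the interface text tells. Its arguments: {"type":"object","properties":{"commands":{"type":"array","items":{"type":"array","items":{"type":"number"}}},"gripper":{"type":"number"},"newtons":{"type":"number"}},"required":["commands"]}

```bash
ls; mkdir -p pics; python3 - <<'E'
from workcell import observe, grab_frame, camera_info, bot, nets
import cv2
s=observe()
for k,v in s.items(): print(k,v)
print(bot.tip_extent)
for c in("side","top"):
    im=grab_frame(c); cv2.imwrite(f"pics/{c}0.png",im[:,:,::-1]); print(camera_info(c))
E
```

```text
pics
clock 0.0
qpos [ 1.18380923  0.52200285 -0.03633382  1.5999824   0.02120132  1.02113966
 -0.1127869 ]
qd [-2.67170051e-04  8.54459081e-04  2.48275272e-04 -2.39968546e-05
 -3.67734991e-04  6.11377609e-04  6.32879899e-04]
joint_efforts [ 3.82660401e-04 -9.27098179e+01  1.98056102e+00 -3.69927871e+01
  1.80285482e-02  8.23710579e-03  8.44988881e-05]
position [ 0.19456377 -0.59360109  0.24174179]
tool_rot [-1.50013327  1.56964914  1.9582554 ]
force [ 0.77081343 -0.07618476 -0.23604301]
moment [ 0.08031539  0.05405244 -0.01159665]
grip_width 0.08545554484512319
0.011
{'fov_y': 47.69866128610203, 'cx': 281.20374364122824, 'cy': 206.21664103357264, 'distortion': array([-0.05362362,  0.        ,  0.        ,  0.        ,  0.        ]), 'R': array([[-0.75689768, -0.65341931,  0.01221068],
       [-0.33129841,  0.36752491, -0.86900334],
       [ 0.56333583, -0.66179199, -0.49465553]]), 't': array([0.36285694, 0.26027062, 1.25790526])}
{'fov_y': 52.092457490216, 'cx': 270.7971689609275, 'cy': 207.18717648722557, 'distortion': array([-0.0959232,  0.       ,  0.       ,  0.       ,  0.       ]), 'R': array([[ 0.01066643, -0.99961237, -0.02571649],
       [-0.99663838, -0.00853849, -0.08148031],
       [ 0.08122914,  0.02649914, -0.99634312]]), 't': array([0.02822966, 0.49174245, 1.0895066 ])}
```

View pics/side0.png

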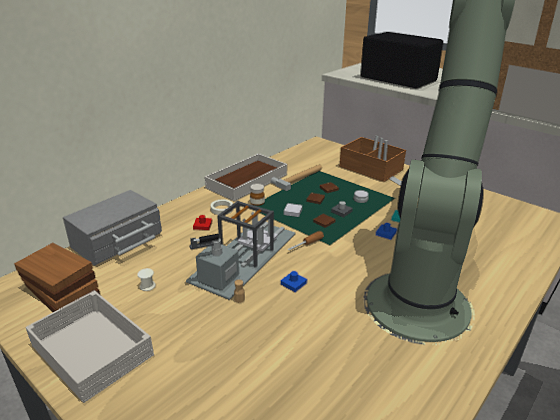

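View pics/top0.png

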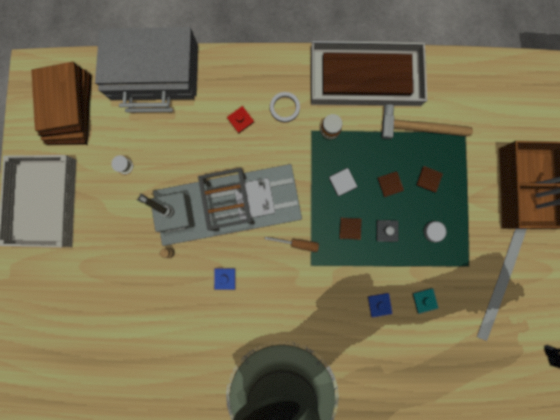

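```bash
cat > h.py <<'E'
from workcell import observe, grab_frame, camera_info, bot, nets
import cv2, numpy as np
from scipy.optimize import least_squares
from scipy.spatial.transform import Rotation as Rot
np.set_printoptions(precision=4,suppress=True)
C={}
for c in("side","top"):
    i=camera_info(c); f=210/np.tan(np.radians(i['fov_y']/2))
    C[c]=dict(K=np.array([[f,0,i['cx']],[0,f,i['cy']],[0,0,1.]]),D=np.array(i['distortion'],float),R=np.array(i['R']),t=np.array(i['t']))
def proj(c,X):
    k=C[c]; return cv2.projectPoints(np.atleast_2d(np.array(X,float)),cv2.Rodrigues(k['R'])[0],k['t'],k['K'],k['D'])[0].reshape(-1,2)
def ray(c,p):
    k=C[c]; u=cv2.undistortPoints(np.array(p,float).reshape(-1,1,2),k['K'],k['D']).reshape(-1,2)
    d=np.c_[u,np.ones(len(u))]@k['R']; o=-k['R'].T@k['t']; return o,d/np.linalg.norm(d,axis=1,keepdims=True)
def onz(c,p,z):
    o,d=ray(c,p); return o+d*((z-o[2])/d[:,2])[:,None]
def tri(ps,pt):
    r=least_squares(lambda X:np.r_[proj('side',X)[0]-ps,proj('top',X)[0]-pt],onz('top',pt,0.05)[0]); return r.x,np.abs(r.fun).max()
def shot(c,name,crop=None,sc=1):
    im=grab_frame(c)[:,:,::-1].copy(); raw=im.copy()
    if crop: x0,y0,x1,y1=crop; im=im[y0:y1,x0:x1]
    cv2.imwrite(f'pics/{name}.png',cv2.resize(im,None,fx=sc,fy=sc,interpolation=cv2.INTER_CUBIC)); return raw
def pose():
    s=observe(); return s['position'],Rot.from_euler('xyz',s['tool_rot']),s
def rows(target_pos,target_R=None):
    """shift in tool mm, rotvec in tool"""
    p,R,s=pose(); d=R.inv().apply(np.array(target_pos)-p)*1000
    w=(R.inv()*target_R).as_rotvec() if target_R is not None else np.zeros(3)
    return d,w
E
python3 - <<'E'
from h import *
shot('top','t1',(130,100,330,250),4); shot('side','s1',(170,160,420,310),3.2)
shot('top','t2',(300,120,480,280),4)
for n in ['carriage','crank_axis','handle_hinge','handle_grip','base_plate','lift1','weight','glue_jar','tin']:
    for c in('side','top'):
        try: print(n,c,[(np.round(d['location'],1).tolist(),round(d['p'],2)) for d in nets.pinpoint(c,n)][:7])
        except Exception as e: print(n,c,e)
E
```

```text
carriage side [([255.8, 235.9], 0.83)]
carriage top [([253.9, 195.9], 0.57)]
crank_axis side [([216.5, 238.5], 0.66), ([324.2, 223.4], 0.61)]
crank_axis top [([161.6, 209.2], 0.81)]
handle_hinge side [([192.8, 239.8], 0.92)]
handle_hinge top [([142.4, 198.5], 0.75)]
handle_grip side [([326.3, 221.5], 0.51), ([211.2, 240.5], 0.41)]
handle_grip top [([156.7, 205.4], 0.61)]
base_plate side [([292.5, 216.8], 0.64)]
base_plate top [([338.0, 181.5], 0.68)]
lift1 side [([328.5, 190.0], 0.6), ([324.2, 222.4], 0.56), ([314.6, 198.7], 0.46)]
lift1 top [([387.0, 183.7], 0.79), ([350.1, 226.1], 0.72), ([430.9, 180.9], 0.58)]
weight side [([256.9, 202.1], 0.67), ([204.0, 225.5], 0.65), ([290.7, 282.3], 0.55), ([387.6, 233.7], 0.54), ([396.3, 218.2], 0.46), ([340.1, 212.9], 0.45), ([305.3, 243.9], 0.24)]
weight top [([385.5, 232.3], 0.94), ([222.8, 279.2], 0.93), ([425.2, 300.7], 0.92), ([236.6, 120.4], 0.92), ([378.5, 303.8], 0.63)]
glue_jar side [([257.9, 201.3], 0.8)]
glue_jar top [([330.7, 129.6], 0.81)]
tin side [([359.8, 197.0], 0.53)]
tin top [([433.1, 232.4], 0.68), ([128.4, 167.2], 0.61)]
```

View pics/t1.png

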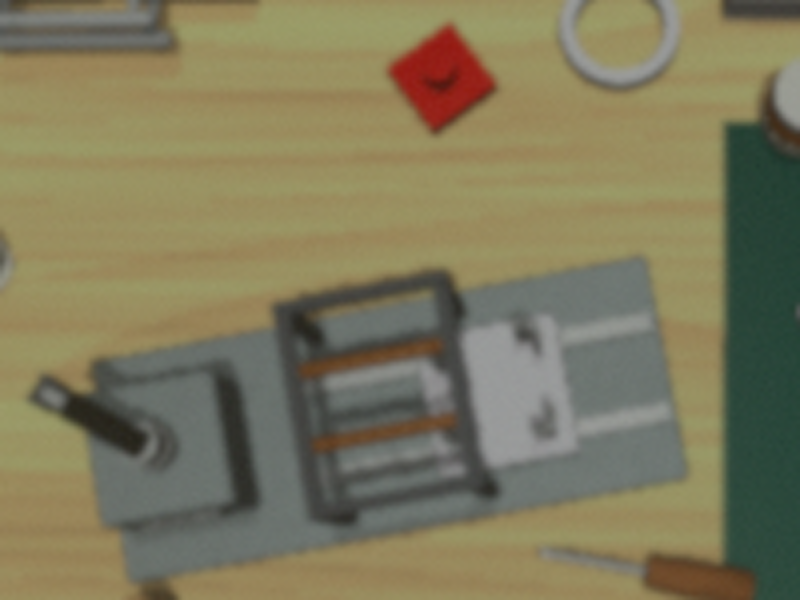

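View pics/s1.png

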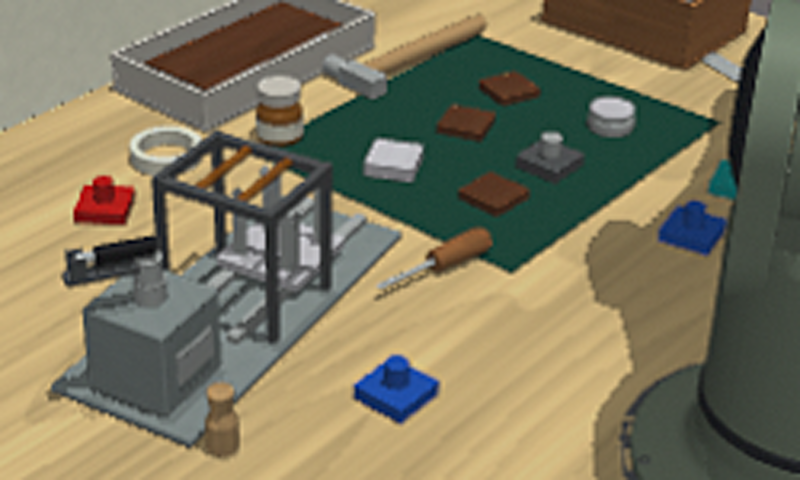

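View pics/t2.png

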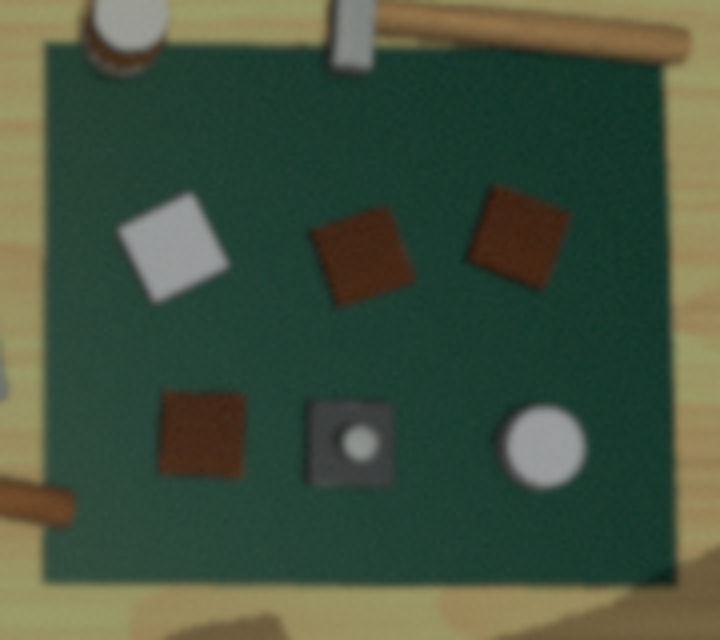

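```bash
cat > fit.py <<'E'
from h import *
un=lambda p,s,o:((np.array(p,float)+.5)/s-.5)+np.array(o)
T=lambda p:un(p,4,(130,100)); S=lambda p:un(p,3.2,(170,160))
A=lambda x,y:np.array([x,y,.147])
obs=[('top',T((276,304)),A(.064,-.09)),('top',T((448,270)),A(.064,-.2)),
('side',S((153,178)),A(.064,-.09)),('side',S((215,132)),A(.064,-.2)),('side',S((331,168)),A(-.064,-.2)),('side',S((270,212)),A(-.064,-.09)),
('side',S((84,307)),np.array([.0425,.0425,.095])),('side',S((168,350)),np.array([-.0425,.0425,.095])),('side',S((217,312)),np.array([-.0425,-.0425,.095])),
('top',T((102,373)),np.array([.0425,.0425,.095])),('top',T((222,362)),np.array([.0425,-.0425,.095])),('top',T((240,512)),np.array([-.0425,-.0425,.095])),('top',T((108,526)),np.array([-.0425,.0425,.095]))]
def w(q,X):
    c,s=np.cos(q[2]),np.sin(q[2]); X=np.atleast_2d(X); return np.c_[q[0]+c*X[:,0]-s*X[:,1],q[1]+s*X[:,0]+c*X[:,1],X[:,2]+(q[3] if len(q)>3 else 0)]
def res(q): return np.concatenate([proj(c,w(q,X))[0]-p for c,p,X in obs])
if __name__=='__main__':
    r=least_squares(res,[.5,.3,.17,0],loss='soft_l1',f_scale=1.); print(r.x,np.degrees(r.x[2])); print(res(r.x).reshape(-1,2))
    for c in('top','side'): print(c,'cam pos',-C[c]['R'].T@C[c]['t'])
    q=r.x
    def wire(c,name,crop,sc):
        im=cv2.imread(f'pics/{name}.png')
        def L(P,col):
            p=((proj(c,w(q,P))-crop+.5)*sc-.5).round().astype(int); cv2.polylines(im,[p.reshape(-1,1,2)],True,col,1)
        sq=lambda x0,x1,y0,y1,z:np.array([[x0,y0,z],[x1,y0,z],[x1,y1,z],[x0,y1,z]])
        L(sq(-.064,.064,-.2,-.09,.147),(0,255,0));L(sq(-.0425,.0425,-.0425,.0425,.095),(0,0,255))
        L(sq(-.064,.064,-.2,-.09,.01),(0,255,0))
        cv2.imwrite(f'pics/{name}w.png',im)
    wire('top','t1',(130,100),4); wire('side','s1',(170,160),3.2)
    np.save('q.npy',q)
    print('axis tri',tri((216.5,238.5),(161.6,209.2)), 'hinge',tri((192.8,239.8),(142.4,198.5)),'grip',tri((211.2,240.5),(156.7,205.4)))
    print('carr',tri((255.8,235.9),(253.9,195.9)))
    h,_=tri((192.8,239.8),(142.4,198.5)); 
    d=h[:2]-q[:2]; c,s=np.cos(q[2]),np.sin(q[2]); l=np.array([c*d[0]+s*d[1],-s*d[0]+c*d[1]]); print('hinge local',l,np.hypot(*l),'a',np.arctan2(-l[1],l[0]))
E
python3 fit.py
```

```text
[ 0.4748  0.2767  0.1929 -0.0091] 11.05209364670791
[[-0.4259 -0.1383]
 [ 2.6884 -0.3526]
 [-0.8954  1.4486]
 [ 1.2401 -0.0244]
 [ 1.0378 -0.4098]
 [-0.0574  3.0411]
 [-1.0394  1.1982]
 [-1.8441 -2.5239]
 [ 1.0135 -6.58  ]
 [-3.6823  4.3189]
 [-0.2481  0.7138]
 [ 0.923  -2.8089]
 [ 0.2209 -0.0587]]
top cam pos [0.4013 0.0035 1.1263]
side cam pos [-0.3478  0.9739  0.844 ]
axis tri (array([0.4722, 0.2821, 0.1406]), np.float64(1.6062384362695639)) hinge (array([0.5005, 0.3308, 0.146 ]), np.float64(0.9628464254463438)) grip (array([0.4808, 0.2947, 0.1369]), np.float64(1.9094338682437524))
carr (array([0.5195, 0.0765, 0.0269]), np.float64(0.14109221922512916))
hinge local [0.0356 0.0482] 0.059912830729493285 a -0.9342969339233206
```

View pics/t1w.png

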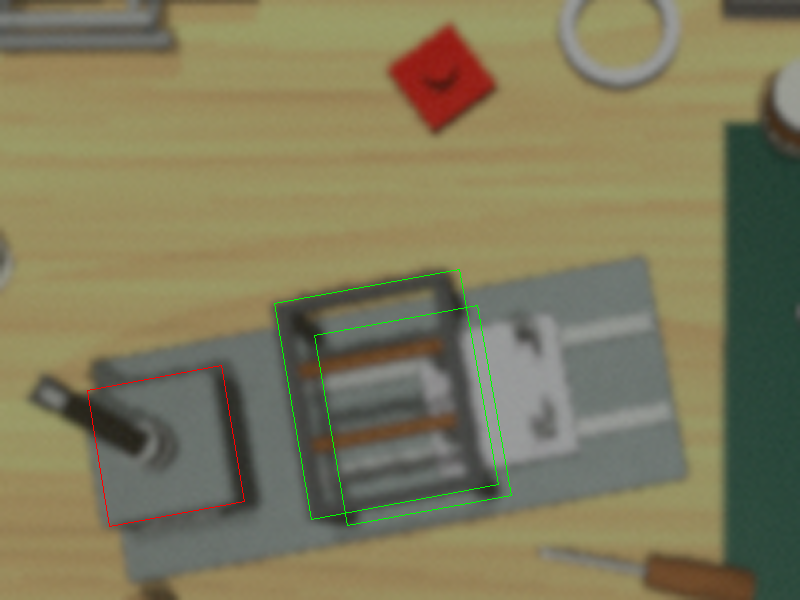

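View pics/s1w.png

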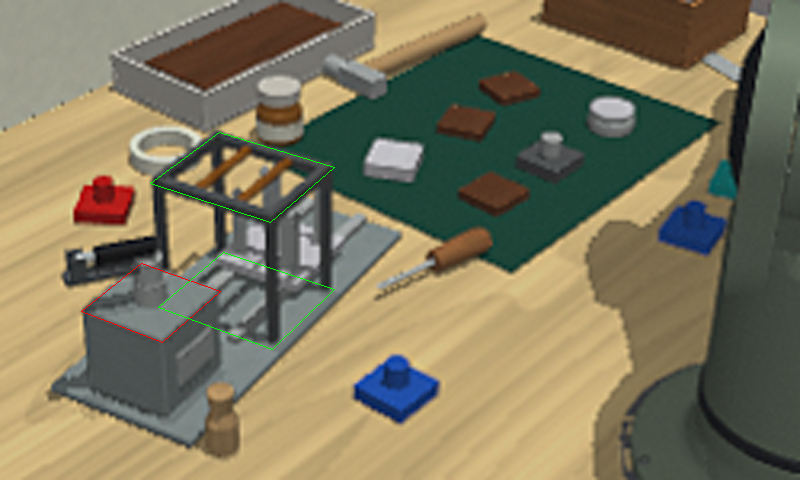

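```bash
python3 - <<'E'
from h import *
shot('top','t3',(132,160,232,235),8); shot('top','t4',(195,150,305,240),7.2)
shot('side','s3',(180,200,280,302),8);shot('side','s4',(210,190,300,270),8)
E
```

```text
(no output)
```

View pics/t3.png

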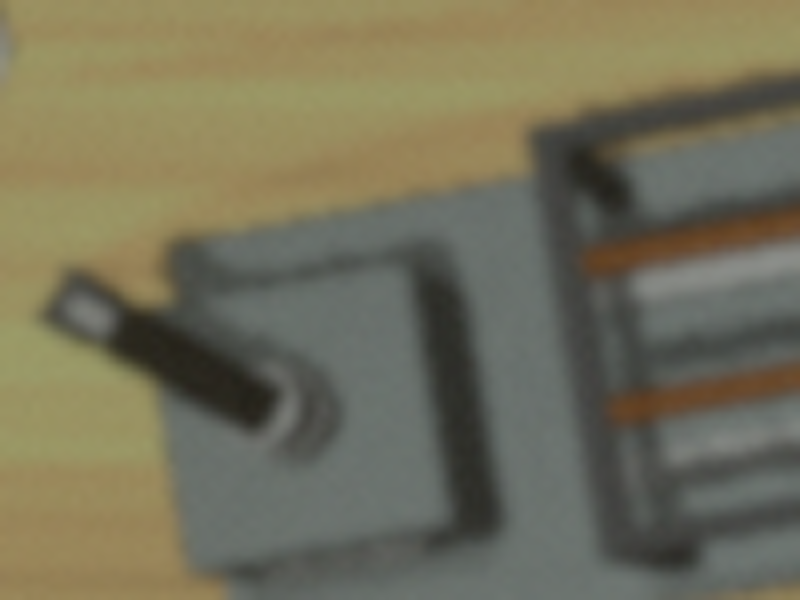

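View pics/t4.png

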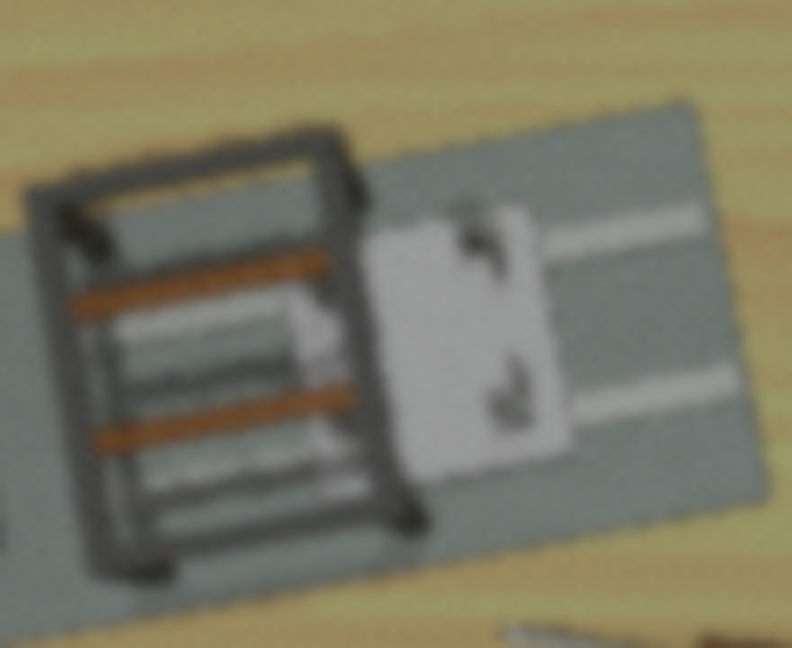

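View pics/s3.png

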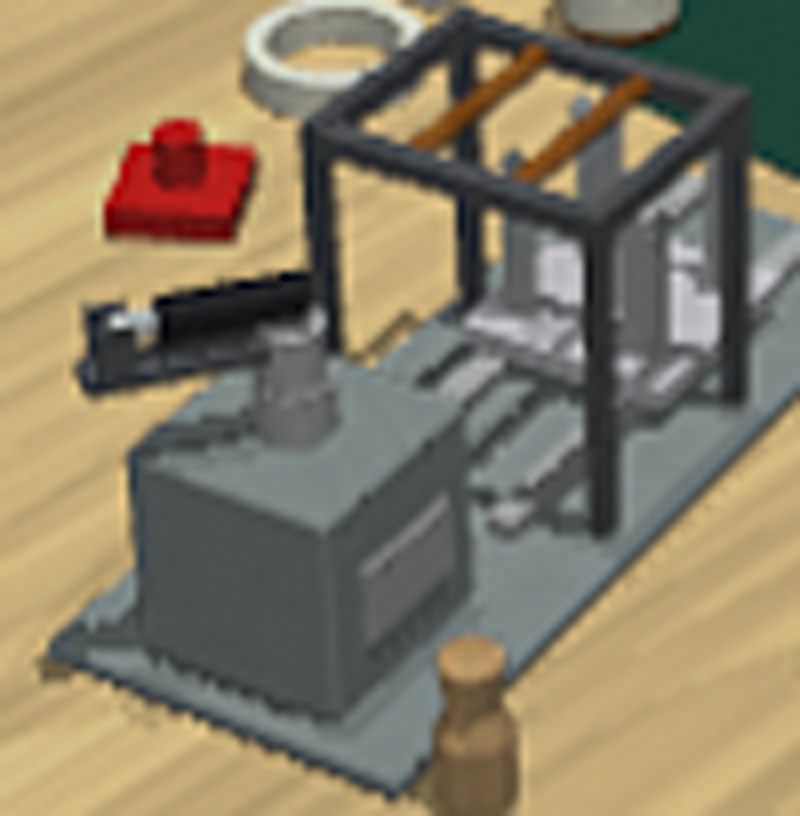

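View pics/s4.png

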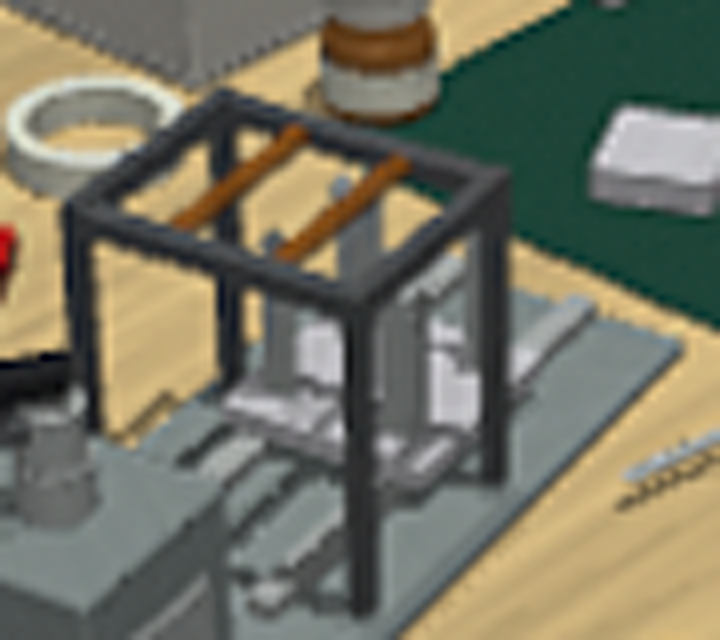

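```bash
cat > fit2.py <<'E'
from h import *
un=lambda p,s,o:((np.array(p,float)+.5)/s-.5)+np.array(o)
T3=lambda *p:('top',un(p,8,(132,160)));T4=lambda *p:('top',un(p,7.2,(195,150)));S3=lambda *p:('side',un(p,8,(180,200)))
# params q: x,y,yaw, y0arch,y1arch, gbhalfx, gby0,gby1, gbz, zarch
O=[(T4(25,190),'a',(1,1)),(T4(340,128),'a',(1,0)),(T4(97,573),'a',(-1,1)),
(S3(305,122),'a',(1,1)),(S3(465,10),'a',(1,0)),(S3(750,95),'a',(-1,0)),(S3(600,222),'a',(-1,1)),
(S3(132,455),'g',(1,1)),(S3(322,528),'g',(-1,1)),(S3(468,400),'g',(-1,0)),
(T3(412,258),'g',(1,0)),(T3(455,533),'g',(-1,0)),(T3(192,572),'g',(-1,1))]
def w(q,X):
    c,s=np.cos(q[2]),np.sin(q[2]); X=np.atleast_2d(X); return np.c_[q[0]+c*X[:,0]-s*X[:,1],q[1]+s*X[:,0]+c*X[:,1],X[:,2]]
def pt(q,k,i):
    if k=='a': return [i[0]*q[10],q[4] if i[1] else q[3],q[9]]
    return [i[0]*q[5],q[7] if i[1] else q[6],q[8]]
def res(q): return np.concatenate([proj(c,w(q,pt(q,k,i)))[0]-p for (c,p),k,i in O])
if __name__=='__main__':
    # gauge: gearbox symmetric in y => q6=-q7 
    def full(v): q=np.array([v[0],v[1],v[2],v[3],v[4],v[5],-v[6],v[6],v[7],v[8],v[9]]); return q
    r=least_squares(lambda v:res(full(v)),[.47,.28,.17,-.2,-.09,.042,.042,.095,.147,.064])
    print(r.x,np.degrees(r.x[2])); print(res(full(r.x)).reshape(-1,2))
E
python3 fit2.py
```

```text
[ 0.4722  0.2791  0.1976 -0.1972 -0.0945  0.0412  0.0414  0.0907  0.1427
  0.0632] 11.324129681217046
[[ 0.4942  0.1107]
 [-0.0423  0.3445]
 [-0.1503  0.3247]
 [-0.2466  0.4955]
 [-0.2381 -0.3416]
 [ 0.0065 -0.2841]
 [ 0.0275 -0.078 ]
 [-0.7521 -0.3105]
 [ 0.3426 -0.084 ]
 [-0.233   0.3289]
 [-0.0641  0.3866]
 [ 0.2257 -0.9362]
 [ 0.147   0.463 ]]
```

```bash
cat >> h.py <<'E'
def down(jaw):
    """tool x down, tool y at world angle jaw"""
    x=np.array([0,0,-1.]);y=np.array([np.cos(jaw),np.sin(jaw),0]);return Rot.from_matrix(np.c_[x,y,np.cross(x,y)])
def go(pos,jaw):
    p,R,s=pose(); y=R.apply([0,1,0]); cur=np.arctan2(y[1],y[0]); jaw=cur+(jaw-cur+np.pi/2)%np.pi-np.pi/2
    d,w=rows(pos,down(jaw)); print('pos',p,'jaw',round(cur,3),'->',round(jaw,3),'grip',round(s['grip_width'],4),'t',round(s['clock'],2),'F',s['force']); print('shift mm',d.round(1),'turn',w.round(3)); print('q7',s['qpos'].round(2))
E
python3 - <<'E'
from h import *
print([a for a in dir(bot) if a[0]!='_'])
p,R,s=pose(); print(R.as_matrix())
go([.479,.2935,.25],2.68)
print(proj('top',[.4978,.3334,.147]),proj('side',[.4978,.3334,.147]))
E
```

```text
['IKError', 'job_done', 'tip_extent']
[[-0.      0.3114 -0.9503]
 [ 0.     -0.9503 -0.3114]
 [-1.     -0.     -0.    ]]
pos [ 0.1947 -0.5939  0.2423] jaw -1.254 -> -0.462 grip 0.0854 t 1.35 F [-0.2702 -0.0395 -0.1885]
shift mm [  -7.7 -754.7 -546.6] turn [-0.792 -0.     0.   ]
q7 [ 1.18  0.52 -0.04  1.6   0.02  1.02 -0.11]
[[140.5573 198.9446]] [[193.6387 240.5371]]
```

>>> {"fn": "jog_arm", "kwargs": {
  "commands": [
    [0,-18,-38,0,0,0],
    [0,-18,-38,0,0,0],
    [0,-18,-38,0,0,0],
    [0,-18,-38,0,0,0],
    [0,-18,-38,0,0,0],
    [0,-18,-38,0,0,0],
    [0,-18,-38,0,0,0],
    [0,-18,-38,0,0,0],
    [0,-18,-38,0,0,0],
    [0,-18,-38,0,0,0]
  ],
  "gripper": 0
}}

```text
clock: 2.35
position: [0.5065, -0.2994, 0.242]
tool_rot: [1.134, 1.567, -1.702]
force: [0.6, -0.7, -0.5]
grip_width: 0.0856
```

```bash
python3 -c "
from h import *
go([.479,.2935,.25],2.68)"
```

```text
pos [ 0.5065 -0.2994  0.242 ] jaw -1.265 -> -0.462 grip 0.0856 t 2.35 F [ 0.6253 -0.7394 -0.4735]
shift mm [ -10.  -573.7 -152.1] turn [-0.804  0.003 -0.002]
q7 [ 0.52  0.46 -0.12  1.7   0.07  0.98 -0.9 ]
```

>>> {"fn": "jog_arm", "kwargs": {
  "commands": [
    [-1,-48,-13,0,0,0],
    [-1,-48,-13,0,0,0],
    [-1,-48,-13,0,0,0],
    [-1,-48,-13,0,0,0],
    [-1,-48,-13,0,0,0],
    [-1,-48,-13,0,0,0],
    [-1,-48,-13,0,0,0],
    [-1,-48,-13,0,0,0],
    [-1,-48,-13,0,0,0],
    [-1,-48,-13,0,0,0],
    [0,-40,-10,0,0,0],
    [0,-30,-8,-0.1,0,0],
    [0,0,0,-0.14,0,0],
    [0,0,0,-0.14,0,0],
    [0,0,0,-0.14,0,0],
    [0,0,0,-0.14,0,0],
    [0,0,0,-0.12,0,0]
  ],
  "gripper": 120,
  "newtons": 25
}}

```text
clock: 4.05
position: [0.4801, 0.2857, 0.2513]
tool_rot: [2.088, 1.565, 0.071]
force: [0.8, -0.8, 0.1]
grip_width: 0.0453
```

```bash
python3 -c "
from h import *
go([.479,.2935,.19],2.68)
print(bot.tip_extent)
shot('top','t5',(110,150,230,250),6);shot('side','s5',(150,130,290,270),5)"
```

```text
pos [0.4801 0.2857 0.2513] jaw -0.447 -> -0.462 grip 0.0453 t 4.05 F [ 0.8204 -0.8324  0.0791]
shift mm [61.3 -4.6 -6.4] turn [ 0.015 -0.003 -0.005]
q7 [-0.28  0.44 -0.5   1.75  0.25  1.01 -1.32]
0.011
```

View pics/t5.png

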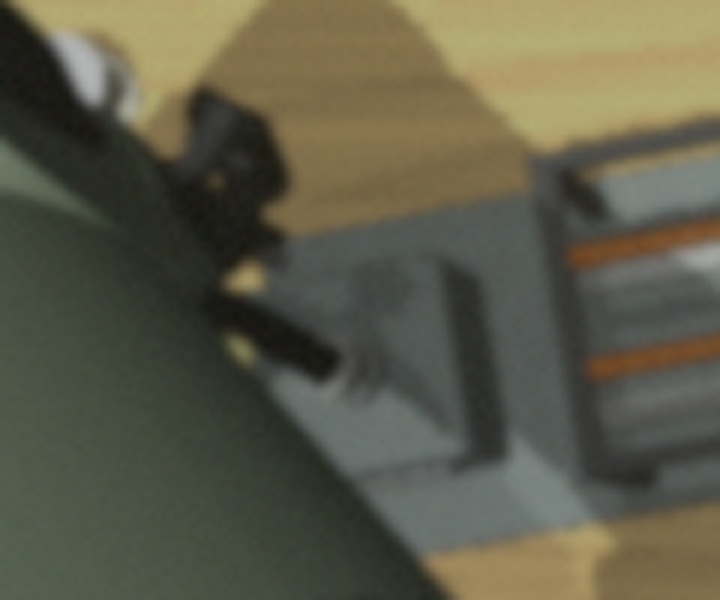

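View pics/s5.png

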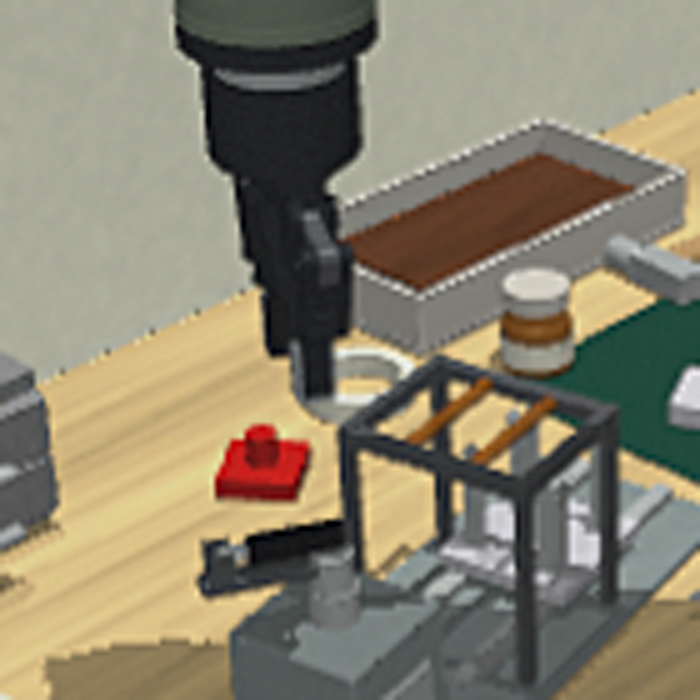

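```bash
python3 -c "
from h import *
p,R,s=pose()
for dx in (-.008,0,.011):
  for dy in (-.0227,0,.0227):
    P=p+R.apply([dx,dy,0]); a=proj('side',P)[0]; print(dx,dy,((a-[150,130])*5).round(), ((proj('top',P)[0]-[110,150])*6).round())
"
```

```text
-0.008 -0.0227 [308. 364.] [181. 372.]
-0.008 0 [296. 344.] [211. 313.]
-0.008 0.0227 [284. 324.] [242. 254.]
0 -0.0227 [309. 378.] [189. 374.]
0 0 [297. 357.] [219. 315.]
0 0.0227 [285. 337.] [248. 257.]
0.011 -0.0227 [310. 397.] [199. 376.]
0.011 0 [298. 376.] [228. 318.]
0.011 0.0227 [286. 356.] [258. 260.]
```

>>> {"fn": "jog_arm", "kwargs": {
  "commands": [
    [20,-1,-2,0.015,0,0],
    [20,-1,-1.5,0,0,0],
    [20,-1,-1.5,0,0,0],
    [20,-1,-1,0,0,0],
    [14,-0.5,-0.5,0,0,0],
    [6,0,0,0,0,0],
    [0,0,0,0,0,0]
  ],
  "gripper": 120
}}

```text
clock: 4.85
position: [0.4809, 0.2934, 0.1487]
tool_rot: [2.2, 1.563, 0.135]
force: [0.6, 0.2, 0.1]
grip_width: 0.0453
```

```bash
python3 -c "
from h import *
go([.479,.2935,.15],2.68)
shot('side','s6',(150,130,290,270),5)"
```

```text
pos [0.4809 0.2934 0.1487] jaw -0.494 -> -0.462 grip 0.0453 t 4.85 F [0.5574 0.1626 0.0611]
shift mm [-1.3 -1.8  0.8] turn [-0.033 -0.005 -0.007]
q7 [-0.34  0.57 -0.44  1.84  0.33  0.8  -1.45]
```

View pics/s6.png

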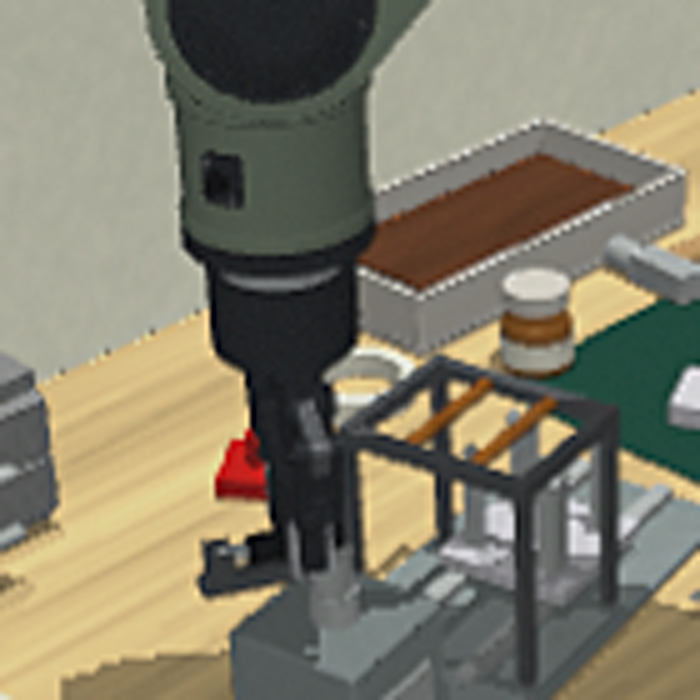

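>>> {"fn": "jog_arm", "kwargs": {
  "commands": [
    [0,0,0,-0.03,0,0],
    [0,0,0,0,0,0],
    [0,0,0,0,0,0],
    [0,0,0,0,0,0],
    [0,0,0,0,0,0]
  ],
  "gripper": 255,
  "newtons": 30
}}

```text
clock: 5.4
position: [0.4796, 0.2946, 0.1514]
tool_rot: [2.421, 1.563, 0.389]
force: [0.3, 0.6, -5.2]
grip_width: 0.0158
```

```bash
python3 -c "
from h import *
go([.4809,.2934,.15],2.68)
p,R,s=pose()
# arc in tool axes: hinge
u=np.array([np.cos(1.11),np.sin(1.11),0]); 
ui=R.inv().apply(u); zi=R.inv().apply([0,0,1]); print('outward',ui,'up',zi)
"
```

```text
pos [0.4796 0.2946 0.1514] jaw -0.462 -> -0.462 grip 0.0158 t 5.4 F [ 0.3026  0.6356 -5.1575]
shift mm [1.4 1.6 0.5] turn [-0.    -0.006 -0.005]
q7 [-0.33  0.57 -0.45  1.84  0.34  0.8  -1.42]
outward [ 0.006 -0.001 -1.   ] up [-1.      0.0053 -0.006 ]
```

>>> {"fn": "jog_arm", "kwargs": {
  "commands": [
    [-7.5,0,-0.7,0,0,0],
    [-7.2,0,-2,0,0,0],
    [-6.8,0,-3.2,0,0,0],
    [-6.1,0,-4.3,0,0,0],
    [-5.3,0,-5.3,0,0,0],
    [0,0,0,0,0,0]
  ]
}}

```text
clock: 6.0
position: [0.487, 0.3095, 0.188]
tool_rot: [2.436, 1.563, 0.403]
force: [-1.3, 2.5, -3.3]
grip_width: 0.015
```

```bash
python3 -c "
from h import *
go([.4809,.2934,.15],2.68)
shot('side','s7',(150,130,290,270),5)"
```

```text
pos [0.487  0.3095 0.188 ] jaw -0.462 -> -0.462 grip 0.015 t 6.0 F [-1.2526  2.5451 -3.2715]
shift mm [37.9  1.6 17.3] turn [-0.    -0.006 -0.005]
q7 [-0.34  0.54 -0.47  1.77  0.31  0.89 -1.4 ]
```

View pics/s7.png

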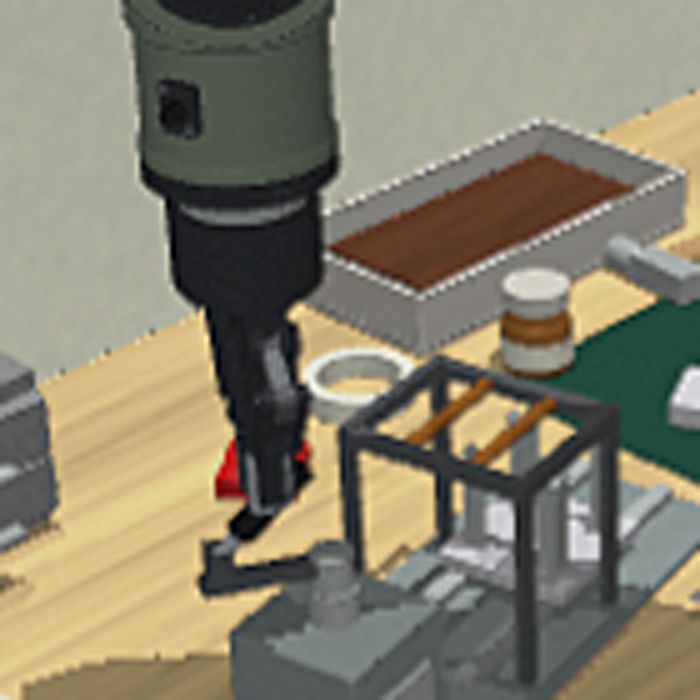

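>>> {"fn": "jog_arm", "kwargs": {
  "commands": [
    [-4.3,0,-6.1,0,0,0],
    [-3.2,0,-6.8,0,0,0],
    [-1.9,0,-7.2,0,0,0],
    [-0.7,0,-7.5,0,0,0],
    [0,0,-2.5,0,0,0],
    [0,0,-1,0,0,0]
  ]
}}

```text
clock: 6.65
position: [0.5027, 0.3393, 0.1995]
tool_rot: [2.355, 1.561, 0.322]
force: [-0.2, -0.7, -0.2]
grip_width: -0.0002
```

```bash
python3 -c "
from h import *
go([.4809,.2934,.15],2.68)
shot('side','s8',(150,130,290,270),5)"
```

```text
pos [0.5027 0.3393 0.1995] jaw -0.462 -> -0.462 grip -0.0002 t 6.65 F [-0.2159 -0.6901 -0.207 ]
shift mm [49.1  0.7 51.1] turn [-0.001 -0.007 -0.007]
q7 [-0.37  0.57 -0.47  1.68  0.31  0.95 -1.42]
```

View pics/s8.png

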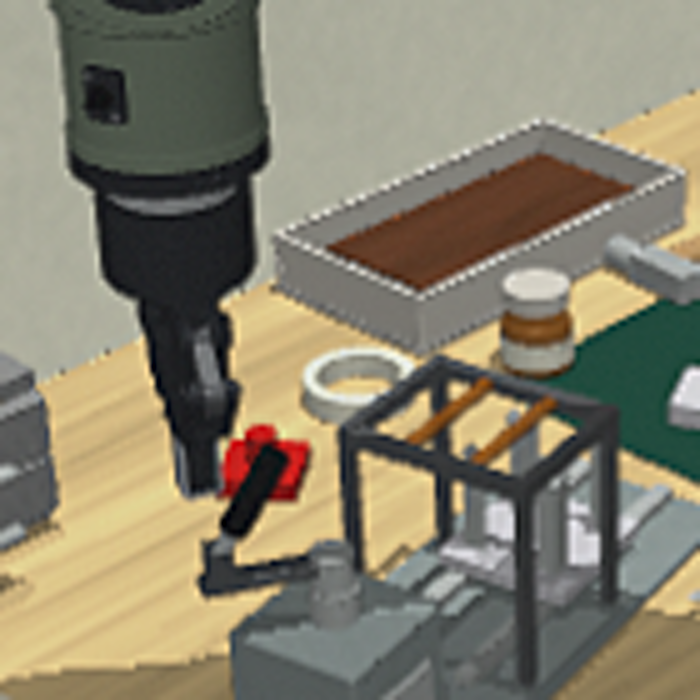

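>>> {"fn": "jog_arm", "kwargs": {
  "commands": [
    [-35,0,0,0,0,0],
    [-35,0,0,0,0,0],
    [0,0,35,0,0,0],
    [0,0,35,0,0,0],
    [35,0,0,0,0,0],
    [35,0,0,0,0,0],
    [14,0,0,0,0,0],
    [0,0,-10,0,0,0],
    [0,0,-10,0,0,0],
    [0,0,-10,0,0,0],
    [0,0,-6,0,0,0],
    [0,0,-5,0,0,0]
  ]
}}

```text
clock: 7.9
position: [0.4919, 0.3131, 0.1894]
tool_rot: [2.301, 1.556, 0.266]
force: [-0.7, -1.4, 1.3]
grip_width: -0.0001
```

```bash
python3 -c "
from h import *
go([.4809,.2934,.15],2.68)
p=observe()['position']; print('out',(p[:2]-[.4978,.3334])@[np.cos(1.11),np.sin(1.11)])
shot('side','s9',(150,130,290,270),5)"
```

```text
pos [0.4919 0.3131 0.1894] jaw -0.464 -> -0.462 grip -0.0001 t 7.9 F [-0.6806 -1.4296  1.3235]
shift mm [39.2 -1.4 23. ] turn [-0.003 -0.01  -0.011]
q7 [-0.34  0.54 -0.46  1.76  0.31  0.9  -1.41]
out -0.02078699437618546
```

View pics/s9.png

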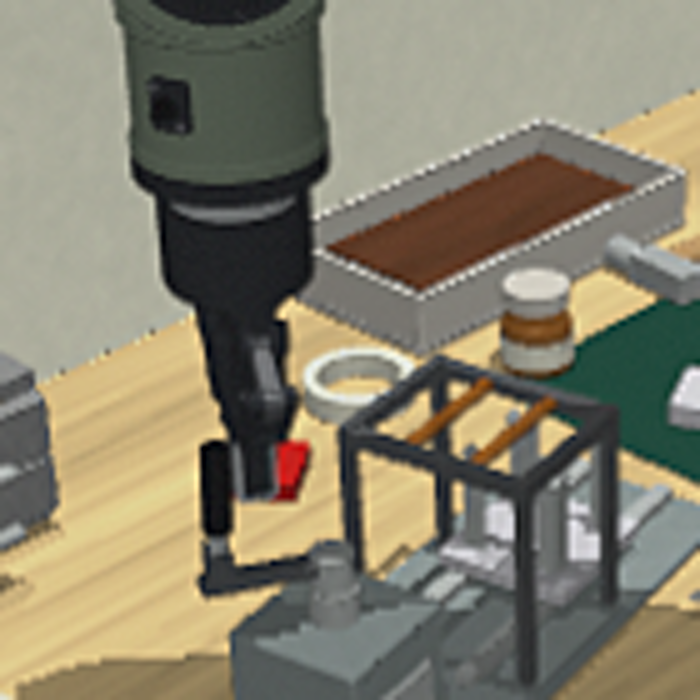

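>>> {"fn": "jog_arm", "kwargs": {
  "commands": [
    [0,0,-3,0,0,0],
    [0,0,-3,0,0,0]
  ]
}}

```text
clock: 8.15
position: [0.494, 0.3174, 0.1893]
tool_rot: [2.051, 1.558, 0.016]
force: [-11.8, -20.7, 10.6]
grip_width: -0.0002
```

```bash
python3 -c "
from h import *
go([.4809,.2934,.15],2.68)
p=observe()['position']; print('out',(p[:2]-[.4978,.3334])@[np.cos(1.11),np.sin(1.11)])"
```

```text
pos [0.494  0.3174 0.1893] jaw -0.465 -> -0.462 grip -0.0002 t 8.15 F [-11.7524 -20.6527  10.625 ]
shift mm [39.2 -1.4 27.6] turn [-0.003 -0.006 -0.011]
q7 [-0.35  0.55 -0.46  1.75  0.31  0.91 -1.41]
out -0.01601031678246075
```

>>> {"fn": "jog_arm", "kwargs": {
  "commands": [
    [0,0,4,0,0,0],
    [-35,0,0,0,0,0],
    [-35,0,0,0,0,0],
    [0,0,-13,0,0,0],
    [0,0,-10,0,0,0],
    [0,0,0,0,0,0],
    [30,0,0,0,0,0],
    [30,0,0,0,0,0],
    [13,0,0,0,0,0],
    [0,0,0,0,0,0]
  ],
  "gripper": 120
}}

```text
clock: 9.15
position: [0.5023, 0.3347, 0.1858]
tool_rot: [2.057, 1.559, 0.021]
force: [-0.2, 0.3, 0.2]
grip_width: 0.0451
```

```bash
python3 -c "
from h import *
go([.5027,.3349,.185],2.68)
shot('side','s10',(150,130,290,270),5)"
```

```text
pos [0.5023 0.3347 0.1858] jaw -0.464 -> -0.462 grip 0.0451 t 9.15 F [-0.1974  0.2697  0.1855]
shift mm [ 0.8  0.3 -0.3] turn [-0.003 -0.005 -0.01 ]
q7 [-0.37  0.58 -0.46  1.7   0.32  0.92 -1.42]
```

View pics/s10.png

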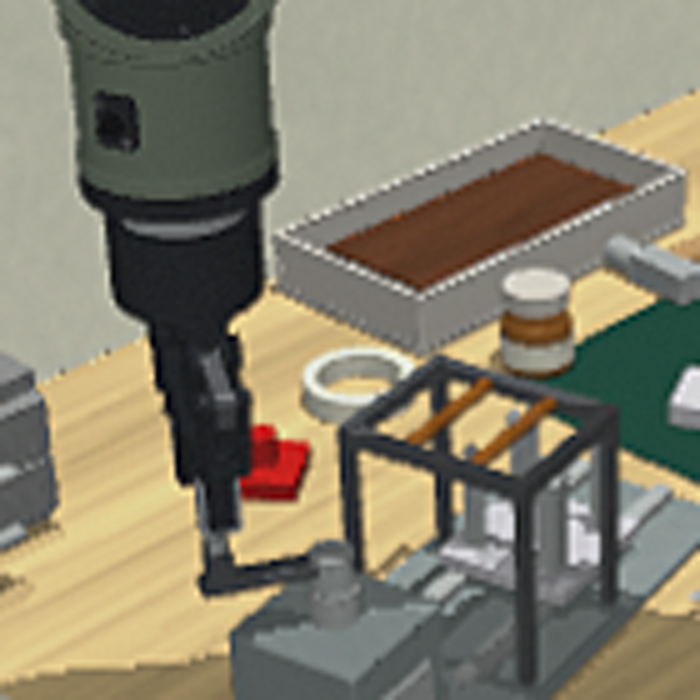

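Handle is upright between the fingers. Close and see.

>>> {"fn": "jog_arm", "kwargs": {
  "commands": [
    [0,0,0,0,0,0],
    [0,0,0,0,0,0],
    [0,0,0,0,0,0],
    [0,0,0,0,0,0]
  ],
  "gripper": 255,
  "newtons": 40
}}

```text
clock: 9.6
position: [0.5028, 0.3353, 0.189]
tool_rot: [2.179, 1.557, 0.143]
force: [1.7, 0.9, -12.7]
grip_width: 0.0159
```

```bash
cat >> h.py <<'E'
AX=np.array([.4722,.2791]); YAW=.1976
def wind(a1,n,r=.06,z=None,ax=AX,show=True,a0=None):
    """print n rows moving handle from the present angle to a1 (a in rad, this turn near a0)"""
    p,R,s=pose(); d=p[:2]-ax; phi=np.arctan2(d[1],d[0])-YAW; a=-phi
    if a0 is not None: a=a+2*np.pi*np.round((a0-a)/(2*np.pi))
    print('now a',round(a,3),'rad',np.hypot(*d),'z',p[2],'F',s['force'],'grip',s['grip_width'],'t',s['clock'])
    cur=p.copy(); out=[]
    for i in range(1,n+1):
        b=a+(a1-a)*i/n; ph=YAW-b; t=np.array([ax[0]+r*np.cos(ph),ax[1]+r*np.sin(ph),z if z else p[2]])
        dd=R.inv().apply(t-cur)*1000; cur=t; out.append([float(round(v,1)) for v in dd]+[0,0,0])
    print(out)
E
python3 -c "
from h import *
wind(4.35,6,a0=5.35)"
```

```text
now a 5.408 rad 0.06395195644087927 z 0.18899550516529742 F [  1.7391   0.9482 -12.7101] grip 0.015894157824611947 t 9.6
[[-0.2, -10.7, 4.5, 0, 0, 0], [-0.1, -10.3, 2.4, 0, 0, 0], [-0.1, -9.7, 4.2, 0, 0, 0], [-0.1, -8.8, 5.8, 0, 0, 0], [-0.1, -7.7, 7.3, 0, 0, 0], [-0.1, -6.3, 8.5, 0, 0, 0]]
```

```bash
sed -i 's/^AX=.*/AX=np.array([.4738,.2825]); YAW=.1976/' h.py; python3 -c "
from h import *
wind(4.4,8,a0=5.35)"
```

```text
now a 5.412 rad 0.060201145513266933 z 0.18899550516529742 F [  1.7391   0.9482 -12.7101] grip 0.015894157824611947 t 9.6
[[-0.1, -7.6, 0.4, 0, 0, 0], [-0.1, -7.5, 1.1, 0, 0, 0], [-0.1, -7.3, 2.1, 0, 0, 0], [-0.1, -7.0, 3.0, 0, 0, 0], [-0.1, -6.5, 3.8, 0, 0, 0], [-0.1, -6.0, 4.6, 0, 0, 0], [-0.1, -5.4, 5.4, 0, 0, 0], [-0.1, -4.6, 6.0, 0, 0, 0]]
```

>>> {"fn": "jog_arm", "kwargs": {
  "commands": [
    [0,-7.6,0.4,0,0,0],
    [0,-7.5,1.1,0,0,0],
    [0,-7.3,2.1,0,0,0],
    [0,-7,3,0,0,0],
    [0,-6.5,3.8,0,0,0],
    [0,-6,4.6,0,0,0],
    [0,-5.4,5.4,0,0,0],
    [0,-4.6,6,0,0,0]
  ]
}}

```text
clock: 10.4
position: [0.4462, 0.337, 0.189]
tool_rot: [2.41, 1.548, 0.373]
force: [2.8, 3.5, -9.2]
grip_width: 0.0158
```

```bash
python3 -c "
from h import *
wind(3.2,12,a0=4.4)
shot('side','s11',(150,130,290,270),5)"
```

```text
now a 4.441 rad 0.06112642727143926 z 0.18901292202701372 F [ 2.778   3.485  -9.2456] grip 0.01582843969336418 t 10.4
[[-0.1, -2.5, 5.8, 0, 0, 0], [-0.1, -2.9, 5.5, 0, 0, 0], [-0.1, -2.3, 5.8, 0, 0, 0], [-0.1, -1.7, 6.0, 0, 0, 0], [-0.1, -1.0, 6.1, 0, 0, 0], [-0.1, -0.4, 6.2, 0, 0, 0], [-0.1, 0.2, 6.2, 0, 0, 0], [-0.1, 0.9, 6.1, 0, 0, 0], [-0.1, 1.5, 6.0, 0, 0, 0], [-0.1, 2.1, 5.8, 0, 0, 0], [-0.1, 2.7, 5.6, 0, 0, 0], [-0.0, 3.3, 5.3, 0, 0, 0]]
```

View pics/s11.png

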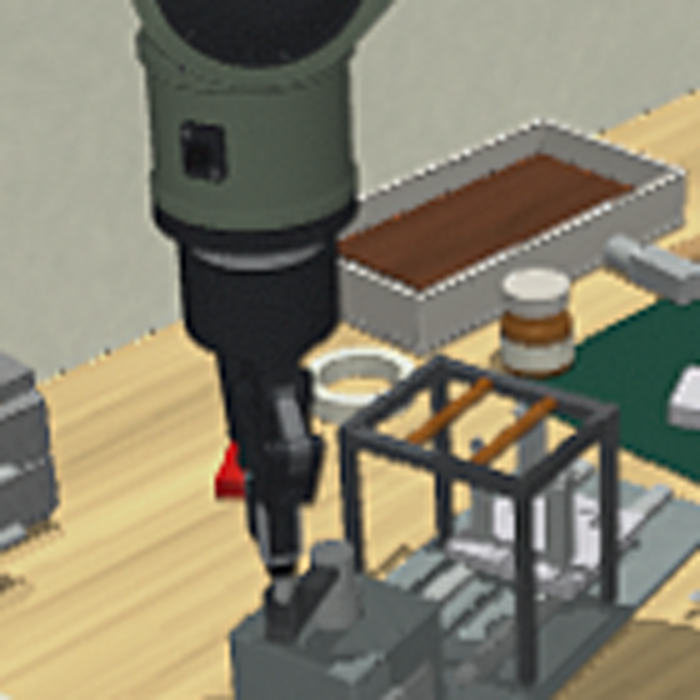

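```bash
python3 -c "
from h import *
wind(2.3,14,a0=4.4)"
```

```text
now a 4.423 rad 0.061141748572019115 z 0.1889937445566877 F [ 1.3228  3.4166 -8.0855] grip 0.015873140270716336 t 10.45
[[-0.2, -3.8, 8.4, 0, 0, 0], [-0.2, -3.5, 8.4, 0, 0, 0], [-0.2, -2.1, 8.8, 0, 0, 0], [-0.2, -0.8, 9.1, 0, 0, 0], [-0.1, 0.6, 9.1, 0, 0, 0], [-0.1, 2.0, 8.9, 0, 0, 0], [-0.1, 3.3, 8.5, 0, 0, 0], [-0.1, 4.5, 7.9, 0, 0, 0], [-0.0, 5.7, 7.1, 0, 0, 0], [-0.0, 6.7, 6.2, 0, 0, 0], [0.0, 7.5, 5.1, 0, 0, 0], [0.1, 8.2, 3.9, 0, 0, 0], [0.1, 8.7, 2.6, 0, 0, 0], [0.1, 9.0, 1.3, 0, 0, 0]]
```

>>> {"fn": "jog_arm", "kwargs": {
  "commands": [
    [0,-3.8,8.4,0,0,0],
    [0,-3.5,8.4,0,0,0],
    [0,-2.1,8.8,0,0,0],
    [0,-0.8,9.1,0,0,0],
    [0,0.6,9.1,0,0,0],
    [0,2,8.9,0,0,0],
    [0,3.3,8.5,0,0,0],
    [0,4.5,7.9,0,0,0],
    [0,5.7,7.1,0,0,0],
    [0,6.7,6.2,0,0,0],
    [0,7.5,5.1,0,0,0],
    [0,8.2,3.9,0,0,0],
    [0,8.7,2.6,0,0,0],
    [0,9,1.3,0,0,0]
  ]
}}

```text
clock: 11.85
position: [0.445, 0.2285, 0.1892]
tool_rot: [2.695, 1.535, 0.66]
force: [3.6, 15.1, -18.4]
grip_width: 0.016
```

```bash
python3 -c "
from h import *
wind(0.3,14,a0=2.3)"
```

```text
now a 2.259 rad 0.061190177504095535 z 0.189204081753735 F [  3.5726  15.1429 -18.4272] grip 0.01595042669936449 t 11.85
[[0.2, 8.4, -1.6, 0, 0, 0], [0.2, 8.2, -1.5, 0, 0, 0], [0.2, 8.0, -2.7, 0, 0, 0], [0.2, 7.5, -3.7, 0, 0, 0], [0.3, 6.9, -4.8, 0, 0, 0], [0.3, 6.2, -5.7, 0, 0, 0], [0.3, 5.3, -6.5, 0, 0, 0], [0.3, 4.4, -7.2, 0, 0, 0], [0.3, 3.3, -7.7, 0, 0, 0], [0.3, 2.2, -8.1, 0, 0, 0], [0.3, 1.1, -8.3, 0, 0, 0], [0.3, -0.1, -8.4, 0, 0, 0], [0.3, -1.3, -8.3, 0, 0, 0], [0.2, -2.4, -8.0, 0, 0, 0]]
```

```bash
sed -i 's/^AX=.*/AX=np.array([.4722,.2827]); YAW=.1976/' h.py; python3 - <<'E'
s=open('h.py').read()
s=s.replace("    cur=p.copy(); out=[]","    yy=R.apply([0,1,0]); wt=(R.inv()*down(np.arctan2(yy[1],yy[0]))).as_rotvec(); print('tilt fix',wt); R=down(np.arctan2(yy[1],yy[0]))\n    cur=p.copy(); out=[]")
open('h.py','w').write(s)
E
python3 -c "
from h import *
wind(0.3,14,a0=2.3,z=.187)"
```

```text
now a 2.234 rad 0.06063155739923594 z 0.189204081753735 F [  3.5726  15.1429 -18.4272] grip 0.01595042669936449 t 11.85
tilt fix [ 0.0003 -0.0326 -0.0156]
[[2.2, 8.3, -1.2, 0, 0, 0], [0.0, 8.1, -1.7, 0, 0, 0], [0.0, 7.8, -2.8, 0, 0, 0], [0.0, 7.3, -3.8, 0, 0, 0], [0.0, 6.7, -4.8, 0, 0, 0], [0.0, 6.0, -5.7, 0, 0, 0], [0.0, 5.2, -6.5, 0, 0, 0], [0.0, 4.2, -7.1, 0, 0, 0], [0.0, 3.2, -7.6, 0, 0, 0], [0.0, 2.1, -8.0, 0, 0, 0], [0.0, 1.0, -8.2, 0, 0, 0], [0.0, -0.1, -8.3, 0, 0, 0], [0.0, -1.3, -8.2, 0, 0, 0], [0.0, -2.4, -7.9, 0, 0, 0]]
```

>>> {"fn": "jog_arm", "kwargs": {
  "commands": [
    [1,8.3,-1.2,0,-0.01,-0.005],
    [1,8.1,-1.7,0,-0.01,-0.005],
    [0,7.8,-2.8,0,-0.01,-0.005],
    [0,7.3,-3.8,0,0,0],
    [0,6.7,-4.8,0,0,0],
    [0,6,-5.7,0,0,0],
    [0,5.2,-6.5,0,0,0],
    [0,4.2,-7.1,0,0,0],
    [0,3.2,-7.6,0,0,0],
    [0,2.1,-8,0,0,0],
    [0,1,-8.2,0,0,0],
    [0,-0.1,-8.3,0,0,0],
    [0,-1.3,-8.2,0,0,0],
    [0,-2.4,-7.9,0,0,0]
  ]
}}

```text
clock: 13.25
position: [0.5317, 0.2709, 0.1887]
tool_rot: [-0.852, 1.562, -2.891]
force: [2.0, -3.8, -1.4]
grip_width: 0.0161
```

```bash
python3 -c "
from h import *
wind(-0.05,4,a0=0.3,z=.187)"
```

```text
now a 0.394 rad 0.06068805160206189 z 0.18871731270391578 F [ 1.9988 -3.8367 -1.4197] grip 0.016133848060851684 t 13.25
tilt fix [0.     0.0055 0.0062]
[[1.7, -2.8, -6.1, 0, 0, 0], [0.0, -2.8, -6.0, 0, 0, 0], [0.0, -3.5, -5.7, 0, 0, 0], [0.0, -4.1, -5.2, 0, 0, 0]]
```

>>> {"fn": "jog_arm", "kwargs": {
  "commands": [
    [0.5,-2.8,-6.1,0,0.005,0.005],
    [0,-2.8,-6,0,0,0],
    [0,-3.5,-5.7,0,0,0],
    [0,-3.5,-4.5,0,0,0],
    [0,-2,-2.5,0,0,0]
  ]
}}

```text
clock: 13.75
position: [0.5317, 0.2978, 0.1884]
tool_rot: [0.656, 1.564, -1.386]
force: [2.6, -27.2, 11.5]
grip_width: 0.0157
```

```bash
python3 -c "
from h import *
wind(-0.05,4,a0=0.3,z=.187)"
```

```text
now a -0.051 rad 0.06141006219316137 z 0.1883846119967837 F [  2.5981 -27.2079  11.4782] grip 0.01569362606089703 t 13.75
tilt fix [-0.      0.0057 -0.0044]
[[1.4, -1.0, 0.9, 0, 0, 0], [0.0, 0.0, 0.0, 0, 0, 0], [0.0, 0.0, 0.0, 0, 0, 0], [0.0, 0.0, 0.0, 0, 0, 0]]
```

>>> {"fn": "jog_arm", "kwargs": {
  "commands": [
    [0,1.5,2,0,0,0],
    [0,0,0,0,0,0],
    [0,0,0,0,0,0],
    [-30,0,0,0,0,0],
    [-40,0,0,0,0,0],
    [-20,0,0,0,0,0],
    [0,0,0,0,0,0]
  ],
  "gripper": 120
}}

```text
clock: 14.45
position: [0.5307, 0.3001, 0.281]
tool_rot: [0.627, 1.568, -1.412]
force: [0.3, 0.1, 0.6]
grip_width: 0.045
```

```bash
python3 -c "
from h import *
go([.52,-.06,.28],.2+np.pi/2)
shot('side','s12',(150,130,420,310),2.9);shot('top','t12',(120,100,480,280),2.2)"
```

```text
pos [0.5307 0.3001 0.281 ] jaw -0.468 -> -1.371 grip 0.045 t 14.45 F [0.3407 0.0664 0.5504]
shift mm [  2.1 152.8 326.2] turn [ 0.903  0.001 -0.003]
q7 [-0.29  0.49 -0.47  1.58  0.24  1.13 -1.29]
```

View pics/s12.png

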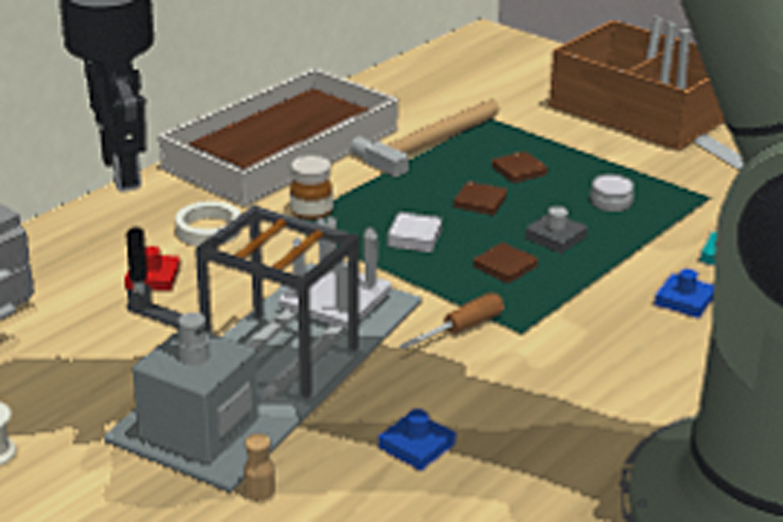

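View pics/t12.png

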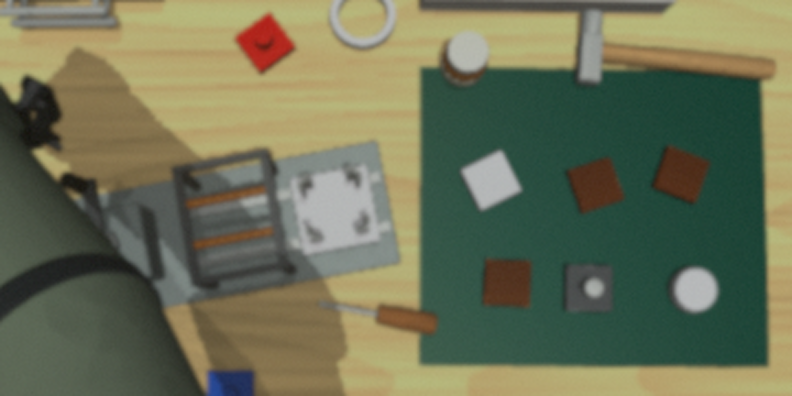

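```bash
cat > sq.py <<'E'
from h import *
from scipy.optimize import minimize
def box(x,y,yaw,z0,h,s=.054):
    c,n=np.cos(yaw),np.sin(yaw); P=[]
    for z in(z0,z0+h):
        for a,b in((-1,-1),(1,-1),(1,1),(-1,1)): P.append([x+(a*c-b*n)*s/2,y+(a*n+b*c)*s/2,z])
    return np.array(P)
def cyl(x,y,z0,h,r):
    t=np.linspace(0,2*np.pi,24); return np.array([[x+r*np.cos(u),y+r*np.sin(u),z] for u in t for z in(z0,z0+h)])
K=6
def sil(c,Ps,off,sh):
    im=np.zeros((sh[0]*K,sh[1]*K),np.uint8)
    for P in Ps:
        p=(proj(c,P)-off+.5)*K-.5; cv2.fillConvexPoly(im,cv2.convexHull(p.astype(np.float32)).round().astype(int),1)
    return cv2.resize(im.astype(np.float32),(sh[1],sh[0]),interpolation=cv2.INTER_AREA)
def fit(masks,model,q0,zfree=False):
    """masks: dict cam->bool 420x560 ; model(q)->list of pointsets"""
    pre={}
    for c,m in masks.items():
        ys,xs=np.where(m); x0,y0,x1,y1=xs.min()-8,ys.min()-8,xs.max()+9,ys.max()+9
        pre[c]=(m[y0:y1,x0:x1].astype(np.float32),np.array([x0,y0]))
    def cost(q):
        return sum(((cv2.GaussianBlur(sil(c,model(q),o,m.shape),(0,0),1)-cv2.GaussianBlur(m,(0,0),1))**2).sum() for c,(m,o) in pre.items())
    st=np.array([.004,.004,.15]+[.003]*(len(q0)-3))
    best=None
    for dy in((0,.35,-.35) ):
        q=np.array(q0,float); q[2]+=dy
        sim=np.vstack([q]+[q+st*e for e in np.eye(len(q))])
        r=minimize(cost,q,method='Nelder-Mead',options=dict(initial_simplex=sim,xatol=1e-5,fatol=1e-3,maxiter=400))
        if best is None or r.fun<best.fun: best=r
    return best.x,best.fun
def cmask(c,name,loc=None):
    """net mask nearest pixel loc"""
    L=nets.silhouettes(c,name); 
    if not L: return None
    if loc is None: return L[0]['mask']
    d=[np.hypot((l['rect'][0]+l['rect'][2])/2-loc[0],(l['rect'][1]+l['rect'][3])/2-loc[1]) for l in L]; i=int(np.argmin(d)); return L[i]['mask'] if d[i]<15 else None
E
cat > pieces.py <<'E'
from sq import *
import sys
H=dict(base_plate=.018,lift1=.012,weight=.016)
guess=dict(base_plate=[.6,-.1],lift1=[])
def measure(name,xy,yaw0=0.,z0=0.,cams=('top','side'),joint=True):
    h=H[name]; ms={}
    for c in cams:
        g=grab_frame(c)
        m=cmask(c,name,proj(c,[*xy,z0+h/2])[0]) 
        if m is not None: ms[c]=m
    def mod(q):
        z=z0+(q[3] if len(q)>3 else 0)
        L=[box(q[0],q[1],q[2],z,h)]
        if name=='weight': L.append(cyl(q[0],q[1],z+h,.022,.011))
        return L
    out={}
    for c in ms: out[c]=fit({c:ms[c]},mod,[*xy,yaw0])
    if len(ms)==2: out['both+z']=fit(ms,mod,[*xy,yaw0,0.])
    return out
E
python3 - <<'E'
from pieces import *
g=grab_frame('top'); 
for n in('base_plate','lift1','weight'):
    for d in nets.pinpoint('top',n):
        X=onz('top',d['location'],0)[0]; print(n,d['p'],X)
        if X[0]<.45: continue
        if n=='weight' and X[1]>0.05: continue
        for k,v in measure(n,X[:2]).items(): print('   ',k,v[0],v[1])
E
```

```text
base_plate 0.8 [ 0.5603 -0.1504  0.    ]
    top [ 0.5607 -0.1529  0.4814] 4.801790237426758
    side [ 0.5545 -0.1489  0.5285] 3.1635870933532715
    both+z [ 0.5613 -0.1541  0.4799 -0.006 ] 9.70797348022461
lift1 0.91 [ 0.5665 -0.3838  0.    ]
    top [ 0.571  -0.3838 -0.3176] 9.403545379638672
    side [ 0.5664 -0.3824 -0.4237] 1.844203233718872
    both+z [ 0.5714 -0.385  -0.3292 -0.0029] 12.2576904296875
lift1 0.84 [ 0.4418 -0.1752  0.    ]
lift1 0.7 [ 0.5557 -0.2816  0.    ]
    top [ 0.5569 -0.2804  0.3796] 21.7354736328125
    side [ 0.5499 -0.2774  0.4793] 3.5212132930755615
    both+z [ 0.5573 -0.282   0.3727 -0.0045] 26.333526611328125
weight 0.97 [ 0.2396 -0.2483  0.    ]
weight 0.94 [ 0.4295 -0.273   0.    ]
weight 0.9 [ 0.2591 -0.3647  0.    ]
weight 0.77 [0.3102 0.1476 0.    ]
weight 0.68 [0.7313 0.1234 0.    ]
weight 0.29 [ 0.4034 -0.0234  0.    ]
```

```bash
python3 - <<'E'
from h import *
for z in(.214,.162): print(proj('side',[.5317,.2978,z]),proj('top',[.5317,.2978,z]))
shot('side','s13',(170,180,270,260),8);shot('top','t13',(140,150,300,250),5)
E
```

```text
[[193.6814 209.0897]] [[147.0832 180.4724]]
[[195.207 225.768]] [[154.0943 183.706 ]]
```

View pics/s13.png

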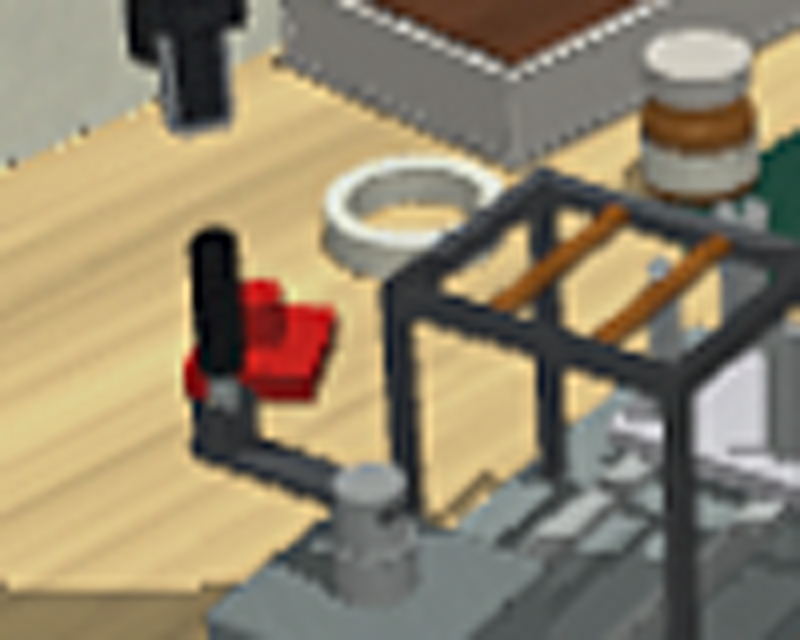

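View pics/t13.png

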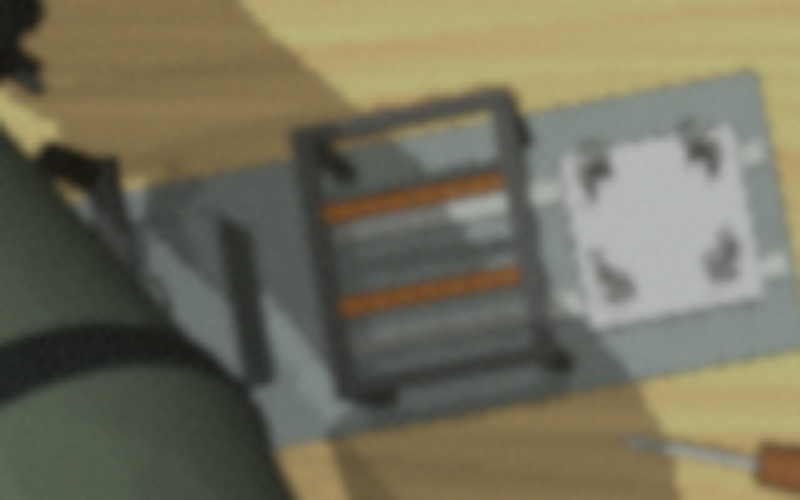

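```bash
python3 - <<'E'
from h import *
p,R,s=pose()
for dy in(-.0225,.0225):
  P=p+R.apply([.011,dy,0]); print(dy,((proj('side',P)[0]-[170,180]+.5)*8),(proj('top',P)[0]-[140,150])*5)
# triangulate offset: piece top-fit at z=0 projected into side, compared to side fit
for t,sd in (((.5607,-.1529),(.5545,-.1489)),((.571,-.3838),(.5664,-.3824)),((.5569,-.2804),(.5499,-.2774))):
  print(proj('side',[*sd,0])-proj('side',[*t,0]))
E
```

```text
-0.0225 [197.5122 127.4096] [-33.2085 186.0876]
0.0225 [165.6421  66.6511] [18.7187 89.4325]
[[0.6318 1.0222]]
[[0.7556 0.4942]]
[[1.0187 0.903 ]]
```

```bash
python3 - <<'E'
from h import *
c=np.array([(562,155),(730,122),(765,290),(598,328)],float); px=(c+.5)/5-.5+[140,150]
X=onz('top',px,.03); print(X, X.mean(0)); 
for i in range(4): d=X[(i+1)%4]-X[i]; print(np.linalg.norm(d),np.degrees(np.arctan2(d[1],d[0])))
shot('top','t14',(245,165,305,220),13); shot('side','s14',(230,190,300,240),11)
E
```

```text
[[ 0.559   0.0819  0.03  ]
 [ 0.5768 -0.0045  0.03  ]
 [ 0.4901 -0.0231  0.03  ]
 [ 0.4698  0.0622  0.03  ]] [0.5239 0.0291 0.03  ]
0.08825275801626285 -78.39053747683413
0.0886624604767885 -167.91618102027186
0.08763358519201933 103.35678305670581
0.09134216204489914 12.483877028128074
```

View pics/t14.png

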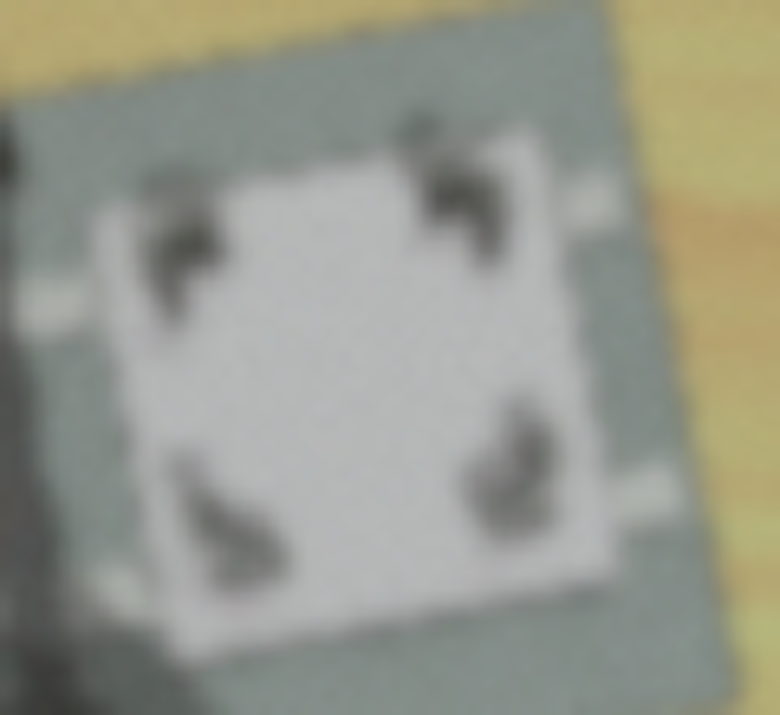

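View pics/s14.png

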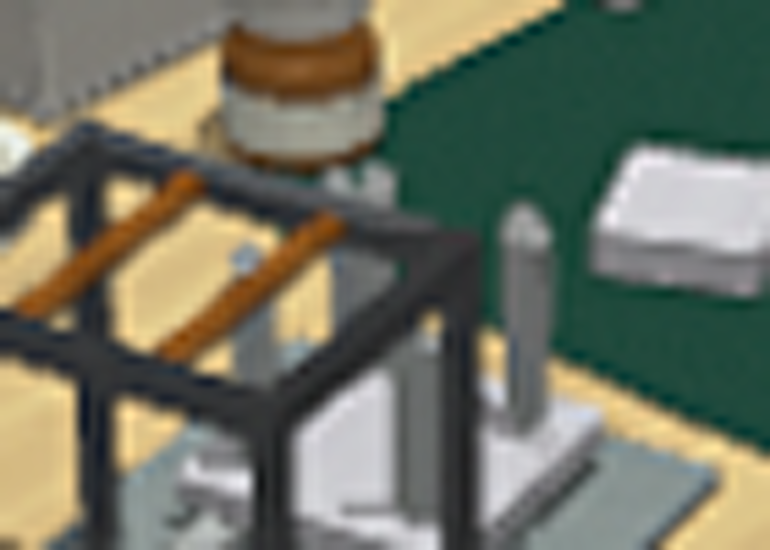

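```bash
python3 - <<'E'
from h import *
go([.558,-.151,.281],-1.08)
E
```

```text
pos [0.5302 0.2989 0.2784] jaw -0.468 -> -1.08 grip 0.0451 t 15.55 F [0.4455 0.5111 0.3428]
shift mm [ -0.2 227.8 388.9] turn [ 0.612  0.006 -0.002]
q7 [-0.29  0.5  -0.47  1.58  0.25  1.13 -1.29]
```

>>> {"fn": "jog_arm", "kwargs": {
  "commands": [
    [0,22.8,38.9,0,0,0],
    [0,22.8,38.9,0,0,0],
    [0,22.8,38.9,0,0,0],
    [0,22.8,38.9,0,0,0],
    [0,22.8,38.9,0,0,0],
    [0,22.8,38.9,0,0,0],
    [0,22.8,38.9,0,0,0],
    [0,22.8,38.9,0,0,0],
    [0,22.8,38.9,0,0,0],
    [0,22.8,38.9,0,0,0],
    [0,0,0,0.14,0,0],
    [0,0,0,0.14,0,0],
    [0,0,0,0.14,0,0],
    [0,0,0,0.14,0,0],
    [0,0,0,0.05,0,0],
    [40,0,0,0,0,0],
    [40,0,0,0,0,0],
    [40,0,0,0,0,0],
    [0,0,0,0,0,0]
  ],
  "gripper": 0
}}

```text
clock: 17.45
position: [0.5592, -0.1714, 0.1583]
tool_rot: [1.578, 1.564, -1.095]
force: [-0.2, 1.0, 0.2]
grip_width: 0.0853
```

```bash
python3 - <<'E'
from h import *
go([.558,-.151,.013],-1.08)
shot('side','s15',(230,150,380,260),5)
E
```

```text
pos [ 0.5592 -0.1714  0.1583] jaw -1.103 -> -1.08 grip 0.0853 t 17.45 F [-0.1792  0.9696  0.1733]
shift mm [145.2 -19.7  -8.1] turn [-0.023  0.    -0.007]
q7 [ 0.34  0.56 -0.21  1.78  0.16  0.81 -1.05]
```

View pics/s15.png

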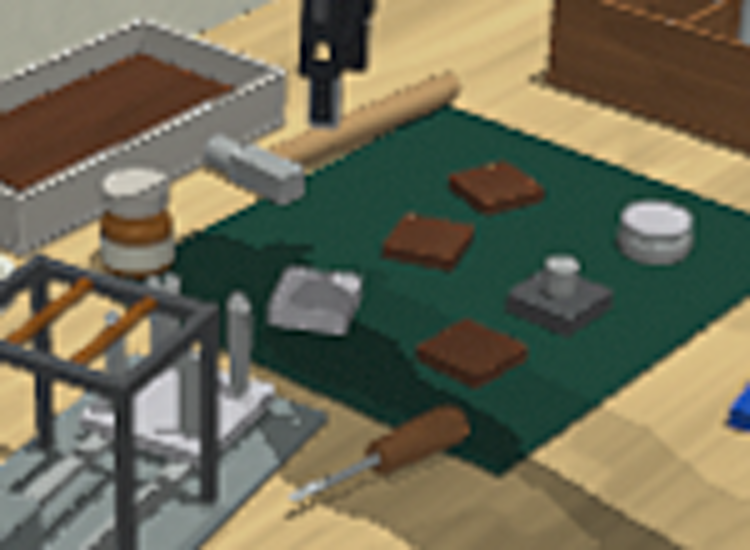

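>>> {"fn": "jog_arm", "kwargs": {
  "commands": [
    [20,-10,-4,-0.02,0,0],
    [20,-9.7,-4,0,0,0],
    [30,0,0,0,0,0],
    [20,0,0,0,0,0],
    [10,0,0,0,0,0],
    [0,0,0,0,0,0]
  ]
}}

```text
clock: 18.1
position: [0.568, -0.1525, 0.0719]
tool_rot: [2.212, 1.545, -0.442]
force: [0.1, 0.0, 1.2]
grip_width: 0.0854
```

```bash
python3 - <<'E'
from h import *
go([.558,-.151,.013],-1.08)
E
```

```text
pos [ 0.568  -0.1525  0.0719] jaw -1.083 -> -1.08 grip 0.0854 t 18.1 F [0.1024 0.0017 1.2158]
shift mm [58.7 -7.2  9. ] turn [-0.003 -0.015 -0.02 ]
q7 [ 0.28  0.68 -0.18  1.84  0.21  0.62 -1.11]
```

>>> {"fn": "jog_arm", "kwargs": {
  "commands": [
    [10,-3,4,0,-0.008,-0.01],
    [15,-2,3,0,-0.008,-0.01],
    [14,-1,1,0,0,0],
    [8,0,0,0,0,0],
    [0,0,0,0,0,0]
  ]
}}

```text
clock: 18.6
position: [0.5597, -0.1521, 0.0246]
tool_rot: [2.148, 1.569, -0.507]
force: [-0.2, -0.4, -0.5]
grip_width: 0.0857
```

```bash
python3 - <<'E'
from h import *
go([.558,-.151,.013],-1.08)
shot('side','s16',(250,150,380,250),6)
E
```

```text
pos [ 0.5597 -0.1521  0.0246] jaw -1.084 -> -1.08 grip 0.0857 t 18.6 F [-0.1938 -0.4042 -0.5039]
shift mm [11.6 -1.8  1. ] turn [-0.004 -0.001 -0.002]
q7 [ 0.28  0.76 -0.17  1.85  0.22  0.55 -1.12]
```

View pics/s16.png

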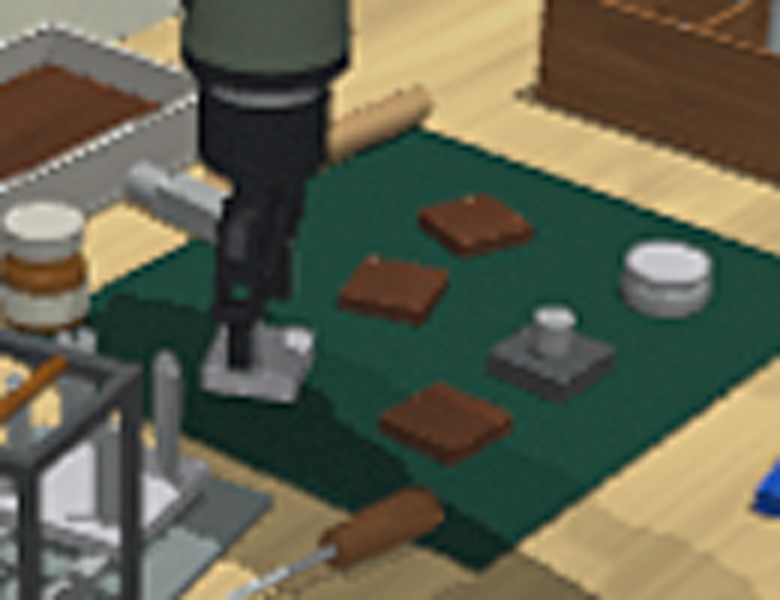

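>>> {"fn": "jog_arm", "kwargs": {
  "commands": [
    [7,-1,1,0,0,0],
    [4,-0.5,0,0,0,0],
    [0,0,0,0,0,0]
  ]
}}

```text
clock: 18.95
position: [0.5586, -0.1512, 0.0138]
tool_rot: [2.262, 1.568, -0.393]
force: [-0.8, -0.1, -0.1]
grip_width: 0.0855
```

>>> {"fn": "jog_arm", "kwargs": {
  "commands": [
    [0,0,0,0,0,0],
    [0,0,0,0,0,0],
    [0,0,0,0,0,0],
    [0,0,0,0,0,0],
    [0,0,0,0,0,0]
  ],
  "gripper": 255,
  "newtons": 25
}}

```text
clock: 19.45
position: [0.5589, -0.1512, 0.0144]
tool_rot: [2.295, 1.567, -0.36]
force: [-0.3, 0.0, -1.2]
grip_width: 0.0531
```

```bash
python3 - <<'E'
from h import *
go([.558,-.151,.013],-1.08)
shot('side','s17',(250,150,380,250),6)
E
```

```text
pos [ 0.5589 -0.1512  0.0144] jaw -1.084 -> -1.08 grip 0.0531 t 19.45 F [-0.3085  0.0202 -1.176 ]
shift mm [ 1.4 -0.6  0.7] turn [-0.004 -0.003 -0.003]
q7 [ 0.28  0.78 -0.16  1.85  0.23  0.53 -1.12]
```

View pics/s17.png

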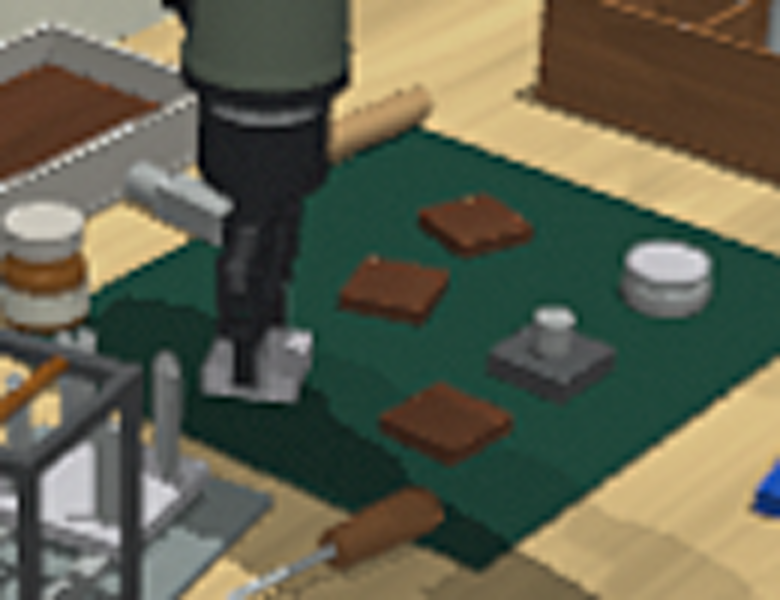

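>>> {"fn": "jog_arm", "kwargs": {
  "commands": [
    [0,0,0,0,0,0],
    [0,0,0,0,0,0],
    [-15,0,0,0,0,0],
    [-20,0,0,0,0,0],
    [0,0,0,-0.14,0,0],
    [0,0,0,-0.14,0,0],
    [0,0,0,-0.14,0,0],
    [0,0,0,-0.14,0,0],
    [0,0,0,-0.14,0,0],
    [0,0,0,-0.14,0,0],
    [0,0,0,-0.14,0,0],
    [0,0,0,-0.14,0,0],
    [0,0,0,-0.14,0,0],
    [0,0,0,-0.14,0,0],
    [0,0,0,-0.14,0,0],
    [0,0,0,0,0,0]
  ],
  "gripper": 0
}}

```text
clock: 21.1
position: [0.5619, -0.1548, 0.0669]
tool_rot: [0.315, 1.552, -0.739]
force: [0.1, 0.1, 0.5]
grip_width: 0.0854
```

```bash
python3 - <<'E'
from h import *
go([.5588,-.1512,.0135],.488)
E
```

```text
pos [ 0.5619 -0.1548  0.0669] jaw 0.517 -> 0.488 grip 0.0854 t 21.1 F [0.1485 0.1453 0.4938]
shift mm [53.3 -1.2 -5.6] turn [ 0.029  0.017 -0.006]
q7 [ 0.57  0.75 -0.59  1.83  0.62  0.74  0.15]
```

>>> {"fn": "jog_arm", "kwargs": {
  "commands": [
    [15,-0.6,-3,0.015,0.009,-0.003],
    [15,-0.6,-2,0.01,0.008,-0.003],
    [12,0,0,0,0,0],
    [6,0,0,0,0,0],
    [0,0,0,0,0,0]
  ]
}}

```text
clock: 21.6
position: [0.5583, -0.1516, 0.0159]
tool_rot: [-1.115, 1.569, -2.209]
force: [-0.0, -0.5, -0.3]
grip_width: 0.0853
```

```bash
python3 - <<'E'
from h import *
go([.5588,-.1512,.0125],.488)
E
```

```text
pos [ 0.5583 -0.1516  0.0159] jaw 0.477 -> 0.488 grip 0.0853 t 21.6 F [-0.0277 -0.521  -0.3215]
shift mm [ 3.4  0.6 -0.2] turn [-0.011  0.001  0.002]
q7 [ 0.53  0.83 -0.54  1.84  0.66  0.66  0.08]
```

>>> {"fn": "jog_arm", "kwargs": {
  "commands": [
    [3,0.4,0,-0.01,0,0],
    [0,0,0,0,0,0]
  ]
}}

```text
clock: 21.8
position: [0.5588, -0.1512, 0.0127]
tool_rot: [-1.181, 1.569, -2.263]
force: [0.3, -0.9, 0.2]
grip_width: 0.0854
```

>>> {"fn": "jog_arm", "kwargs": {
  "commands": [
    [0,0,0,0,0,0],
    [0,0,0,0,0,0],
    [0,0,0,0,0,0],
    [0,0,0,0,0,0],
    [0,0,0,0,0,0]
  ],
  "gripper": 255,
  "newtons": 60
}}

```text
clock: 22.3
position: [0.5594, -0.1514, 0.0141]
tool_rot: [-0.3, 1.569, -1.383]
force: [-0.4, 0.0, -1.8]
grip_width: 0.0527
```

```bash
python3 - <<'E'
from h import *
p,R,s=pose(); print(p,s['grip_width'])
z=R.apply([0,0,1]); a=(np.array([.5588,-.1512])-p[:2]); print('plate centre rel tool z (mm):',1000*a@z[:2])
go([.5223,.0327,.2],.1976)
E
```

```text
[ 0.5594 -0.1514  0.0141] 0.052722925388733764
plate centre rel tool z (mm): -0.4508971425781609
pos [ 0.5594 -0.1514  0.0141] jaw 0.488 -> 0.198 grip 0.0527 t 22.3 F [-0.3748  0.043  -1.8129]
shift mm [-186.3   53.4 -179.7] turn [0.29  0.002 0.   ]
q7 [ 0.53  0.83 -0.54  1.84  0.67  0.66  0.08]
```

>>> {"fn": "jog_arm", "kwargs": {
  "commands": [
    [-15,0,0,0,0,0],
    [-40,0,0,0,0,0],
    [-40,0,0,0,0,0],
    [-30,0,0,0,0,0],
    [-5,8,-25,0,0,0],
    [-5,9,-30,0.05,0,0],
    [0,9,-30,0.05,0,0],
    [0,9,-30,0.05,0,0],
    [0,8,-25,0.05,0,0],
    [0,4,-12,0.02,0,0],
    [0,0,-3,0,0,0],
    [0,0,0,0,0,0]
  ]
}}

```text
clock: 23.5
position: [0.5386, 0.0153, 0.1656]
tool_rot: [0.959, 1.564, -0.351]
force: [-0.3, -0.3, -1.7]
grip_width: 0.0526
```

```bash
python3 - <<'E'
from h import *
go([.5223,.0327,.13],.1976)
E
```

```text
pos [0.5386 0.0153 0.1656] jaw 0.26 -> 0.198 grip 0.0526 t 23.5 F [-0.3237 -0.3293 -1.6832]
shift mm [ 35.4 -11.5 -21.1] turn [ 0.062  0.003 -0.005]
q7 [ 0.33  0.55 -0.65  1.88  0.44  0.85 -0.28]
```

>>> {"fn": "jog_arm", "kwargs": {
  "commands": [
    [0,-5,-10,0.03,0,0],
    [0,-4,-7,0.02,0,0],
    [0,-2,-3,0.01,0,0],
    [0,0,0,0,0,0]
  ]
}}

```text
clock: 23.9
position: [0.5227, 0.0291, 0.1662]
tool_rot: [0.86, 1.564, -0.515]
force: [-0.4, -0.7, -0.8]
grip_width: 0.0523
```

```bash
python3 - <<'E'
from h import *
go([.5223,.0327,.115],.1976)
shot('side','s18',(210,120,340,240),6);shot('top','t18',(230,150,330,230),7)
E
```

```text
pos [0.5227 0.0291 0.1662] jaw 0.196 -> 0.198 grip 0.0523 t 23.9 F [-0.4431 -0.748  -0.7601]
shift mm [51.2  0.1 -3.8] turn [-0.002  0.005 -0.005]
q7 [ 0.3   0.53 -0.64  1.92  0.43  0.83 -0.37]
```

View pics/s18.png

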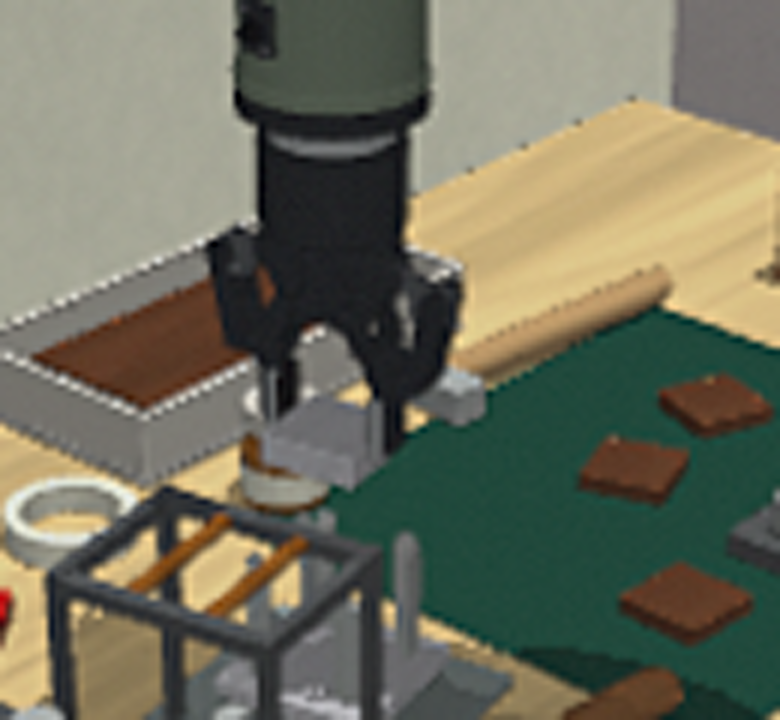

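View pics/t18.png

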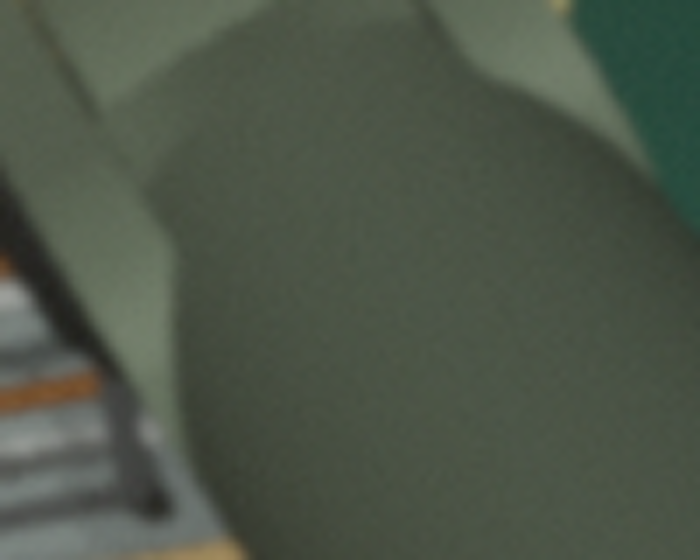

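```bash
python3 - <<'E'
from h import *
im=cv2.imread('pics/s14.png')
c,s=np.cos(.1976),np.sin(.1976); M=np.array([[c,-s],[s,c]])
for ctr,col in(((.5223,.0327),(0,0,255)),((.5210,.0345),(0,255,0))):
  for sx,sy in((-1,-1),(1,-1),(1,1),(-1,1)):
    for z0,i0 in((.03,.0295),(.088,.0295)):
      L=np.array([[sx*(i0-.01),sy*i0],[sx*i0,sy*i0],[sx*i0,sy*(i0-.01)],[sx*(i0+.0),sy*(i0-.01)]])
      o=i0+.004
      L=np.array([[sx*(i0-.01),sy*i0],[sx*i0,sy*i0],[sx*i0,sy*(i0-.01)],[sx*o,sy*(i0-.01)],[sx*o,sy*o],[sx*(i0-.01),sy*o]])
      P=np.c_[L@M.T+ctr,np.full(6,z0)]
      p=((proj('side',P)-[230,190]+.5)*11-.5).round().astype(int); cv2.polylines(im,[p.reshape(-1,1,2)],True,col,1)
  L=np.array([[-1,-1],[1,-1],[1,1],[-1,1]])*.046
  p=((proj('side',np.c_[L@M.T+ctr,np.full(4,.03)])-[230,190]+.5)*11-.5).round().astype(int); cv2.polylines(im,[p.reshape(-1,1,2)],True,col,1)
cv2.imwrite('pics/s14w.png',im)
E
```

```text
(no output)
```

View pics/s14w.png

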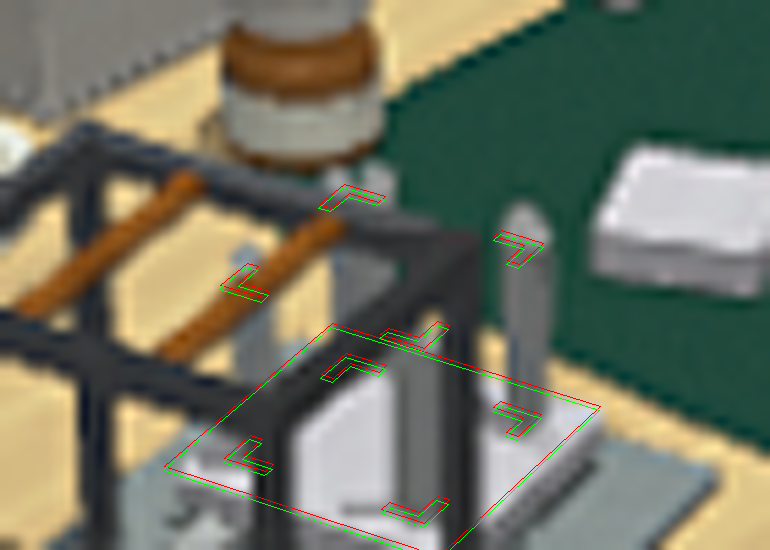

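>>> {"fn": "jog_arm", "kwargs": {
  "commands": [
    [10,0,-2.5,0,0.005,-0.005],
    [15,0,-1,0,0,0],
    [15,0,0,0,0,0],
    [6,0,0,0,0,0],
    [0,0,0,0,0,0]
  ]
}}

```text
clock: 24.5
position: [0.5222, 0.0317, 0.1148]
tool_rot: [-2.259, 1.569, 2.65]
force: [0.5, 0.2, -1.6]
grip_width: 0.0523
```

```bash
python3 - <<'E'
from h import *
go([.5223,.0327,.1],.1976)
E
```

```text
pos [0.5222 0.0317 0.1148] jaw 0.196 -> 0.198 grip 0.0523 t 24.5 F [ 0.5278  0.161  -1.6078]
shift mm [14.8  0.3 -1. ] turn [-0.002 -0.001  0.002]
q7 [ 0.26  0.6  -0.59  1.95  0.49  0.73 -0.43]
```

>>> {"fn": "jog_arm", "kwargs": {
  "commands": [
    [8,0.2,-0.6,0,0,0],
    [8,0,0,0,0,0],
    [4,0,0,0,0,0],
    [0,0,0,0,0,0]
  ]
}}

```text
clock: 24.9
position: [0.5225, 0.0325, 0.0931]
tool_rot: [-2.363, 1.569, 2.546]
force: [0.3, -0.6, -0.9]
grip_width: 0.0524
```

```bash
python3 - <<'E'
from h import *
go([.5223,.0323,.06],.1976)
E
```

```text
pos [0.5225 0.0325 0.0931] jaw 0.196 -> 0.198 grip 0.0524 t 24.9 F [ 0.2908 -0.5907 -0.8967]
shift mm [33.1 -0.2  0.2] turn [-0.002 -0.002  0.002]
q7 [ 0.24  0.64 -0.57  1.96  0.52  0.69 -0.45]
```

>>> {"fn": "jog_arm", "kwargs": {
  "commands": [
    [8,0,0,0,0,0],
    [12,0,0,0,0,0],
    [12,0,0,0,0,0],
    [7,0,0,0,0,0],
    [0,0,0,0,0,0]
  ]
}}

```text
clock: 25.4
position: [0.5225, 0.0325, 0.0507]
tool_rot: [-2.432, 1.569, 2.476]
force: [-0.2, 0.8, -1.1]
grip_width: 0.0523
```

```bash
python3 - <<'E'
from h import *
go([.5223,.0323,.044],.1976)
E
```

```text
pos [0.5225 0.0325 0.0507] jaw 0.196 -> 0.198 grip 0.0523 t 25.4 F [-0.1727  0.8418 -1.1499]
shift mm [ 6.7 -0.2  0.2] turn [-0.002 -0.001  0.001]
q7 [ 0.2   0.7  -0.51  1.98  0.59  0.61 -0.51]
```

>>> {"fn": "jog_arm", "kwargs": {
  "commands": [
    [4,0,0,0,0,0],
    [2,0,0,0,0,0],
    [1,0,0,0,0,0],
    [0,0,0,0,0,0]
  ]
}}

```text
clock: 25.8
position: [0.5228, 0.0327, 0.0438]
tool_rot: [-2.645, 1.569, 2.263]
force: [0.2, 1.0, -1.4]
grip_width: 0.0523
```

>>> {"fn": "jog_arm", "kwargs": {
  "commands": [
    [1,0,0,0,0,0],
    [0,0,0,0,0,0]
  ]
}}

```text
clock: 26.0
position: [0.5231, 0.0328, 0.0439]
tool_rot: [2.42, 1.57, 1.045]
force: [-0.1, 0.8, -2.1]
grip_width: 0.0524
```

>>> {"fn": "jog_arm", "kwargs": {
  "commands": [
    [0,0,0,0,0,0],
    [0,0,0,0,0,0],
    [0,0,0,0,0,0],
    [-10,0,0,0,0,0],
    [-30,0,0,0,0,0],
    [-40,0,0,0,0,0],
    [-30,0,0,0,0,0],
    [0,0,0,0,0,0]
  ],
  "gripper": 35
}}

```text
clock: 26.8
position: [0.5227, 0.0334, 0.1601]
tool_rot: [-3.075, 1.569, 1.834]
force: [-0.2, 0.7, 0.2]
grip_width: 0.0739
```

```bash
python3 - <<'E'
from h import *
go([.56,-.28,.2],.37-np.pi/2)
shot('side','s19',(210,120,340,240),6);shot('top','t19',(230,120,480,280),3.2)
E
```

```text
pos [0.5227 0.0334 0.1601] jaw 0.198 -> -1.201 grip 0.0739 t 26.8 F [-0.1636  0.6829  0.2137]
shift mm [-40.3 -25.  314.6] turn [ 1.398 -0.001  0.001]
q7 [ 0.3   0.54 -0.64  1.92  0.43  0.82 -0.38]
```

View pics/s19.png

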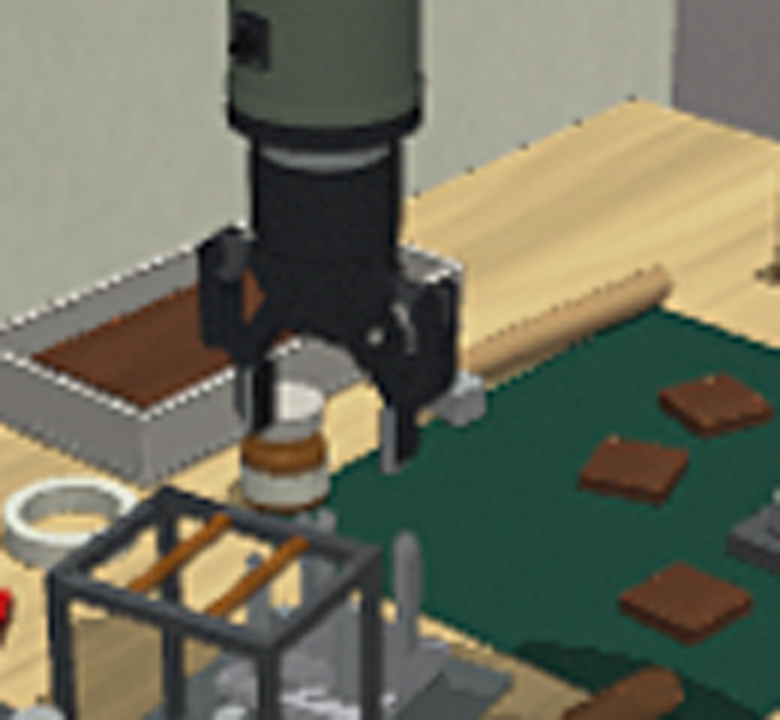

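View pics/t19.png

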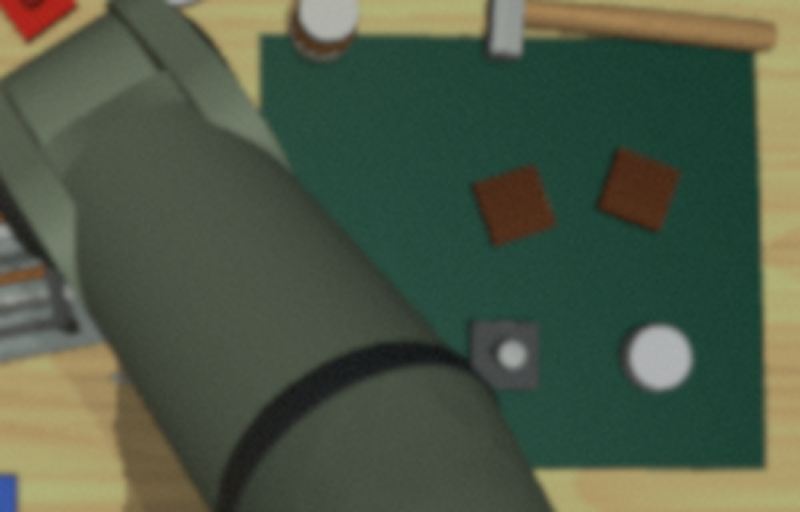

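```bash
cat > lifts.py <<'E'
from sq import *
BIAS=np.array([-.0017,.0017])
def lifts():
    g=grab_frame('top').astype(int); m=((g[:,:,0]>g[:,:,1]+12)&(g[:,:,0]<140)).astype(np.uint8)
    m[:, :300]=0; m[:,475:]=0; m[:120]=0; m[275:]=0
    n,l,st,ce=cv2.connectedComponentsWithStats(m)
    for i in range(1,n):
        if 250<st[i,4]<700:
            mm=l==i; X=onz('top',ce[i],.006)[0]
            q,f=fit({'top':mm},lambda q:[box(q[0],q[1],q[2],0,.012)],[X[0],X[1],0.])
            q[2]=(q[2]+np.pi/4)%(np.pi/2)-np.pi/4
            print(st[i,4],'xy',q[:2]+BIAS,'yaw',q[2],'cost',f)
def weight():
    g=grab_frame('top'); m=cmask('top','weight',proj('top',[.43,-.273,.01])[0])
    return m
E
python3 -c "
from lifts import *
lifts()"
```

```text
395 xy [ 0.5696 -0.3822] yaw -0.36898948827747363 cost 13.523477554321289
392 xy [ 0.5554 -0.2786] yaw 0.3656430401090067 cost 11.738096237182617
```

```bash
python3 -c "
from lifts import *
im=grab_frame('top')[:,:,::-1]; o=np.array([370,160]); K2=8
z=cv2.resize(im[160:205,370:450],None,fx=K2,fy=K2,interpolation=cv2.INTER_CUBIC)
for q,col in(((.5713,-.3839,-.369),(0,255,0)),((.5713,-.3839,-.41),(255,255,0)),((.5571,-.2803,.366),(0,255,0)),((.5571,-.2803,.25),(255,255,0))):
  P=box(*q,0,.012)[4:]; p=((proj('top',P)-o+.5)*K2-.5).round().astype(int); cv2.polylines(z,[p.reshape(-1,1,2)],True,col,1)
cv2.imwrite('pics/t20.png',z)"
```

```text
(no output)
```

View pics/t20.png

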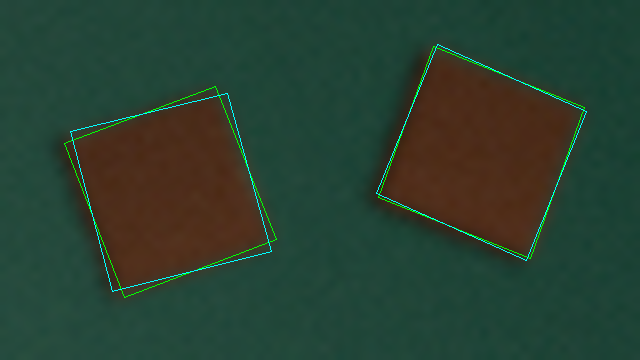

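>>> {"fn": "jog_arm", "kwargs": {
  "commands": [
    [0,-3,40,0,0,0],
    [0,-3,40,0,0,0],
    [0,-3,40,0,0,0],
    [0,-3,40,0,0,0],
    [0,-3,40,0,0,0],
    [0,-3,40,0,0,0],
    [0,-3,35,0,0,0],
    [0,-2,12,0.1,0,0],
    [0,0,0,0.14,0,0],
    [0,0,0,0.14,0,0],
    [0,0,0,0.14,0,0],
    [0,0,0,0.14,0,0],
    [0,0,0,0.14,0,0],
    [0,0,0,0.14,0,0],
    [0,0,0,0.14,0,0],
    [0,0,0,0.14,0,0],
    [0,0,0,0.14,0,0],
    [0,0,0,0.1,0,0],
    [0,0,0,0,0,0]
  ],
  "gripper": 0
}}

```text
clock: 28.9
position: [0.5461, -0.26, 0.1304]
tool_rot: [-0.598, 1.527, 2.799]
force: [0.1, 0.1, 0.4]
grip_width: 0.0855
```

```bash
python3 - <<'E'
from h import *
go([.5554,-.2786,.07],.25-np.pi/2)
E
```

```text
pos [ 0.5461 -0.26    0.1304] jaw -1.316 -> -1.321 grip 0.0855 t 28.9 F [0.0754 0.1226 0.3577]
shift mm [59.7 21.9 -6.5] turn [0.005 0.036 0.025]
q7 [ 0.48  0.65 -0.2   1.7   0.16  0.85 -1.11]
```

>>> {"fn": "jog_arm", "kwargs": {
  "commands": [
    [10,7,-2,0,0.015,0.012],
    [20,7,-2,0,0.015,0.01],
    [18,5,-1,0,0,0],
    [8,1,0,0,0,0],
    [0,0,0,0,0,0]
  ]
}}

```text
clock: 29.4
position: [0.554, -0.2767, 0.069]
tool_rot: [-0.499, 1.56, 2.915]
force: [-0.0, -0.7, 0.4]
grip_width: 0.0857
```

```bash
python3 - <<'E'
from h import *
go([.5554,-.2786,.011],.25-np.pi/2)
E
```

```text
pos [ 0.554  -0.2767  0.069 ] jaw -1.298 -> -1.321 grip 0.0857 t 29.4 F [-0.0076 -0.6648  0.4332]
shift mm [57.9  2.5 -1.4] turn [0.022 0.009 0.005]
q7 [ 0.49  0.74 -0.19  1.72  0.2   0.71 -1.1 ]
```

>>> {"fn": "jog_arm", "kwargs": {
  "commands": [
    [15,1,-0.5,0.01,0.005,0.003],
    [18,1,-0.5,0.01,0,0],
    [14,0.5,0,0,0,0],
    [6,0,0,0,0,0],
    [0,0,0,0,0,0]
  ]
}}

```text
clock: 29.9
position: [0.5558, -0.2782, 0.0141]
tool_rot: [-0.504, 1.566, 2.894]
force: [0.3, -0.0, -0.6]
grip_width: 0.0854
```

```bash
python3 - <<'E'
from h import *
go([.5554,-.2786,.0115],.25-np.pi/2)
E
```

```text
pos [ 0.5558 -0.2782  0.0141] jaw -1.314 -> -1.321 grip 0.0854 t 29.9 F [ 0.2958 -0.0417 -0.6125]
shift mm [2.6 0.3 0.5] turn [0.007 0.004 0.002]
q7 [ 0.48  0.82 -0.17  1.73  0.22  0.61 -1.13]
```

>>> {"fn": "jog_arm", "kwargs": {
  "commands": [
    [2.5,0.3,0,0.005,0,0],
    [0,0,0,0,0,0]
  ]
}}

```text
clock: 30.1
position: [0.5562, -0.2785, 0.012]
tool_rot: [-0.491, 1.566, 2.902]
force: [0.3, 1.5, -0.7]
grip_width: 0.0855
```

>>> {"fn": "jog_arm", "kwargs": {
  "commands": [
    [0,0,0,0,0,0],
    [0,0,0,0,0,0],
    [0,0,0,0,0,0],
    [0,0,0,0,0,0],
    [0,0,0,0,0,0]
  ],
  "gripper": 255,
  "newtons": 25
}}

```text
clock: 30.6
position: [0.5571, -0.2789, 0.0139]
tool_rot: [-0.25, 1.569, -3.139]
force: [-0.4, -0.3, -0.6]
grip_width: 0.0534
```

>>> {"fn": "jog_arm", "kwargs": {
  "commands": [
    [0,0,0,0,0,0],
    [0,0,0,0,0,0],
    [-15,0,0,0,0,0],
    [-15,0,0,0,0,0],
    [0,0,0,-0.14,0,0],
    [0,0,0,-0.14,0,0],
    [0,0,0,-0.14,0,0],
    [0,0,0,-0.14,0,0],
    [0,0,0,-0.14,0,0],
    [0,0,0,-0.14,0,0],
    [0,0,0,-0.14,0,0],
    [0,0,0,-0.14,0,0],
    [0,0,0,-0.14,0,0],
    [0,0,0,-0.14,0,0],
    [0,0,0,-0.12,0,0],
    [0,0,0,0,0,0]
  ],
  "gripper": 0
}}

```text
clock: 32.2
position: [0.5606, -0.2841, 0.0654]
tool_rot: [0.277, 1.554, -1.033]
force: [0.3, 0.4, 0.1]
grip_width: 0.0855
```

```bash
python3 - <<'E'
from h import *
go([.5571,-.2789,.0115],.25)
E
```

```text
pos [ 0.5606 -0.2841  0.0654] jaw 0.261 -> 0.25 grip 0.0855 t 32.2 F [0.3292 0.3713 0.0861]
shift mm [53.8 -2.3 -6.8] turn [ 0.011  0.016 -0.005]
q7 [ 0.75  0.81 -0.58  1.7   0.6   0.8   0.15]
```

>>> {"fn": "jog_arm", "kwargs": {
  "commands": [
    [15,-1,-3,0.006,0.008,-0.003],
    [15,-1,-2.5,0.005,0.006,-0.002],
    [12,0,-1,0,0,0],
    [8,0,0,0,0,0],
    [0,0,0,0,0,0]
  ]
}}

```text
clock: 32.7
position: [0.5569, -0.279, 0.0129]
tool_rot: [-0.323, 1.567, -1.656]
force: [0.1, 0.0, -0.0]
grip_width: 0.0855
```

```bash
python3 - <<'E'
from h import *
go([.5571,-.2789,.0115],.25)
E
```

```text
pos [ 0.5569 -0.279   0.0129] jaw 0.238 -> 0.25 grip 0.0855 t 32.7 F [ 0.118   0.0419 -0.0435]
shift mm [ 1.4  0.3 -0. ] turn [-0.012  0.003  0.001]
q7 [ 0.72  0.88 -0.53  1.72  0.64  0.73  0.09]
```

>>> {"fn": "jog_arm", "kwargs": {
  "commands": [
    [1.2,0.2,0,-0.008,0,0],
    [0,0,0,0,0,0]
  ]
}}

```text
clock: 32.9
position: [0.5572, -0.2786, 0.0114]
tool_rot: [-0.438, 1.567, -1.762]
force: [0.2, -0.3, -0.0]
grip_width: 0.0854
```

>>> {"fn": "jog_arm", "kwargs": {
  "commands": [
    [0,0,0,0,0,0],
    [0,0,0,0,0,0],
    [0,0,0,0,0,0],
    [0,0,0,0,0,0],
    [0,0,0,0,0,0]
  ],
  "gripper": 255,
  "newtons": 50
}}

```text
clock: 33.4
position: [0.558, -0.2791, 0.0134]
tool_rot: [0.042, 1.566, -1.283]
force: [0.2, -0.8, -0.6]
grip_width: 0.0524
```

```bash
python3 - <<'E'
from h import *
p,R,s=pose(); z=R.apply([0,0,1]); print('rel z mm',1000*(np.array([.5571,-.2789])-p[:2])@z[:2])
go([.5226,.0325,.17],.1976)
E
```

```text
rel z mm -0.45229180137530106
pos [ 0.558  -0.2791  0.0134] jaw 0.246 -> 0.198 grip 0.0524 t 33.4 F [ 0.158  -0.8078 -0.572 ]
shift mm [-158.1   41.5 -310.1] turn [ 0.048  0.005 -0.   ]
q7 [ 0.72  0.88 -0.54  1.71  0.64  0.73  0.1 ]
```

>>> {"fn": "jog_arm", "kwargs": {
  "commands": [
    [-15,0,0,0,0,0],
    [-35,0,0,0,0,0],
    [-40,0,0,0,0,0],
    [-35,3,-10,0,0,0],
    [-10,5,-30,0.01,0,0],
    [0,6,-40,0.01,0,0],
    [0,6,-40,0.01,0,0],
    [0,6,-40,0.01,0,0],
    [0,6,-40,0.01,0,0],
    [0,5,-40,0,0,0],
    [0,3,-30,0,0,0],
    [0,1,-12,0,0,0],
    [0,0,-2,0,0,0],
    [0,0,0,0,0,0]
  ]
}}

```text
clock: 34.8
position: [0.5369, 0.0171, 0.1656]
tool_rot: [0.788, 1.557, -0.591]
force: [-0.9, -0.2, -0.3]
grip_width: 0.0525
```

```bash
python3 - <<'E'
from h import *
go([.5226,.0325,.115],.1976)
E
```

```text
pos [0.5369 0.0171 0.1656] jaw 0.192 -> 0.198 grip 0.0525 t 34.8 F [-0.92   -0.215  -0.3291]
shift mm [ 50.3 -11.5 -18.3] turn [-0.006  0.01  -0.01 ]
q7 [ 0.35  0.56 -0.68  1.89  0.47  0.85 -0.38]
```

>>> {"fn": "jog_arm", "kwargs": {
  "commands": [
    [5,-5,-8,0,0.005,-0.005],
    [10,-4,-6,0,0.005,-0.005],
    [12,-2,-3,0,0,0],
    [8,0,0,0,0,0],
    [0,0,0,0,0,0]
  ]
}}

```text
clock: 35.3
position: [0.5213, 0.0283, 0.1266]
tool_rot: [-1.678, 1.567, -3.062]
force: [0.1, 0.0, -0.1]
grip_width: 0.0527
```

```bash
python3 - <<'E'
from h import *
go([.5226,.0323,.1],.1976)
E
```

```text
pos [0.5213 0.0283 0.1266] jaw 0.186 -> 0.198 grip 0.0527 t 35.3 F [ 0.0527  0.0366 -0.0992]
shift mm [26.6  2.1 -3.7] turn [-0.011 -0.     0.003]
q7 [ 0.31  0.6  -0.65  1.94  0.51  0.77 -0.45]
```

>>> {"fn": "jog_arm", "kwargs": {
  "commands": [
    [2,1.2,-2,-0.006,0,0],
    [6,0.7,-1.2,-0.004,0,0.002],
    [4,0,-0.3,0,0,0],
    [0,0,0,0,0,0]
  ]
}}

```text
clock: 35.7
position: [0.523, 0.0322, 0.1133]
tool_rot: [-1.984, 1.57, 2.925]
force: [0.5, -0.5, 0.0]
grip_width: 0.0524
```

```bash
python3 - <<'E'
from h import *
go([.5226,.0323,.064],.1976)
E
```

```text
pos [0.523  0.0322 0.1133] jaw 0.197 -> 0.198 grip 0.0524 t 35.7 F [ 0.4898 -0.4886  0.0463]
shift mm [49.3 -0.3 -0.1] turn [-0.001 -0.001  0.001]
q7 [ 0.29  0.62 -0.64  1.95  0.53  0.75 -0.46]
```

>>> {"fn": "jog_arm", "kwargs": {
  "commands": [
    [6,-0.2,0,0,0,0],
    [10,0,0,0,0,0],
    [12,0,0,0,0,0],
    [8,0,0,0,0,0],
    [5,0,0,0,0,0],
    [0,0,0,0,0,0]
  ]
}}

```text
clock: 36.3
position: [0.5225, 0.0321, 0.0683]
tool_rot: [-1.816, 1.569, 3.093]
force: [0.2, 0.1, -0.1]
grip_width: 0.0522
```

```bash
python3 - <<'E'
from h import *
go([.5226,.0323,.0615],.1976)
E
```

```text
pos [0.5225 0.0321 0.0683] jaw 0.197 -> 0.198 grip 0.0522 t 36.3 F [ 0.2465  0.0897 -0.1232]
shift mm [ 6.8  0.2 -0.2] turn [-0.001 -0.     0.002]
q7 [ 0.25  0.69 -0.58  1.97  0.6   0.66 -0.52]
```

>>> {"fn": "jog_arm", "kwargs": {
  "commands": [
    [4,0,0,0,0,0],
    [2,0,0,0,0,0],
    [1,0,0,0,0,0],
    [0,0,0,0,0,0]
  ]
}}

```text
clock: 36.7
position: [0.5228, 0.0322, 0.0612]
tool_rot: [-1.921, 1.57, 2.988]
force: [-0.3, -0.1, 1.3]
grip_width: 0.0521
```

>>> {"fn": "jog_arm", "kwargs": {
  "commands": [
    [0,0,0,0,0,0],
    [0,0,0,0,0,0],
    [0,0,0,0,0,0],
    [-10,0,0,0,0,0],
    [-30,0,0,0,0,0],
    [-40,0,0,0,0,0],
    [-20,0,0,0,0,0],
    [0,0,0,0,0,0]
  ],
  "gripper": 35
}}

```text
clock: 37.5
position: [0.5225, 0.0328, 0.1675]
tool_rot: [-2.311, 1.569, 2.599]
force: [-0.2, -0.4, -0.0]
grip_width: 0.0734
```

```bash
python3 - <<'E'
from lifts import *
lifts()
go([.5696,-.3822,.16],-.41)
shot('top','t21',(300,120,480,280),4);shot('side','s21',(210,120,400,240),4.2)
E
```

```text
394 xy [ 0.5693 -0.3823] yaw -0.3764171712610112 cost 14.442540168762207
pos [0.5222 0.0327 0.1665] jaw 0.198 -> -0.41 grip 0.0735 t 37.55 F [0.0347 0.6301 0.9873]
shift mm [  6.1 -35.2 416.1] turn [ 0.608 -0.     0.002]
q7 [ 0.34  0.54 -0.7   1.91  0.45  0.85 -0.4 ]
```

View pics/t21.png

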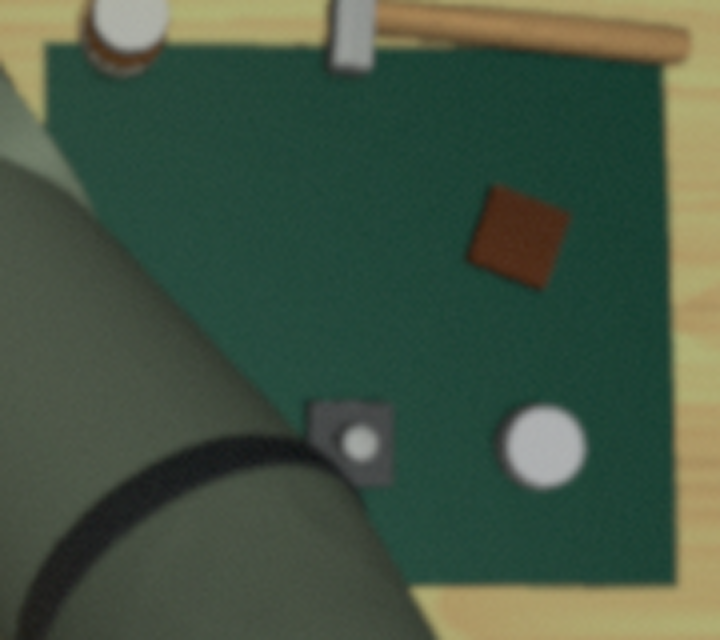

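View pics/s21.png

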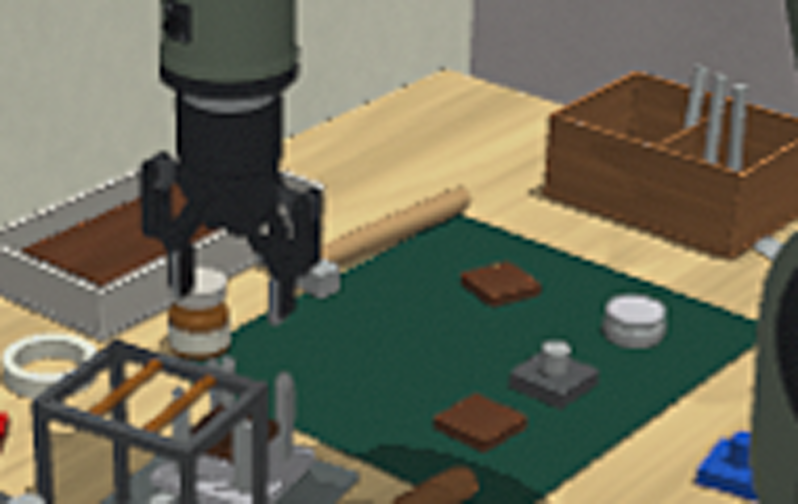

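>>> {"fn": "jog_arm", "kwargs": {
  "commands": [
    [0,-3,35,0,0,0],
    [0,-3,40,0,0,0],
    [0,-3,40,0,0,0],
    [0,-3,40,0,0,0],
    [0,-4,40,0,0,0],
    [0,-4,40,0,0,0],
    [0,-4,40,0,0,0],
    [0,-4,40,0,0,0],
    [0,-4,40,0,0,0],
    [0,-3,30,0,0,0],
    [0,0,10,0.1,0,0],
    [0,0,0,0.14,0,0],
    [0,0,0,0.14,0,0],
    [0,0,0,0.14,0,0],
    [0,0,0,0.14,0,0],
    [0,0,0,0.14,0,0],
    [0,0,0,0.14,0,0],
    [0,0,0,0.14,0,0],
    [0,0,0,0.14,0,0],
    [0,0,0,0.14,0,0]
  ],
  "gripper": 0
}}

```text
clock: 39.65
position: [0.5557, -0.3728, 0.1322]
tool_rot: [-0.757, 1.525, 2.747]
force: [-0.2, 0.4, -0.8]
grip_width: 0.0856
```

```bash
python3 - <<'E'
from lifts import *
go([.5694,-.3823,.07],-1.965)
E
```

```text
pos [ 0.5557 -0.3728  0.1322] jaw -1.208 -> -1.965 grip 0.0856 t 39.65 F [-0.1814  0.3543 -0.8411]
shift mm [ 61.4  15.8 -11.5] turn [0.757 0.044 0.017]
q7 [ 0.67  0.74 -0.27  1.51  0.23  0.97 -0.88]
```

>>> {"fn": "jog_arm", "kwargs": {
  "commands": [
    [0,5,-4,0.12,0.022,0.01],
    [0,0,0,0.14,0.015,0.005],
    [0,0,0,0.14,0,0],
    [0,0,0,0.14,0,0],
    [0,0,0,0.12,0,0],
    [0,0,0,0.03,0,0],
    [0,0,0,0,0,0]
  ]
}}

```text
clock: 40.35
position: [0.5574, -0.373, 0.1209]
tool_rot: [-0.421, 1.547, 2.361]
force: [-1.0, 0.9, -0.4]
grip_width: 0.0854
```

```bash
python3 - <<'E'
from lifts import *
go([.5694,-.3823,.06],-1.965)
E
```

```text
pos [ 0.5574 -0.373   0.1209] jaw -1.93 -> -1.965 grip 0.0854 t 40.35 F [-0.9906  0.859  -0.4445]
shift mm [ 60.5   5.1 -15.8] turn [0.035 0.022 0.009]
q7 [ 0.56  0.74 -0.1   1.54  0.08  0.89 -1.49]
```

>>> {"fn": "jog_arm", "kwargs": {
  "commands": [
    [8,2,-6,0.01,0.012,0.005],
    [16,2,-5,0.01,0.01,0.004],
    [20,1,-3,0.01,0,0],
    [10,0,0,0,0,0],
    [0,0,0,0,0,0]
  ]
}}

```text
clock: 40.85
position: [0.5684, -0.3826, 0.0601]
tool_rot: [0.644, 1.57, -2.883]
force: [-0.1, 0.7, 0.1]
grip_width: 0.0852
```

```bash
python3 - <<'E'
from lifts import *
go([.5694,-.3823,.0115],-1.965)
E
```

```text
pos [ 0.5684 -0.3826  0.0601] jaw -1.957 -> -1.965 grip 0.0852 t 40.85 F [-0.1185  0.7478  0.1243]
shift mm [48.6 -0.6 -0.9] turn [ 0.008  0.001 -0.001]
q7 [ 0.56  0.83 -0.08  1.54  0.09  0.78 -1.52]
```

>>> {"fn": "jog_arm", "kwargs": {
  "commands": [
    [12,-0.3,-0.5,0.006,0,0],
    [16,0,0,0,0,0],
    [11,0,0,0,0,0],
    [5,0,0,0,0,0],
    [1,0,0,0,0,0],
    [0,0,0,0,0,0]
  ]
}}

```text
clock: 41.45
position: [0.569, -0.3826, 0.0117]
tool_rot: [1.152, 1.57, -2.38]
force: [-0.3, 0.7, -0.5]
grip_width: 0.0851
```

>>> {"fn": "jog_arm", "kwargs": {
  "commands": [
    [0,0,0,0,0,0],
    [0,0,0,0,0,0],
    [0,0,0,0,0,0],
    [0,0,0,0,0,0],
    [0,0,0,0,0,0]
  ],
  "gripper": 255,
  "newtons": 25
}}

```text
clock: 41.95
position: [0.5699, -0.3832, 0.0136]
tool_rot: [2.68, 1.568, -0.853]
force: [0.7, 1.0, -0.2]
grip_width: 0.0532
```

```bash
python3 - <<'E'
from lifts import *
go([.5694,-.3823,.0115],-.395)
E
```

```text
pos [ 0.5699 -0.3832  0.0136] jaw -1.962 -> -0.395 grip 0.0532 t 41.95 F [ 0.7039  0.995  -0.1859]
shift mm [ 2.1 -0.6  0.8] turn [-1.567 -0.001 -0.003]
q7 [ 0.55  0.89 -0.08  1.55  0.09  0.7  -1.53]
```

>>> {"fn": "jog_arm", "kwargs": {
  "commands": [
    [0,0,0,0,0,0],
    [0,0,0,0,0,0],
    [-15,0,0,0,0,0],
    [-12,0,0,0,0,0],
    [0,0,0,-0.14,0,0],
    [0,0,0,-0.14,0,0],
    [0,0,0,-0.14,0,0],
    [0,0,0,-0.14,0,0],
    [0,0,0,-0.14,0,0],
    [0,0,0,-0.14,0,0],
    [0,0,0,-0.14,0,0],
    [0,0,0,-0.14,0,0],
    [0,0,0,-0.14,0,0],
    [0,0,0,-0.14,0,0],
    [0,0,0,-0.12,0,0],
    [0,0,0,0,0,0]
  ],
  "gripper": 0
}}

```text
clock: 43.55
position: [0.5726, -0.388, 0.0601]
tool_rot: [0.975, 1.552, -0.978]
force: [-0.2, -0.3, 1.1]
grip_width: 0.0856
```

```bash
python3 - <<'E'
from lifts import *
go([.5699,-.3832,.0115],-.395)
E
```

```text
pos [ 0.5726 -0.388   0.0601] jaw -0.382 -> -0.395 grip 0.0856 t 43.55 F [-0.2495 -0.3001  1.1244]
shift mm [48.5 -5.1 -4. ] turn [ 0.013  0.01  -0.015]
q7 [ 0.79  0.87 -0.47  1.52  0.49  0.85 -0.24]
```

>>> {"fn": "jog_arm", "kwargs": {
  "commands": [
    [12,-2.2,-1.8,0.006,0.005,-0.008],
    [15,-2,-1.5,0.004,0.005,-0.006],
    [11,-0.5,-0.5,0,0,0],
    [7,0,0,0,0,0],
    [0,0,0,0,0,0]
  ]
}}

```text
clock: 44.05
position: [0.5692, -0.3828, 0.0115]
tool_rot: [-0.44, 1.57, -2.415]
force: [-0.0, 0.4, 0.1]
grip_width: 0.0856
```

```bash
python3 - <<'E'
from lifts import *
go([.5699,-.3832,.0115],-.395)
E
```

```text
pos [ 0.5692 -0.3828  0.0115] jaw -0.404 -> -0.395 grip 0.0856 t 44.05 F [-0.0197  0.3502  0.0523]
shift mm [0.  0.8 0.2] turn [-0.009  0.001  0.   ]
q7 [ 0.78  0.93 -0.45  1.53  0.51  0.8  -0.28]
```

>>> {"fn": "jog_arm", "kwargs": {
  "commands": [
    [0,0,0,-0.008,0,0],
    [0,0,0,0,0,0],
    [0,0,0,0,0,0],
    [0,0,0,0,0,0],
    [0,0,0,0,0,0]
  ],
  "gripper": 255,
  "newtons": 50
}}

```text
clock: 44.55
position: [0.57, -0.3829, 0.0127]
tool_rot: [0.775, 1.569, -1.192]
force: [0.1, 0.4, 0.4]
grip_width: 0.052
```

```bash
python3 - <<'E'
from h import *
p,R,s=pose(); z=R.apply([0,0,1]); print('rel z mm',1000*(np.array([.5699,-.3832])-p[:2])@z[:2])
go([.5226,.0323,.17],.1976)
E
```

```text
rel z mm 0.31864259906163905
pos [ 0.57   -0.3829  0.0127] jaw -0.396 -> 0.198 grip 0.052 t 44.55 F [0.0633 0.3639 0.4483]
shift mm [-158.  -203.6 -364.7] turn [-0.593  0.001 -0.001]
q7 [ 0.78  0.93 -0.45  1.53  0.51  0.8  -0.27]
```

>>> {"fn": "jog_arm", "kwargs": {
  "commands": [
    [-15,0,0,0,0,0],
    [-35,0,0,0,0,0],
    [-45,0,0,0,0,0],
    [-40,-6,-12,0,0,0],
    [-10,-15,-27,0,0,0],
    [0,-20,-36,0,0,0],
    [0,-20,-36,0,0,0],
    [0,-20,-36,0,0,0],
    [0,-20,-36,0,0,0],
    [0,-20,-36,0,0,0],
    [0,-20,-36,0,0,0],
    [0,-20,-36,0,0,0],
    [0,-15,-27,0,0,0],
    [0,-9,-16,0,0,0],
    [0,0,0,-0.12,0,0],
    [0,0,0,-0.14,0,0],
    [0,0,0,-0.14,0,0],
    [0,0,0,-0.12,0,0],
    [0,0,0,-0.02,0,0],
    [0,0,0,0,0,0]
  ]
}}

```text
clock: 46.55
position: [0.5278, 0.0126, 0.1843]
tool_rot: [0.955, 1.547, -0.452]
force: [1.2, -0.3, -0.1]
grip_width: 0.0529
```

```bash
python3 - <<'E'
from h import *
go([.5226,.0323,.126],.1976)
E
```

```text
pos [0.5278 0.0126 0.1843] jaw 0.164 -> 0.198 grip 0.0529 t 46.55 F [ 1.1905 -0.3172 -0.1286]
shift mm [ 58.   -3.1 -21.1] turn [-0.034  0.014 -0.019]
q7 [ 0.4   0.52 -0.74  1.9   0.47  0.87 -0.41]
```

>>> {"fn": "jog_arm", "kwargs": {
  "commands": [
    [8,-1,-9,-0.015,0.007,-0.01],
    [14,-1,-7,-0.015,0.007,-0.009],
    [16,0,-3,0,0,0],
    [10,0,0,0,0,0],
    [0,0,0,0,0,0]
  ]
}}

```text
clock: 47.05
position: [0.5218, 0.0333, 0.1322]
tool_rot: [-2.002, 1.568, 2.9]
force: [-1.3, -1.0, 0.7]
grip_width: 0.0526
```

```bash
python3 - <<'E'
from h import *
go([.5226,.0328,.113],.1976)
E
```

```text
pos [0.5218 0.0333 0.1322] jaw 0.19 -> 0.198 grip 0.0526 t 47.05 F [-1.2659 -0.9531  0.6544]
shift mm [19.2  0.8  0.7] turn [-0.008 -0.001  0.003]
q7 [ 0.34  0.6  -0.7   1.94  0.53  0.8  -0.47]
```

>>> {"fn": "jog_arm", "kwargs": {
  "commands": [
    [6,0.7,0.3,-0.007,0,0.003],
    [8,0,0,0,0,0],
    [4,0,0,0,0,0],
    [0,0,0,0,0,0]
  ]
}}

```text
clock: 47.45
position: [0.5227, 0.0332, 0.1128]
tool_rot: [2.789, 1.569, 1.415]
force: [0.1, -0.6, -0.2]
grip_width: 0.0524
```

```bash
python3 - <<'E'
from h import *
go([.5226,.033,.0727],.1976)
E
```

```text
pos [0.5227 0.0332 0.1128] jaw 0.197 -> 0.198 grip 0.0524 t 47.45 F [ 0.1423 -0.5935 -0.2269]
shift mm [40.1 -0.1  0.3] turn [-0.001 -0.001 -0.   ]
q7 [ 0.32  0.63 -0.68  1.95  0.57  0.76 -0.49]
```

>>> {"fn": "jog_arm", "kwargs": {
  "commands": [
    [6,0,0.2,0,0,0],
    [10,0,0,0,0,0],
    [10,0,0,0,0,0],
    [6,0,0,0,0,0],
    [2,0,0,0,0,0],
    [0,0,0,0,0,0]
  ]
}}

```text
clock: 48.05
position: [0.5228, 0.0329, 0.0757]
tool_rot: [2.714, 1.569, 1.339]
force: [-0.9, 0.2, -0.8]
grip_width: 0.0523
```

```bash
python3 - <<'E'
from h import *
go([.5226,.033,.0727],.1976)
E
```

```text
pos [0.5228 0.0329 0.0757] jaw 0.196 -> 0.198 grip 0.0523 t 48.05 F [-0.8611  0.214  -0.7765]
shift mm [ 3.  -0.2 -0.2] turn [-0.001 -0.001 -0.001]
q7 [ 0.29  0.69 -0.63  1.97  0.63  0.69 -0.54]
```

>>> {"fn": "jog_arm", "kwargs": {
  "commands": [
    [2,0,0,0,0,0],
    [1,0,0,0,0,0],
    [0,0,0,0,0,0]
  ]
}}

```text
clock: 48.35
position: [0.5231, 0.033, 0.0729]
tool_rot: [2.358, 1.569, 0.984]
force: [-0.8, -0.5, -0.2]
grip_width: 0.0522
```

>>> {"fn": "jog_arm", "kwargs": {
  "commands": [
    [0,0,0,0,0,0],
    [0,0,0,0,0,0],
    [0,0,0,0,0,0],
    [-10,0,0,0,0,0],
    [-30,0,0,0,0,0],
    [-40,0,0,0,0,0],
    [-20,0,0,0,0,0],
    [0,0,0,0,0,0]
  ],
  "gripper": 35
}}

```text
clock: 49.15
position: [0.5226, 0.0335, 0.1793]
tool_rot: [2.662, 1.569, 1.289]
force: [0.6, -0.6, -0.9]
grip_width: 0.0736
```

```bash
python3 - <<'E'
from lifts import *
lifts()
go([.44,-.1735,.18],0)
shot('top','t22',(300,120,480,280),4);shot('side','s22',(210,120,400,240),4.2)
E
```

```text
pos [0.5223 0.0333 0.1782] jaw 0.198 -> 0.0 grip 0.0737 t 49.2 F [ 0.8703 -0.1893 -0.8892]
shift mm [  -2.2 -121.3  186.7] turn [ 0.198 -0.002  0.   ]
q7 [ 0.38  0.54 -0.75  1.9   0.47  0.88 -0.41]
```

View pics/s22.png

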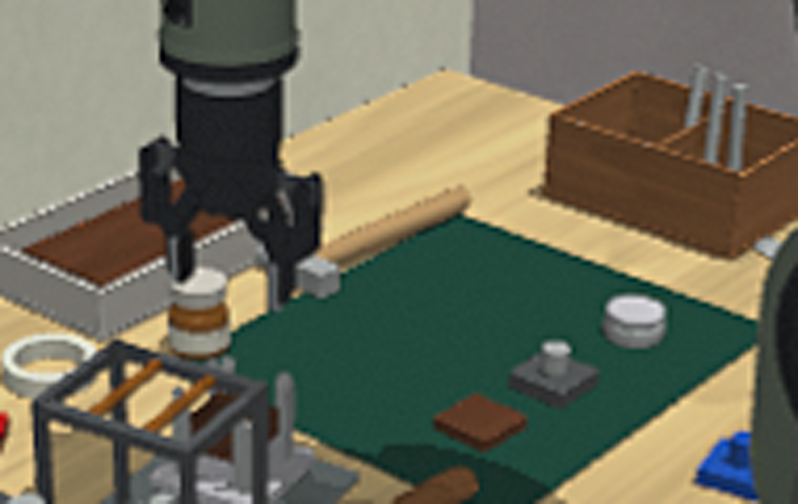

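View pics/t22.png

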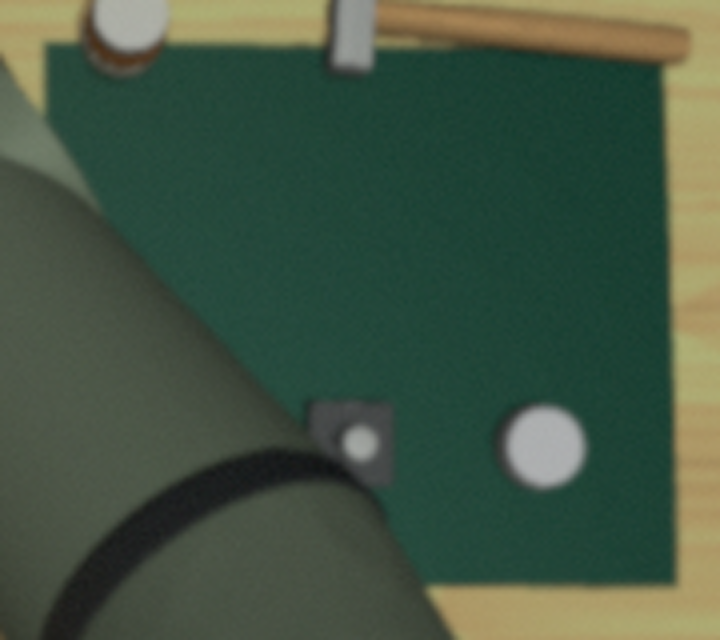

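```bash
python3 - <<'E'
from lifts import *
X=onz('top',[[350.25,228.1]],.012)[0]; print('C top',X, X[:2]+BIAS)
W=onz('top',[[(350+.5)/4-.5+300,(444.2+.5)/4-.5+120]],.016)[0]; print('W',W,W[:2]+BIAS)
im=cv2.imread('pics/s22.png')
for c,y,h in(((X[:2]+BIAS),-.04,.012),(W[:2]+BIAS,-.02,.016)):
  P=box(*c,y,0,h)[4:]; p=((proj('side',P)-[210,120]+.5)*4.2-.5).round().astype(int); cv2.polylines(im,[p.reshape(-1,1,2)],True,(0,255,0),1)
cv2.imwrite('pics/s22w.png',im[250:500,350:700])
E
```

```text
C top [ 0.4396 -0.1732  0.012 ] [ 0.4379 -0.1715]
W [ 0.4335 -0.2681  0.016 ] [ 0.4318 -0.2664]
```

View pics/s22w.png

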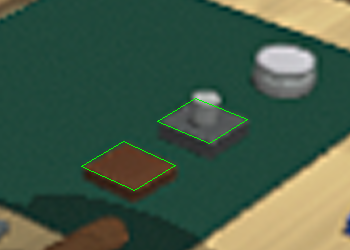

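>>> {"fn": "jog_arm", "kwargs": {
  "commands": [
    [0,-18,28,0,0,0],
    [0,-20,31,0,0,0],
    [0,-20,31,0,0,0],
    [0,-20,31,0,0,0],
    [0,-20,31,0,0,0],
    [0,-12,18,0,0,0],
    [0,0,0,0.12,0,0],
    [0,0,0,0.14,0,0],
    [0,0,0,0.14,0,0],
    [0,0,0,0.14,0,0],
    [0,0,0,0.14,0,0],
    [0,0,0,0.14,0,0],
    [0,0,0,0.14,0,0],
    [0,0,0,0.14,0,0],
    [0,0,0,0.14,0,0],
    [0,0,0,0.14,0,0],
    [0,0,0,0.14,0,0],
    [0,0,0,0.14,0,0],
    [0,0,0,0.1,0,0],
    [0,0,0,0,0,0]
  ],
  "gripper": 0
}}

```text
clock: 51.3
position: [0.432, -0.1592, 0.1557]
tool_rot: [-0.322, 1.53, 2.759]
force: [-0.2, 1.0, 0.9]
grip_width: 0.0853
```

```bash
python3 - <<'E'
from lifts import *
go([.4379,-.1715,.07],-.04-np.pi/2)
E
```

```text
pos [ 0.432  -0.1592  0.1557] jaw -1.632 -> -1.611 grip 0.0853 t 51.3 F [-0.1729  0.9562  0.8909]
shift mm [ 85.3  13.  -10. ] turn [-0.021  0.039  0.013]
q7 [ 0.46  0.42 -0.29  2.06  0.17  0.72 -1.57]
```

>>> {"fn": "jog_arm", "kwargs": {
  "commands": [
    [15,4,-4,-0.01,0.015,0.006],
    [25,4,-3,-0.01,0.015,0.006],
    [25,3,-2,0,0,0],
    [12,1,0,0,0,0],
    [0,0,0,0,0,0]
  ]
}}

```text
clock: 51.8
position: [0.4378, -0.1706, 0.0733]
tool_rot: [-0.222, 1.559, 2.898]
force: [-0.3, -0.0, -0.1]
grip_width: 0.0857
```

```bash
python3 - <<'E'
from lifts import *
go([.4379,-.1715,.0115],-.04-np.pi/2)
E
```

```text
pos [ 0.4378 -0.1706  0.0733] jaw -1.592 -> -1.611 grip 0.0857 t 51.8 F [-0.2592 -0.041  -0.1477]
shift mm [61.8  1.1 -0.9] turn [0.019 0.011 0.002]
q7 [ 0.43  0.57 -0.24  2.11  0.27  0.5  -1.6 ]
```

>>> {"fn": "jog_arm", "kwargs": {
  "commands": [
    [14,0.5,-0.5,0.01,0.006,0],
    [18,0.3,-0.3,0.008,0.003,0],
    [16,0,0,0,0,0],
    [8,0,0,0,0,0],
    [2,0,0,0,0,0],
    [0,0,0,0,0,0]
  ]
}}

```text
clock: 52.4
position: [0.4385, -0.1708, 0.0148]
tool_rot: [-0.937, 1.567, 2.177]
force: [-0.1, 0.0, -0.3]
grip_width: 0.0854
```

```bash
python3 - <<'E'
from lifts import *
go([.4379,-.1715,.0115],-.04-np.pi/2)
E
```

```text
pos [ 0.4385 -0.1708  0.0148] jaw -1.598 -> -1.611 grip 0.0854 t 52.4 F [-0.0922  0.0428 -0.2983]
shift mm [3.3 0.8 0.6] turn [0.012 0.003 0.003]
q7 [ 0.38  0.68 -0.18  2.13  0.32  0.36 -1.65]
```

>>> {"fn": "jog_arm", "kwargs": {
  "commands": [
    [3,0.6,0.4,0.01,0.003,0.002],
    [0.3,0,0,0,0,0],
    [0,0,0,0,0,0]
  ]
}}

```text
clock: 52.7
position: [0.4389, -0.1717, 0.0128]
tool_rot: [-2.905, 1.568, 0.199]
force: [-0.1, -0.7, -0.2]
grip_width: 0.0856
```

>>> {"fn": "jog_arm", "kwargs": {
  "commands": [
    [0,0,0,0,0,0],
    [0,0,0,0,0,0],
    [0,0,0,0,0,0],
    [0,0,0,0,0,0],
    [0,0,0,0,0,0]
  ],
  "gripper": 255,
  "newtons": 25
}}

```text
clock: 53.2
position: [0.4392, -0.1719, 0.0136]
tool_rot: [-3.064, 1.567, 0.04]
force: [-0.9, 0.3, -0.5]
grip_width: 0.0529
```

>>> {"fn": "jog_arm", "kwargs": {
  "commands": [
    [0,0,0,0,0,0],
    [0,0,0,0,0,0],
    [-15,0,0,0,0,0],
    [-12,0,0,0,0,0],
    [0,0,0,-0.14,0,0],
    [0,0,0,-0.14,0,0],
    [0,0,0,-0.14,0,0],
    [0,0,0,-0.14,0,0],
    [0,0,0,-0.14,0,0],
    [0,0,0,-0.14,0,0],
    [0,0,0,-0.14,0,0],
    [0,0,0,-0.14,0,0],
    [0,0,0,-0.14,0,0],
    [0,0,0,-0.14,0,0],
    [0,0,0,-0.12,0,0],
    [0,0,0,0,0,0]
  ],
  "gripper": 0
}}

```text
clock: 54.8
position: [0.4401, -0.1738, 0.046]
tool_rot: [1.051, 1.562, -0.548]
force: [0.1, -0.3, 0.4]
grip_width: 0.085
```

```bash
python3 - <<'E'
from lifts import *
go([.4388,-.1719,.0115],-.035)
E
```

```text
pos [ 0.4401 -0.1738  0.046 ] jaw -0.028 -> -0.035 grip 0.085 t 54.8 F [ 0.1072 -0.3363  0.425 ]
shift mm [34.4 -1.6 -2. ] turn [ 0.007  0.004 -0.008]
q7 [ 0.71  0.68 -0.6   2.11  0.75  0.56 -0.48]
```

>>> {"fn": "jog_arm", "kwargs": {
  "commands": [
    [10,-1,-1,0.004,0.002,-0.004],
    [12,-0.5,-1,0.003,0.002,-0.004],
    [8,0,0,0,0,0],
    [3,0,0,0,0,0],
    [0,0,0,0,0,0]
  ]
}}

```text
clock: 55.3
position: [0.4383, -0.1717, 0.0097]
tool_rot: [-1.152, 1.569, -2.769]
force: [0.2, 0.5, 0.2]
grip_width: 0.0855
```

```bash
python3 - <<'E'
from lifts import *
go([.4388,-.1719,.0115],-.035)
E
```

```text
pos [ 0.4383 -0.1717  0.0097] jaw -0.046 -> -0.035 grip 0.0855 t 55.3 F [0.241  0.4806 0.1962]
shift mm [-1.8  0.5  0.2] turn [-0.011  0.001  0.002]
q7 [ 0.65  0.74 -0.53  2.12  0.81  0.5  -0.56]
```

>>> {"fn": "jog_arm", "kwargs": {
  "commands": [
    [-2,0.4,0,-0.008,0,0],
    [0,0,0,0,0,0]
  ]
}}

```text
clock: 55.5
position: [0.4388, -0.1714, 0.0119]
tool_rot: [-1.218, 1.569, -2.826]
force: [-0.6, 0.3, 0.4]
grip_width: 0.0857
```

>>> {"fn": "jog_arm", "kwargs": {
  "commands": [
    [0,0,0,0,0,0],
    [0,0,0,0,0,0],
    [0,0,0,0,0,0],
    [0,0,0,0,0,0],
    [0,0,0,0,0,0]
  ],
  "gripper": 255,
  "newtons": 50
}}

```text
clock: 56.0
position: [0.4392, -0.1718, 0.0132]
tool_rot: [-0.167, 1.569, -1.776]
force: [-0.5, 0.3, -0.5]
grip_width: 0.0524
```

```bash
python3 - <<'E'
from h import *
p,R,s=pose(); z=R.apply([0,0,1]); print('rel z mm',1000*(np.array([.4392,-.1719])-p[:2])@z[:2])
go([.5226,.0328,.18],.1976)
E
```

```text
rel z mm 0.09778068995374453
pos [ 0.4392 -0.1718  0.0132] jaw -0.038 -> 0.198 grip 0.0524 t 56.0 F [-0.4693  0.2569 -0.5001]
shift mm [-167.2   75.4 -207.4] turn [-0.236  0.002  0.   ]
q7 [ 0.66  0.74 -0.54  2.11  0.81  0.5  -0.54]
```

>>> {"fn": "jog_arm", "kwargs": {
  "commands": [
    [-15,0,0,0,0,0],
    [-35,0,0,0,0,0],
    [-45,0,0,0,0,0],
    [-45,0,0,0,0,0],
    [-12,8,-22,0,0,0],
    [0,12,-34,0,0,0],
    [0,12,-34,0,0,0],
    [0,12,-34,0,0,0],
    [0,12,-34,0,0,0],
    [0,9,-24,0,0,0],
    [0,4,-10,-0.08,0,0],
    [0,0,0,-0.1,0,0],
    [0,0,0,-0.04,0,0],
    [0,0,0,0,0,0]
  ]
}}

```text
clock: 57.4
position: [0.5178, 0.0251, 0.1713]
tool_rot: [-1.015, 1.57, -2.399]
force: [-0.4, -0.2, 0.2]
grip_width: 0.0523
```

```bash
python3 - <<'E'
from h import *
go([.5226,.0328,.138],.1976)
E
```

```text
pos [0.5178 0.0251 0.1713] jaw 0.187 -> 0.198 grip 0.0523 t 57.4 F [-0.4208 -0.2199  0.1767]
shift mm [33.3  6.2 -6.7] turn [-0.011  0.     0.   ]
q7 [ 0.46  0.57 -0.85  1.92  0.55  0.9  -0.48]
```

>>> {"fn": "jog_arm", "kwargs": {
  "commands": [
    [8,3,-3,-0.006,0,0],
    [14,2,-2.5,-0.004,0,0],
    [14,0.5,-0.5,0,0,0],
    [8,0,0,0,0,0],
    [0,0,0,0,0,0]
  ]
}}

```text
clock: 57.9
position: [0.5217, 0.0319, 0.1223]
tool_rot: [-1.361, 1.569, -2.739]
force: [0.1, -0.3, -0.7]
grip_width: 0.0525
```

```bash
python3 - <<'E'
from h import *
go([.5226,.0329,.0852],.1976)
E
```

```text
pos [0.5217 0.0319 0.1223] jaw 0.193 -> 0.198 grip 0.0525 t 57.9 F [ 0.0763 -0.2814 -0.6931]
shift mm [37.1  1.1 -0.8] turn [-0.005  0.     0.002]
q7 [ 0.4   0.65 -0.79  1.94  0.63  0.82 -0.55]
```

>>> {"fn": "jog_arm", "kwargs": {
  "commands": [
    [5,0.9,-0.7,-0.005,0,0.002],
    [7,0,0,0,0,0],
    [9,0,0,0,0,0],
    [6,0,0,0,0,0],
    [3,0,0,0,0,0],
    [0,0,0,0,0,0]
  ]
}}

```text
clock: 58.5
position: [0.5226, 0.0327, 0.0897]
tool_rot: [0.114, 1.57, -1.259]
force: [0.5, -0.6, 0.6]
grip_width: 0.0524
```

```bash
python3 - <<'E'
from h import *
go([.5226,.0329,.0852],.1976)
E
```

```text
pos [0.5226 0.0327 0.0897] jaw 0.198 -> 0.198 grip 0.0524 t 58.5 F [ 0.5265 -0.6277  0.5726]
shift mm [ 4.5  0.1 -0.2] turn [ 0.  0. -0.]
q7 [ 0.37  0.7  -0.75  1.96  0.69  0.76 -0.59]
```

>>> {"fn": "jog_arm", "kwargs": {
  "commands": [
    [2.5,0,0,0,0,0],
    [1.5,0,0,0,0,0],
    [0.5,0,0,0,0,0],
    [0,0,0,0,0,0]
  ]
}}

```text
clock: 58.9
position: [0.5229, 0.0327, 0.0853]
tool_rot: [0.966, 1.57, -0.407]
force: [-0.1, 0.7, -0.2]
grip_width: 0.0523
```

>>> {"fn": "jog_arm", "kwargs": {
  "commands": [
    [0,0,0,0,0,0],
    [0,0,0,0,0,0],
    [0,0,0,0,0,0],
    [-10,0,0,0,0,0],
    [-30,0,0,0,0,0],
    [-40,0,0,0,0,0],
    [-15,0,0,0,0,0],
    [0,0,0,0,0,0]
  ],
  "gripper": 35
}}

```text
clock: 59.7
position: [0.5224, 0.0335, 0.1863]
tool_rot: [1.884, 1.57, 0.512]
force: [0.7, 0.3, -0.0]
grip_width: 0.0735
```

```bash
python3 - <<'E'
from lifts import *
go([.4318,-.2664,.18],-.02-np.pi/2)
shot('side','s23',(230,170,370,250),5.6);shot('top','t23',(300,120,480,280),4)
E
```

```text
pos [0.5224 0.0335 0.1863] jaw 0.199 -> 1.551 grip 0.0735 t 59.7 F [ 0.6636  0.278  -0.0256]
shift mm [   6.2 -148.1  276.1] turn [-1.352  0.    -0.001]
q7 [ 0.45  0.56 -0.87  1.89  0.53  0.93 -0.47]
```

View pics/s23.png

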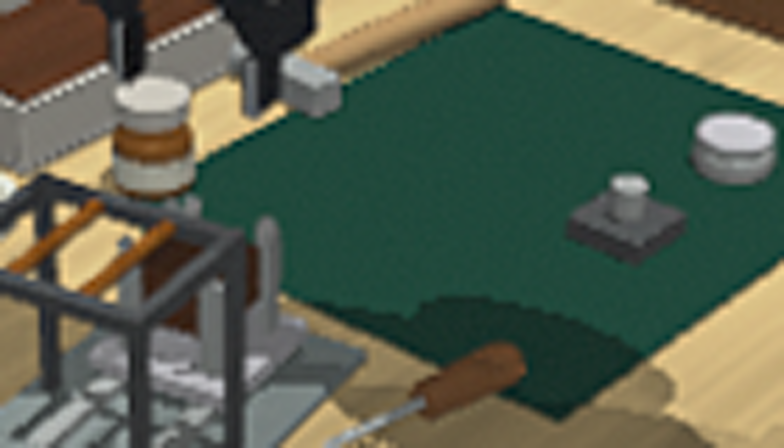

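View pics/t23.png

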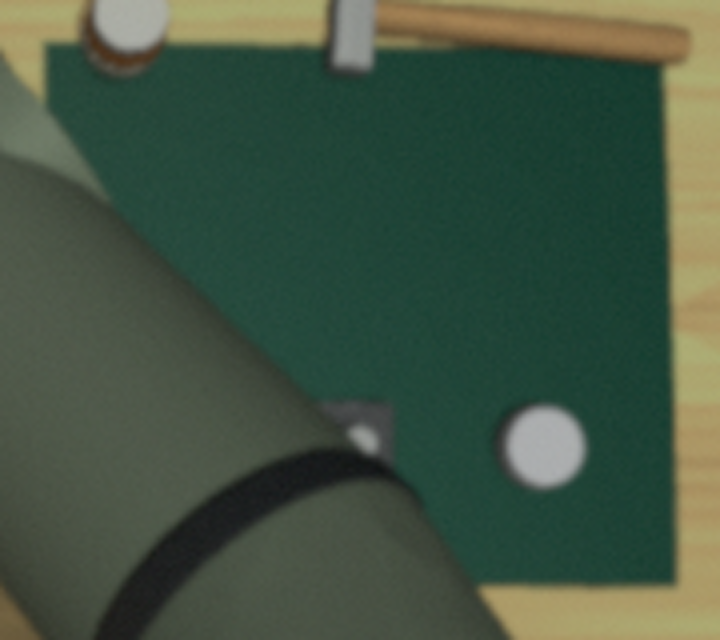

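>>> {"fn": "jog_arm", "kwargs": {
  "commands": [
    [0,-16,30,0,0,0],
    [0,-19,35,0,0,0],
    [0,-19,35,0,0,0],
    [0,-19,35,0,0,0],
    [0,-19,35,0,0,0],
    [0,-19,35,0,0,0],
    [0,-15,28,0,0,0],
    [0,-10,18,0.1,0,0],
    [0,0,0,0.14,0,0],
    [0,0,0,0.14,0,0],
    [0,0,0,0.14,0,0],
    [0,0,0,0.14,0,0],
    [0,0,0,0.14,0,0],
    [0,0,0,0.14,0,0],
    [0,0,0,0.14,0,0],
    [0,0,0,0.14,0,0],
    [0,0,0,0.14,0,0],
    [0,0,0,0.14,0,0],
    [0,0,0,0.12,0,0],
    [0,0,0,0,0,0]
  ],
  "gripper": 0
}}

```text
clock: 61.8
position: [0.424, -0.2469, 0.1639]
tool_rot: [-0.61, 1.537, 2.617]
force: [0.5, -0.6, -0.5]
grip_width: 0.0851
```

```bash
python3 - <<'E'
from lifts import *
go([.4318,-.2664,.08],-.02-np.pi/2)
E
```

```text
pos [ 0.424  -0.2469  0.1639] jaw -1.485 -> -1.591 grip 0.0851 t 61.8 F [ 0.5353 -0.6072 -0.5244]
shift mm [83.3 21.7 -8.4] turn [0.106 0.029 0.018]
q7 [ 0.74  0.46 -0.43  1.98  0.26  0.79 -1.33]
```

>>> {"fn": "jog_arm", "kwargs": {
  "commands": [
    [10,7,-3,0.05,0.015,0.01],
    [24,7,-2,0.04,0.012,0.007],
    [25,5,-1,0.01,0,0],
    [13,1,0,0,0,0],
    [0,0,0,0,0,0]
  ]
}}

```text
clock: 62.3
position: [0.4293, -0.2655, 0.087]
tool_rot: [-0.527, 1.566, 2.617]
force: [-0.4, 0.3, 1.3]
grip_width: 0.0855
```

```bash
python3 - <<'E'
from lifts import *
go([.4318,-.2664,.0125],-.02-np.pi/2)
E
```

```text
pos [ 0.4293 -0.2655  0.087 ] jaw -1.569 -> -1.591 grip 0.0855 t 62.3 F [-0.4378  0.3234  1.3496]
shift mm [74.5  1.  -2.8] turn [0.022 0.004 0.002]
q7 [ 0.7   0.59 -0.35  2.02  0.34  0.59 -1.45]
```

>>> {"fn": "jog_arm", "kwargs": {
  "commands": [
    [16,0.5,-1.5,0.012,0.003,0.002],
    [22,0.3,-0.8,0.008,0,0],
    [18,0,0,0,0,0],
    [8,0,0,0,0,0],
    [2,0,0,0,0,0],
    [0,0,0,0,0,0]
  ]
}}

```text
clock: 62.9
position: [0.4333, -0.2659, 0.0224]
tool_rot: [3.053, 1.569, -0.097]
force: [-0.2, -0.8, -0.4]
grip_width: 0.0854
```

```bash
python3 - <<'E'
from lifts import *
go([.4318,-.2664,.0125],-.02-np.pi/2)
E
```

```text
pos [ 0.4333 -0.2659  0.0224] jaw -1.579 -> -1.591 grip 0.0854 t 62.9 F [-0.2393 -0.8428 -0.3585]
shift mm [9.9 0.5 1.5] turn [ 0.012 -0.001 -0.   ]
q7 [ 0.64  0.71 -0.28  2.03  0.41  0.45 -1.53]
```

>>> {"fn": "jog_arm", "kwargs": {
  "commands": [
    [6,0.4,1,0.01,0,0],
    [3,0,0.3,0,0,0],
    [0.5,0,0,0,0,0],
    [0,0,0,0,0,0]
  ]
}}

```text
clock: 63.3
position: [0.4328, -0.267, 0.0142]
tool_rot: [2.784, 1.567, -0.377]
force: [-0.7, 0.1, -0.1]
grip_width: 0.0854
```

>>> {"fn": "jog_arm", "kwargs": {
  "commands": [
    [0,0,0,0,0,0],
    [0,0,0,0,0,0],
    [0,0,0,0,0,0],
    [0,0,0,0,0,0],
    [0,0,0,0,0,0]
  ],
  "gripper": 255,
  "newtons": 25
}}

```text
clock: 63.8
position: [0.4328, -0.2671, 0.0146]
tool_rot: [2.737, 1.566, -0.423]
force: [0.2, 0.5, -1.5]
grip_width: 0.053
```

>>> {"fn": "jog_arm", "kwargs": {
  "commands": [
    [0,0,0,0,0,0],
    [0,0,0,0,0,0],
    [-18,0,0,0,0,0],
    [-25,0,0,0,0,0],
    [-10,0,0,-0.1,0,0],
    [0,0,0,-0.14,0,0],
    [0,0,0,-0.14,0,0],
    [0,0,0,-0.14,0,0],
    [0,0,0,-0.14,0,0],
    [0,0,0,-0.14,0,0],
    [0,0,0,-0.14,0,0],
    [0,0,0,-0.14,0,0],
    [0,0,0,-0.14,0,0],
    [0,0,0,-0.14,0,0],
    [0,0,0,-0.14,0,0],
    [0,0,0,-0.05,0,0],
    [0,0,0,0,0,0]
  ],
  "gripper": 0
}}

```text
clock: 65.5
position: [0.4327, -0.2675, 0.0705]
tool_rot: [0.9, 1.565, -0.646]
force: [-0.5, 0.2, -0.3]
grip_width: 0.0853
```

```bash
python3 - <<'E'
from lifts import *
go([.4328,-.2665,.0125],-.02)
E
```

```text
pos [ 0.4327 -0.2675  0.0705] jaw 0.025 -> -0.02 grip 0.0853 t 65.5 F [-0.5336  0.2427 -0.3215]
shift mm [58.  -0.2 -1.2] turn [ 0.045  0.004 -0.005]
q7 [ 0.97  0.71 -0.73  2.01  0.74  0.71 -0.21]
```

>>> {"fn": "jog_arm", "kwargs": {
  "commands": [
    [14,0,-0.8,0.02,0.003,-0.004],
    [18,0,-0.5,0.02,0,0],
    [14,0,0,0,0,0],
    [7,0,0,0,0,0],
    [0,0,0,0,0,0]
  ]
}}

```text
clock: 66.0
position: [0.4331, -0.2668, 0.0158]
tool_rot: [0.71, 1.569, -0.884]
force: [-0.1, -0.7, 0.6]
grip_width: 0.0853
```

```bash
python3 - <<'E'
from lifts import *
go([.4328,-.2670,.0125],-.02)
E
```

```text
pos [ 0.4331 -0.2668  0.0158] jaw -0.023 -> -0.02 grip 0.0853 t 66.0 F [-0.0555 -0.7114  0.6171]
shift mm [ 3.3 -0.3  0.2] turn [-0.003  0.002 -0.001]
q7 [ 0.9   0.79 -0.64  2.02  0.83  0.61 -0.34]
```

>>> {"fn": "jog_arm", "kwargs": {
  "commands": [
    [3,-0.3,0,-0.003,0,0],
    [0,0,0,0,0,0]
  ]
}}

```text
clock: 66.2
position: [0.433, -0.2669, 0.0132]
tool_rot: [0.731, 1.568, -0.86]
force: [0.6, -0.6, -0.4]
grip_width: 0.0853
```

>>> {"fn": "jog_arm", "kwargs": {
  "commands": [
    [0,0,0,0,0,0],
    [0,0,0,0,0,0],
    [0,0,0,0,0,0],
    [0,0,0,0,0,0],
    [0,0,0,0,0,0]
  ],
  "gripper": 255,
  "newtons": 80
}}

```text
clock: 66.7
position: [0.4334, -0.2673, 0.015]
tool_rot: [0.717, 1.566, -0.874]
force: [-0.3, 0.7, -2.5]
grip_width: 0.0513
```

```bash
python3 - <<'E'
from h import *
p,R,s=pose(); z=R.apply([0,0,1]); print('rel z mm',1000*(np.array([.4328,-.2671])-p[:2])@z[:2])
go([.5226,.0328,.18],.1976)
E
```

```text
rel z mm -0.2355742542095094
pos [ 0.4334 -0.2673  0.015 ] jaw -0.02 -> 0.198 grip 0.0513 t 66.7 F [-0.2997  0.682  -2.5272]
shift mm [-165.8   83.6 -301.3] turn [-0.218  0.004 -0.003]
q7 [ 0.9   0.79 -0.64  2.02  0.84  0.61 -0.34]
```

>>> {"fn": "jog_arm", "kwargs": {
  "commands": [
    [-12,0,0,0,0,0],
    [-30,0,0,0,0,0],
    [-40,0,0,0,0,0],
    [-45,0,0,0,0,0],
    [-30,5,-18,0,0,0],
    [0,8,-30,0,0,0],
    [0,10,-35,0,0,0],
    [0,10,-35,0,0,0],
    [0,10,-35,0,0,0],
    [0,10,-35,0,0,0],
    [0,10,-35,0,0,0],
    [0,9,-30,0,0,0],
    [0,6,-20,-0.06,0,0],
    [0,1,-5,-0.1,0,0],
    [0,0,0,-0.04,0,0],
    [0,0,0,0,0,0]
  ]
}}

```text
clock: 68.3
position: [0.5165, 0.0236, 0.1893]
tool_rot: [1.003, 1.566, -0.376]
force: [0.4, -0.4, -2.2]
grip_width: 0.0513
```

```bash
python3 - <<'E'
from h import *
go([.5226,.033,.135],.1976)
E
```

```text
pos [0.5165 0.0236 0.1893] jaw 0.191 -> 0.198 grip 0.0513 t 68.3 F [ 0.3678 -0.4044 -2.2109]
shift mm [54.3  7.6 -8.2] turn [-0.007  0.002 -0.004]
q7 [ 0.52  0.57 -0.94  1.91  0.57  0.95 -0.5 ]
```

>>> {"fn": "jog_arm", "kwargs": {
  "commands": [
    [8,3,-3.5,-0.004,0.002,-0.003],
    [16,3,-3,-0.003,0,0],
    [16,1,-1,0,0,0],
    [9,0,0,0,0,0],
    [0,0,0,0,0,0]
  ]
}}

```text
clock: 68.8
position: [0.5215, 0.032, 0.1357]
tool_rot: [-1.222, 1.57, -2.599]
force: [0.5, 0.1, -2.9]
grip_width: 0.0518
```

```bash
python3 - <<'E'
from h import *
go([.5226,.0328,.113],.1976)
shot('side','s24',(210,150,320,240),7)
E
```

```text
pos [0.5215 0.032  0.1357] jaw 0.194 -> 0.198 grip 0.0518 t 68.8 F [ 0.4616  0.1474 -2.909 ]
shift mm [22.7  1.2 -0.6] turn [-0.004  0.     0.001]
q7 [ 0.45  0.65 -0.87  1.93  0.65  0.87 -0.57]
```

View pics/s24.png

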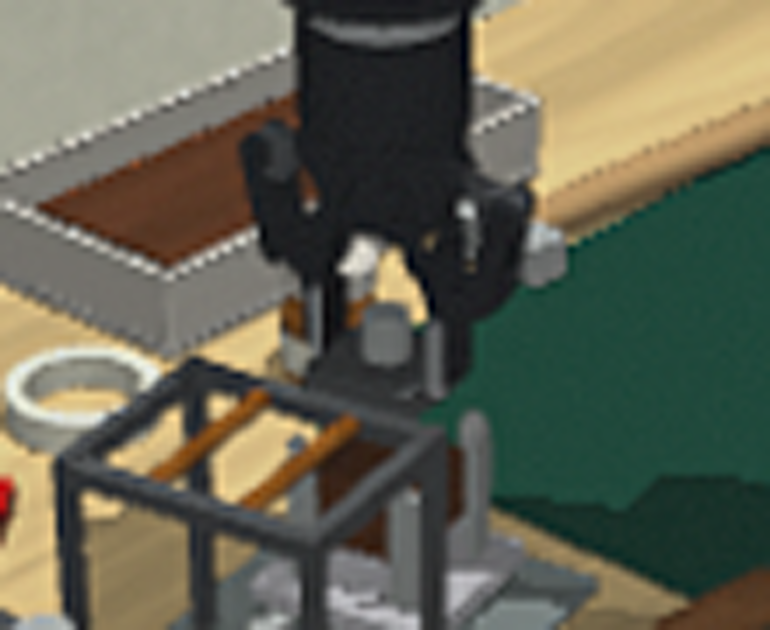

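Weight level and held, above the pocket.

>>> {"fn": "jog_arm", "kwargs": {
  "commands": [
    [6,0.9,-0.4,-0.004,0,0],
    [9,0,0,0,0,0],
    [6,0,0,0,0,0],
    [0,0,0,0,0,0]
  ]
}}

```text
clock: 69.25
position: [0.5229, 0.0325, 0.114]
tool_rot: [0.18, 1.57, -1.193]
force: [-0.2, 0.2, -2.3]
grip_width: 0.0512
```

```bash
python3 - <<'E'
from h import *
go([.5226,.0328,.099],.1976)
E
```

```text
pos [0.5229 0.0325 0.114 ] jaw 0.197 -> 0.198 grip 0.0512 t 69.25 F [-0.2464  0.2224 -2.3188]
shift mm [15.  -0.2 -0.4] turn [-0.     0.001 -0.   ]
q7 [ 0.43  0.68 -0.85  1.94  0.69  0.84 -0.6 ]
```

>>> {"fn": "jog_arm", "kwargs": {
  "commands": [
    [5,0,-0.3,0,0,0],
    [5,0,0,0,0,0],
    [3,0,0,0,0,0],
    [1,0,0,0,0,0],
    [0,0,0,0,0,0]
  ]
}}

```text
clock: 69.75
position: [0.5231, 0.0328, 0.099]
tool_rot: [0.638, 1.57, -0.736]
force: [-0.5, -0.1, -3.2]
grip_width: 0.0516
```

>>> {"fn": "jog_arm", "kwargs": {
  "commands": [
    [0.8,0,0,0,0,0],
    [0,0,0,0,0,0]
  ]
}}

```text
clock: 69.95
position: [0.5233, 0.0328, 0.0987]
tool_rot: [0.882, 1.569, -0.492]
force: [0.7, 0.1, -3.0]
grip_width: 0.0514
```

>>> {"fn": "jog_arm", "kwargs": {
  "commands": [
    [1,0,0,0,0,0],
    [0,0,0,0,0,0]
  ]
}}

```text
clock: 70.15
position: [0.5236, 0.0329, 0.0988]
tool_rot: [0.857, 1.568, -0.517]
force: [-0.9, 0.6, -1.6]
grip_width: 0.0515
```

>>> {"fn": "jog_arm", "kwargs": {
  "commands": [
    [0,0,0,0,0,0],
    [0,0,0,0,0,0],
    [0,0,0,0,0,0],
    [0,0,0,0,0,0],
    [-10,0,0,0,0,0],
    [-30,0,0,0,0,0],
    [-40,0,0,0,0,0],
    [-25,0,0,0,0,0],
    [0,0,0,0,0,0]
  ],
  "gripper": 35
}}

```text
clock: 71.05
position: [0.523, 0.0342, 0.2098]
tool_rot: [1.434, 1.569, 0.062]
force: [-0.1, 0.4, -0.8]
grip_width: 0.0737
```

```bash
python3 - <<'E'
from h import *
go([.531,.2945,.27],-.468)
shot('side','s25',(170,150,310,250),5.6)
E
```

```text
pos [0.523  0.0342 0.2098] jaw 0.199 -> -0.468 grip 0.0737 t 71.05 F [-0.1467  0.386  -0.8051]
shift mm [ -60.1   59.3 -253.6] turn [ 0.667 -0.    -0.002]
q7 [ 0.51  0.56 -0.96  1.87  0.54  1.   -0.48]
```

View pics/s25.png

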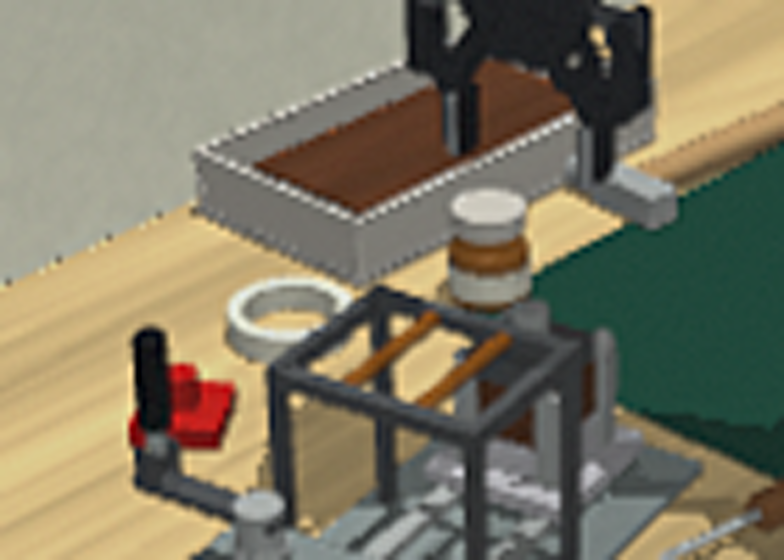

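```bash
python3 - <<'E'
from h import *
X=onz('side',[[196.3,209.6]],.214)[0]; print(X)
d=X[:2]-AX; print(np.hypot(*d), -(np.arctan2(d[1],d[0])-YAW))
X=onz('side',[[197.6,227.2]],.162)[0]; print(X)
shot('top','t25',(130,150,250,230),6)
E
```

```text
[0.5245 0.2949 0.214 ]
0.05369560575607792 -0.032090076529671135
[0.5213 0.2982 0.162 ]
```

View pics/t25.png

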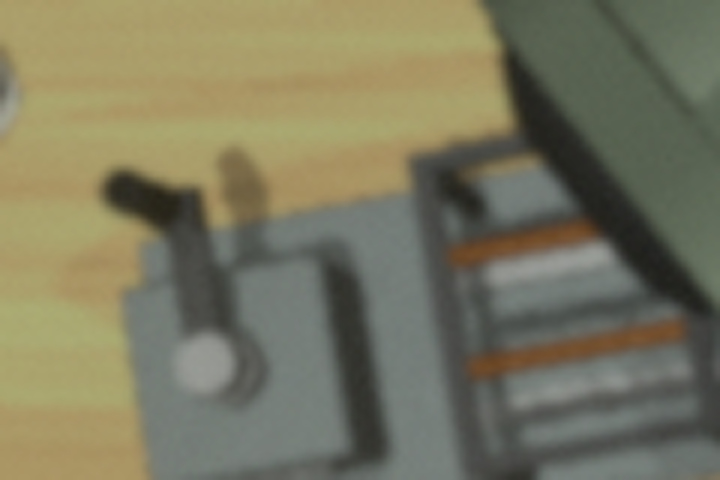

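```bash
python3 - <<'E'
from h import *
print(tri((196.3,209.6),(149.3,180.5)), onz('top',[[149.3,180.5]],.214))
print('hub',onz('top',[[(205+.5)/6-.5+130,(362+.5)/6-.5+150]],.14))
E
```

```text
(array([0.5309, 0.2926, 0.2112]), np.float64(0.8343078833694335)) [[0.5317 0.2929 0.214 ]]
hub [[0.4732 0.2794 0.14  ]]
```

```bash
python3 - <<'E'
from h import *
go([.5308,.2945,.28],.199)
E
```

```text
pos [0.5221 0.0337 0.2072] jaw 0.199 -> 0.199 grip 0.0736 t 71.15 F [-0.41    0.1721 -1.2374]
shift mm [ -72.9   59.9 -254. ] turn [-0.     0.     0.001]
q7 [ 0.51  0.56 -0.95  1.87  0.54  1.   -0.48]
```

>>> {"fn": "jog_arm", "kwargs": {
  "commands": [
    [-30,0,0,0,0,0],
    [-30,4,-15,0,0,0],
    [-10,8,-34,0,0,0],
    [0,9,-38,0,0,0],
    [0,9,-38,0,0,0],
    [0,9,-38,0,0,0],
    [0,9,-38,0,0,0],
    [0,6,-26,0,0,0],
    [0,3,-12,0,0,0],
    [0,0,0,0,0,0],
    [0,0,0,0,0,0]
  ],
  "gripper": 110
}}

```text
clock: 72.25
position: [0.5276, 0.2855, 0.2681]
tool_rot: [-1.489, 1.553, -2.863]
force: [0.4, -1.0, 0.8]
grip_width: 0.0484
```

```bash
python3 - <<'E'
from h import *
go([.5308,.2945,.24],.199)
E
```

```text
pos [0.5276 0.2855 0.2681] jaw 0.197 -> 0.199 grip 0.0484 t 72.25 F [ 0.4335 -0.9726  0.7613]
shift mm [28.   5.4 -8.3] turn [-0.002  0.001  0.018]
q7 [ 0.02  0.62 -0.95  1.59  0.52  1.22 -0.83]
```

>>> {"fn": "jog_arm", "kwargs": {
  "commands": [
    [0,2.5,-3.5,0,0,0.008],
    [10,2,-3,0,0,0.008],
    [12,0.5,-1,0,0,0],
    [6,0,0,0,0,0],
    [0,0,0,0,0,0]
  ]
}}

```text
clock: 72.75
position: [0.5319, 0.2905, 0.2361]
tool_rot: [-0.5, 1.567, -1.879]
force: [0.5, -0.4, -0.1]
grip_width: 0.0486
```

```bash
python3 - <<'E'
from h import *
go([.5308,.2945,.187],.199)
shot('side','s26',(150,130,290,250),5.5)
E
```

```text
pos [0.5319 0.2905 0.2361] jaw 0.193 -> 0.199 grip 0.0486 t 72.75 F [ 0.4716 -0.444  -0.1321]
shift mm [49.1 -0.2 -4.3] turn [-0.006  0.004  0.002]
q7 [ 0.    0.65 -0.93  1.62  0.56  1.16 -0.87]
```

View pics/s26.png

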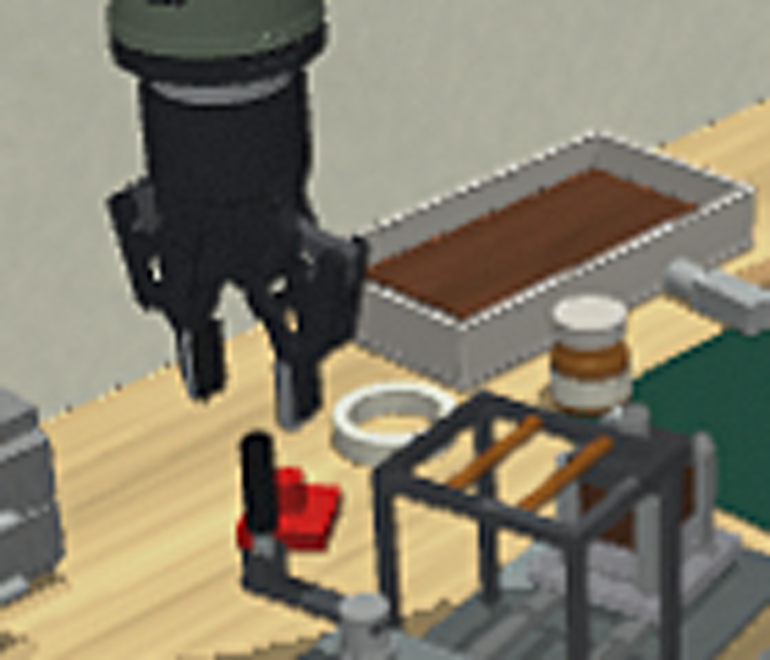

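Aligned above the handle. Descend and grip.

>>> {"fn": "jog_arm", "kwargs": {
  "commands": [
    [8,0,-2.5,-0.003,0.003,0],
    [14,0,-1.2,0,0,0],
    [14,0,0,0,0,0],
    [8,0,0,0,0,0],
    [2,0,0,0,0,0],
    [0,0,0,0,0,0]
  ]
}}

```text
clock: 73.4
position: [0.531, 0.2942, 0.186]
tool_rot: [-1.479, 1.568, -2.854]
force: [0.2, 0.3, -0.3]
grip_width: 0.0485
```

>>> {"fn": "jog_arm", "kwargs": {
  "commands": [
    [0,0,0,0,0,0],
    [0,0,0,0,0,0],
    [0,0,0,0,0,0],
    [0,0,0,0,0,0]
  ],
  "gripper": 255,
  "newtons": 40
}}

```text
clock: 73.8
position: [0.5303, 0.2943, 0.1869]
tool_rot: [-1.408, 1.568, -2.783]
force: [0.9, -0.4, -4.9]
grip_width: 0.0159
```

```bash
python3 - <<'E'
from h import *
wind(1.8,12,a0=0)
E
```

```text
now a 0.001 rad 0.05928749755381308 z 0.18691266169131424 F [ 0.8646 -0.425  -4.9133] grip 0.01590585662918088 t 73.8
tilt fix [0.     0.0005 0.0031]
[[0.0, 0.0, 9.0, 0, 0, 0], [0.0, -2.0, 8.8, 0, 0, 0], [0.0, -3.3, 8.4, 0, 0, 0], [0.0, -4.5, 7.8, 0, 0, 0], [0.0, -5.6, 7.0, 0, 0, 0], [0.0, -6.6, 6.1, 0, 0, 0], [0.0, -7.4, 5.1, 0, 0, 0], [0.0, -8.1, 3.9, 0, 0, 0], [0.0, -8.6, 2.6, 0, 0, 0], [0.0, -8.9, 1.3, 0, 0, 0], [0.0, -9.0, -0.0, 0, 0, 0], [0.0, -8.9, -1.4, 0, 0, 0]]
```

>>> {"fn": "jog_arm", "kwargs": {
  "commands": [
    [0,0,9,0,0,0],
    [0,-2,8.8,0,0,0],
    [0,-3.3,8.4,0,0,0],
    [0,-4.5,7.8,0,0,0],
    [0,-5.6,7,0,0,0],
    [0,-6.6,6.1,0,0,0],
    [0,-7.4,5.1,0,0,0],
    [0,-8.1,3.9,0,0,0],
    [0,-8.6,2.6,0,0,0],
    [0,-8.9,1.3,0,0,0],
    [0,-9,0,0,0,0],
    [0,-8.9,-1.4,0,0,0]
  ]
}}

```text
clock: 75.0
position: [0.4658, 0.2216, 0.1872]
tool_rot: [2.986, 1.558, 1.614]
force: [5.3, 13.9, -18.3]
grip_width: 0.016
```

```bash
python3 - <<'E'
from h import *
wind(3.9,14,a0=1.8,z=.187)
E
```

```text
now a 1.873 rad 0.06140480719902437 z 0.18722059334323007 F [  5.2526  13.8913 -18.3403] grip 0.0160285401844859 t 75.0
tilt fix [ 0.     -0.0125 -0.002 ]
[[0.2, -7.7, -4.5, 0, 0, 0], [0.0, -7.5, -4.3, 0, 0, 0], [0.0, -6.8, -5.4, 0, 0, 0], [0.0, -6.0, -6.3, 0, 0, 0], [0.0, -5.0, -7.1, 0, 0, 0], [0.0, -3.9, -7.7, 0, 0, 0], [0.0, -2.8, -8.2, 0, 0, 0], [0.0, -1.6, -8.5, 0, 0, 0], [0.0, -0.3, -8.7, 0, 0, 0], [0.0, 0.9, -8.6, 0, 0, 0], [0.0, 2.2, -8.4, 0, 0, 0], [0.0, 3.4, -8.0, 0, 0, 0], [0.0, 4.5, -7.4, 0, 0, 0], [0.0, 5.5, -6.7, 0, 0, 0]]
```

>>> {"fn": "jog_arm", "kwargs": {
  "commands": [
    [1,-7.7,-5,0,-0.006,0],
    [0.5,-7.5,-4.5,0,-0.006,0],
    [0,-6.8,-5.4,0,0,0],
    [0,-6,-6.3,0,0,0],
    [0,-5,-7.1,0,0,0],
    [0,-3.9,-7.7,0,0,0],
    [0,-2.8,-8.2,0,0,0],
    [0,-1.6,-8.5,0,0,0],
    [0,-0.3,-8.7,0,0,0],
    [0,0.9,-8.6,0,0,0],
    [0,2.2,-8.4,0,0,0],
    [0,3.4,-8,0,0,0],
    [0,4.5,-7.4,0,0,0],
    [0,5.5,-6.7,0,0,0]
  ]
}}

```text
clock: 76.4
position: [0.4181, 0.3106, 0.1866]
tool_rot: [0.302, 1.557, -1.076]
force: [-2.9, -3.2, 3.9]
grip_width: 0.0154
```

```bash
python3 - <<'E'
from h import *
wind(6.0,14,a0=3.9,z=.187)
shot('side','s27',(150,130,290,250),5.5)
E
```

```text
now a 3.815 rad 0.060857824019952746 z 0.18660011354491704 F [-2.9092 -3.1921  3.8586] grip 0.015383667554170095 t 76.4
tilt fix [-0.      0.0136 -0.0042]
[[-0.4, 7.0, -6.3, 0, 0, 0], [0.0, 7.3, -5.8, 0, 0, 0], [0.0, 8.2, -4.6, 0, 0, 0], [0.0, 8.8, -3.3, 0, 0, 0], [0.0, 9.2, -1.9, 0, 0, 0], [0.0, 9.3, -0.4, 0, 0, 0], [0.0, 9.3, 1.0, 0, 0, 0], [0.0, 9.0, 2.5, 0, 0, 0], [0.0, 8.5, 3.8, 0, 0, 0], [0.0, 7.8, 5.1, 0, 0, 0], [0.0, 6.9, 6.3, 0, 0, 0], [0.0, 5.9, 7.3, 0, 0, 0], [0.0, 4.7, 8.1, 0, 0, 0], [0.0, 3.4, 8.7, 0, 0, 0]]
```

View pics/s27.png

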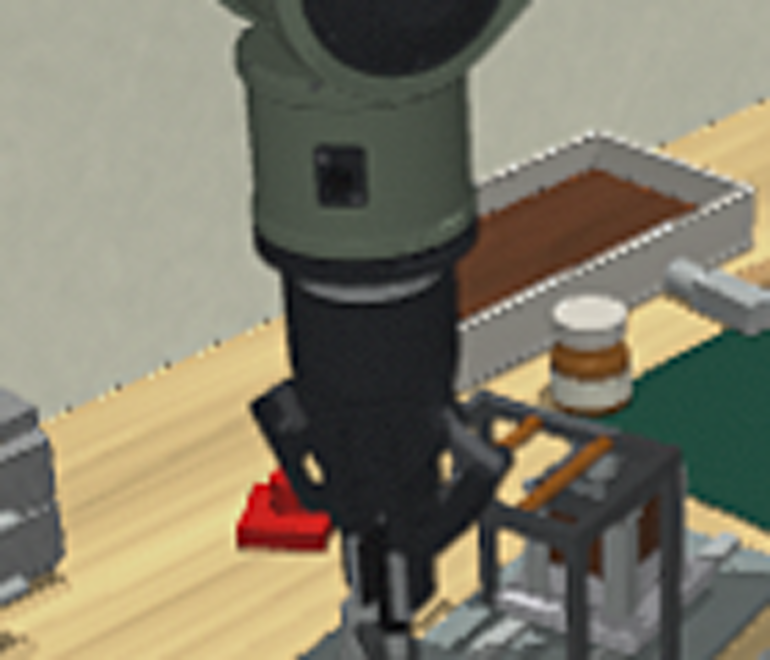

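Works; carriage going in. Continue.

>>> {"fn": "jog_arm", "kwargs": {
  "commands": [
    [-0.4,7,-6.3,0,0.007,-0.002],
    [0,7.3,-5.8,0,0.006,-0.002],
    [0,8.2,-4.6,0,0,0],
    [0,8.8,-3.3,0,0,0],
    [0,9.2,-1.9,0,0,0],
    [0,9.3,-0.4,0,0,0],
    [0,9.3,1,0,0,0],
    [0,9,2.5,0,0,0],
    [0,8.5,3.8,0,0,0],
    [0,7.8,5.1,0,0,0],
    [0,6.9,6.3,0,0,0],
    [0,5.9,7.3,0,0,0],
    [0,4.7,8.1,0,0,0],
    [0,3.4,8.7,0,0,0]
  ]
}}

```text
clock: 77.85
position: [0.5262, 0.309, 0.1865]
tool_rot: [-1.004, 1.553, -2.382]
force: [-11.5, -0.3, 5.3]
grip_width: 0.0159
```

```bash
python3 - <<'E'
from h import *
wind(8.05,14,a0=6.0,z=.187)
E
```

```text
now a 6.027 rad 0.06011935831763481 z 0.18651157098948334 F [-11.5045  -0.2775   5.2981] grip 0.01594227078009883 t 77.85
tilt fix [0.0001 0.0095 0.015 ]
[[-0.5, 1.5, 8.5, 0, 0, 0], [0.0, 0.4, 8.7, 0, 0, 0], [0.0, -0.9, 8.6, 0, 0, 0], [0.0, -2.1, 8.4, 0, 0, 0], [0.0, -3.3, 8.0, 0, 0, 0], [0.0, -4.4, 7.5, 0, 0, 0], [0.0, -5.4, 6.7, 0, 0, 0], [0.0, -6.3, 5.9, 0, 0, 0], [0.0, -7.1, 4.9, 0, 0, 0], [0.0, -7.8, 3.8, 0, 0, 0], [0.0, -8.2, 2.7, 0, 0, 0], [0.0, -8.5, 1.5, 0, 0, 0], [0.0, -8.7, 0.2, 0, 0, 0], [0.0, -8.6, -1.0, 0, 0, 0]]
```

>>> {"fn": "jog_arm", "kwargs": {
  "commands": [
    [-0.3,1,8.5,0,0.005,0.008],
    [0,0.2,8.7,0,0.004,0.006],
    [0,-0.9,8.6,0,0,0],
    [0,-2.1,8.4,0,0,0],
    [0,-3.3,8,0,0,0],
    [0,-4.4,7.4,0,0,0],
    [0,-5.4,6.6,0,0,0],
    [0,-6.3,5.8,0,0,0],
    [0,-7.1,4.8,0,0,0],
    [0,-7.8,3.7,0,0,0],
    [0,-8.2,2.6,0,0,0],
    [0,-8.5,1.4,0,0,0],
    [0,-8.7,0.1,0,0,0],
    [0,-8.6,-1.1,0,0,0]
  ]
}}

```text
clock: 79.25
position: [0.4691, 0.2216, 0.187]
tool_rot: [2.718, 1.559, 1.341]
force: [4.4, 12.3, -9.3]
grip_width: 0.016
```

```bash
python3 - <<'E'
from h import *
wind(10.1,14,a0=8.05,z=.187)
E
```

```text
now a 8.102 rad 0.06115493576064335 z 0.18698061667253854 F [ 4.4475 12.2724 -9.2547] grip 0.015980728674490546 t 79.25
tilt fix [ 0.     -0.0109 -0.0049]
[[-0.0, -7.9, -3.8, 0, 0, 0], [0.0, -7.7, -3.8, 0, 0, 0], [0.0, -7.1, -4.8, 0, 0, 0], [0.0, -6.3, -5.8, 0, 0, 0], [0.0, -5.4, -6.6, 0, 0, 0], [0.0, -4.4, -7.3, 0, 0, 0], [0.0, -3.3, -7.9, 0, 0, 0], [0.0, -2.2, -8.3, 0, 0, 0], [0.0, -1.0, -8.5, 0, 0, 0], [0.0, 0.2, -8.6, 0, 0, 0], [0.0, 1.5, -8.4, 0, 0, 0], [0.0, 2.6, -8.1, 0, 0, 0], [0.0, 3.8, -7.7, 0, 0, 0], [0.0, 4.8, -7.1, 0, 0, 0]]
```

>>> {"fn": "jog_arm", "kwargs": {
  "commands": [
    [0,-7.9,-4.2,0,-0.006,-0.002],
    [0,-7.7,-4,0,-0.005,-0.002],
    [0,-7.1,-4.8,0,0,0],
    [0,-6.3,-5.8,0,0,0],
    [0,-5.4,-6.6,0,0,0],
    [0,-4.4,-7.3,0,0,0],
    [0,-3.3,-7.9,0,0,0],
    [0,-2.2,-8.3,0,0,0],
    [0,-1,-8.5,0,0,0],
    [0,0.2,-8.6,0,0,0],
    [0,1.5,-8.4,0,0,0],
    [0,2.6,-8.1,0,0,0],
    [0,3.8,-7.7,0,0,0],
    [0,4.8,-7.1,0,0,0]
  ]
}}

```text
clock: 80.65
position: [0.4156, 0.3052, 0.1866]
tool_rot: [0.241, 1.555, -1.142]
force: [-1.6, -4.1, 6.2]
grip_width: 0.0158
```

```bash
python3 - <<'E'
from h import *
wind(12.1,14,a0=10.1,z=.187)
E
```

```text
now a 10.0 rad 0.06088490914330253 z 0.18655219879100143 F [-1.58   -4.0607  6.1587] grip 0.015769936070244798 t 80.65
tilt fix [-0.      0.015  -0.0037]
[[-0.4, 6.1, -6.7, 0, 0, 0], [0.0, 6.4, -6.3, 0, 0, 0], [0.0, 7.3, -5.3, 0, 0, 0], [0.0, 8.0, -4.1, 0, 0, 0], [0.0, 8.5, -2.9, 0, 0, 0], [0.0, 8.8, -1.6, 0, 0, 0], [0.0, 9.0, -0.3, 0, 0, 0], [0.0, 8.9, 1.1, 0, 0, 0], [0.0, 8.7, 2.4, 0, 0, 0], [0.0, 8.2, 3.7, 0, 0, 0], [0.0, 7.6, 4.9, 0, 0, 0], [0.0, 6.8, 5.9, 0, 0, 0], [0.0, 5.8, 6.9, 0, 0, 0], [0.0, 4.7, 7.7, 0, 0, 0]]
```

>>> {"fn": "jog_arm", "kwargs": {
  "commands": [
    [-0.4,6.1,-6.7,0,0.008,-0.002],
    [0,6.4,-6.3,0,0.007,-0.002],
    [0,7.3,-5.3,0,0,0],
    [0,8,-4.1,0,0,0],
    [0,8.5,-2.9,0,0,0],
    [0,8.8,-1.6,0,0,0],
    [0,9,-0.3,0,0,0],
    [0,8.9,1.1,0,0,0],
    [0,8.7,2.4,0,0,0],
    [0,8.2,3.7,0,0,0],
    [0,7.6,4.9,0,0,0],
    [0,6.8,5.9,0,0,0],
    [0,5.8,6.9,0,0,0],
    [0,4.7,7.7,0,0,0]
  ]
}}

```text
clock: 82.05
position: [0.5205, 0.3186, 0.1864]
tool_rot: [-0.995, 1.552, -2.379]
force: [-10.8, -3.1, 8.1]
grip_width: 0.0156
```

```bash
python3 - <<'E'
from h import *
wind(12.6,5,a0=12.1,z=.187)
E
```

```text
now a 12.125 rad 0.06023136568771854 z 0.18643028785831298 F [-10.7841  -3.1165   8.0666] grip 0.01564512929730343 t 82.05
tilt fix [0.0001 0.0103 0.0159]
[[-0.6, 2.0, 5.3, 0, 0, 0], [0.0, 1.7, 5.4, 0, 0, 0], [0.0, 1.2, 5.6, 0, 0, 0], [0.0, 0.7, 5.7, 0, 0, 0], [0.0, 0.1, 5.7, 0, 0, 0]]
```

>>> {"fn": "jog_arm", "kwargs": {
  "commands": [
    [-0.4,1.6,5.3,0,0.005,0.008],
    [0,1.4,5.4,0,0.005,0.006],
    [0,1.2,5.6,0,0,0],
    [0,0.7,5.7,0,0,0],
    [0,0.1,4,0,0,0]
  ]
}}

```text
clock: 82.55
position: [0.5299, 0.2968, 0.1867]
tool_rot: [-2.565, 1.563, 2.336]
force: [-2.8, 3.3, 0.7]
grip_width: 0.0159
```

```bash
python3 - <<'E'
from h import *
wind(12.6,2,a0=12.5,z=.187)
E
```

```text
now a 12.524 rad 0.059396880477162795 z 0.186726800815698 F [-2.822   3.3216  0.7494] grip 0.015889313072618975 t 82.55
tilt fix [-0.     -0.0066  0.0043]
[[-0.3, 0.7, 2.3, 0, 0, 0], [0.0, -0.0, 2.3, 0, 0, 0]]
```

>>> {"fn": "jog_arm", "kwargs": {
  "commands": [
    [0,0.5,3,0,-0.003,0.002],
    [0,0,2.5,0,0,0],
    [0,0,2,0,0,0]
  ]
}}

```text
clock: 82.85
position: [0.5305, 0.293, 0.187]
tool_rot: [-2.912, 1.56, 1.992]
force: [-3.1, 15.0, -6.8]
grip_width: 0.0161
```

```bash
python3 - <<'E'
from h import *
wind(12.6,2,a0=12.5,z=.187)
E
```

```text
now a 12.59 rad 0.05923963446985156 z 0.18699892054058279 F [-3.119  14.9849 -6.7712] grip 0.016095243515124744 t 82.85
tilt fix [-0.     -0.0102  0.0024]
[[-0.0, 0.8, 0.3, 0, 0, 0], [0.0, -0.0, 0.3, 0, 0, 0]]
```

>>> {"fn": "jog_arm", "kwargs": {
  "commands": [
    [0,0.3,3,0,0,0],
    [0,0,2,0,0,0]
  ]
}}

```text
clock: 83.05
position: [0.5305, 0.2929, 0.187]
tool_rot: [-3.06, 1.552, 1.847]
force: [-2.4, 13.0, -6.5]
grip_width: 0.0158
```

>>> {"fn": "jog_arm", "kwargs": {
  "commands": [
    [0,0,-1.5,0,0,0],
    [0,0,0,0,0,0],
    [0,0,0,0,0,0],
    [-20,0,0,0,0,0],
    [-30,0,0,0,0,0],
    [-20,0,0,0,0,0],
    [0,0,0,0,0,0]
  ],
  "gripper": 110
}}

```text
clock: 83.75
position: [0.5321, 0.2906, 0.2583]
tool_rot: [-2.999, 1.556, 1.906]
force: [0.3, 0.1, -0.8]
grip_width: 0.0486
```

```bash
python3 - <<'E'
from h import *
u=np.array([np.cos(YAW),np.sin(YAW)])
go([*(AX+.093*u),.262],YAW)
shot('side','s28',(150,130,290,250),5.5);shot('top','t28',(130,140,310,240),4.4)
E
```

```text
pos [0.5321 0.2906 0.2583] jaw 0.193 -> 0.198 grip 0.0486 t 83.75 F [ 0.2807  0.0832 -0.783 ]
shift mm [-3.7 32.7 -4.3] turn [-0.005 -0.015  0.002]
q7 [ 0.03  0.63 -0.96  1.6   0.54  1.19 -0.85]
```

View pics/s28.png

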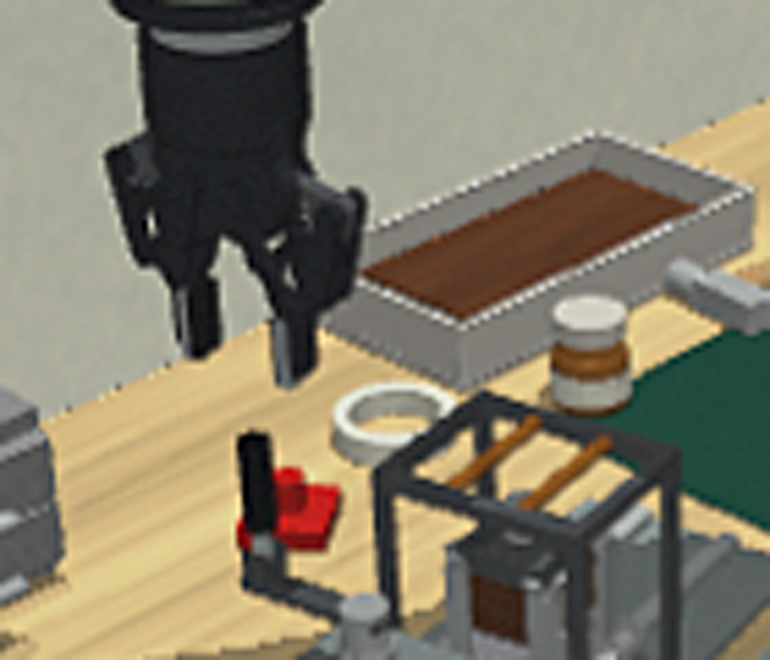

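View pics/t28.png

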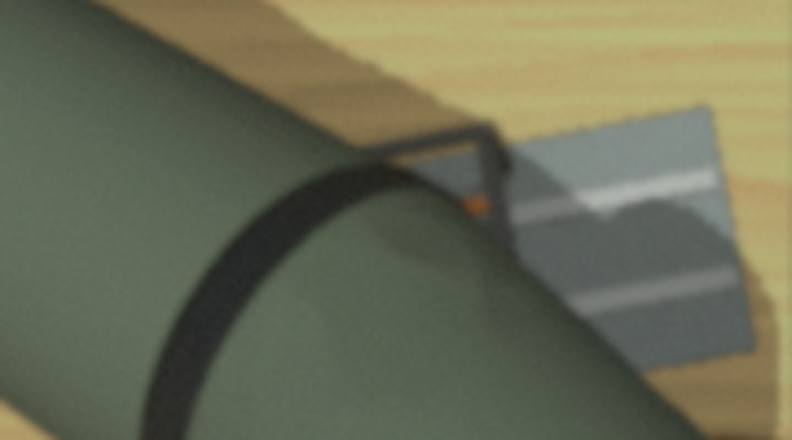

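>>> {"fn": "jog_arm", "kwargs": {
  "commands": [
    [0,14,-2,-0.004,-0.007,0],
    [0,13,-2,0,-0.007,0],
    [0,5,0,0,0,0],
    [0,0,0,0,0,0],
    [15,0,0,0,0,0],
    [18,0,0,0,0,0],
    [10,0,0,0,0,0],
    [4,0,0,0,0,0],
    [0,0,0,0,0,0]
  ],
  "gripper": 255
}}

```text
clock: 84.75
position: [0.56, 0.2968, 0.2002]
tool_rot: [-1.214, 1.559, -2.588]
force: [0.6, -0.2, 0.4]
grip_width: 0.0
```

```bash
cat >> h.py <<'E'
def fold():
    p,R,s=pose(); u=np.array([np.cos(YAW),np.sin(YAW)]); d=p[:2]-AX
    print('r',1000*d@u,'lat',1000*(d@[-u[1],u[0]]),'z',p[2],'F radial',s['force'][:2]@u,'F',s['force'],'t',s['clock'],s['grip_width'])
    y=R.apply([0,1,0]); j=np.arctan2(y[1],y[0]); print('tilt',(R.inv()*down(YAW)).as_rotvec())
E
python3 - <<'E'
from h import *
fold()
shot('side','s29',(150,130,290,250),5.5)
E
```

```text
r 88.8690679112488 lat -3.362988201501182 z 0.20016859475944468 F radial 0.5794041930370856 F [ 0.6281 -0.186   0.3553] t 84.75 4.8474323557802245e-05
tilt [-0.0007  0.0042  0.0112]
```

View pics/s29.png

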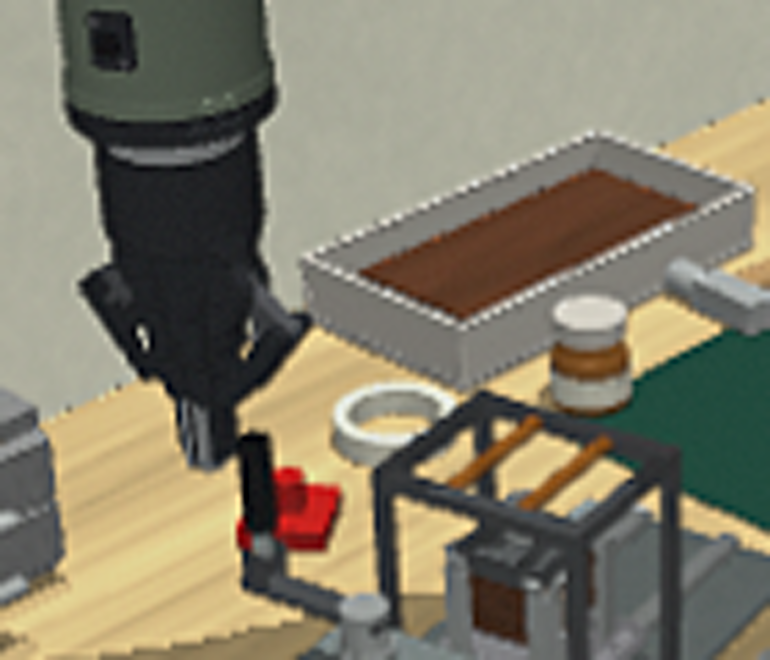

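>>> {"fn": "jog_arm", "kwargs": {
  "commands": [
    [0,-6,-3,0,0.004,0.01],
    [-0.4,-5.6,0,0,0,0],
    [-0.4,-5.6,0,0,0,0],
    [1.1,-5.5,0,0,0,0],
    [1.1,-5.5,0,0,0,0],
    [2.4,-5,0,0,0,0],
    [2.4,-5,0,0,0,0]
  ]
}}

```text
clock: 85.5
position: [0.5203, 0.2929, 0.1968]
tool_rot: [1.843, 1.565, 0.468]
force: [1.6, -0.2, 3.5]
grip_width: 0.0003
```

```bash
python3 - <<'E'
from h import *
fold()
shot('side','s30',(150,130,290,250),5.5)
E
```

```text
r 49.12291183344751 lat 0.5622527780324142 z 0.19684923273325658 F radial 1.5415721509913118 F [ 1.6164 -0.2208  3.4907] t 85.5 0.00031955697489758386
tilt [-0.0013 -0.0015 -0.0055]
```

View pics/s30.png

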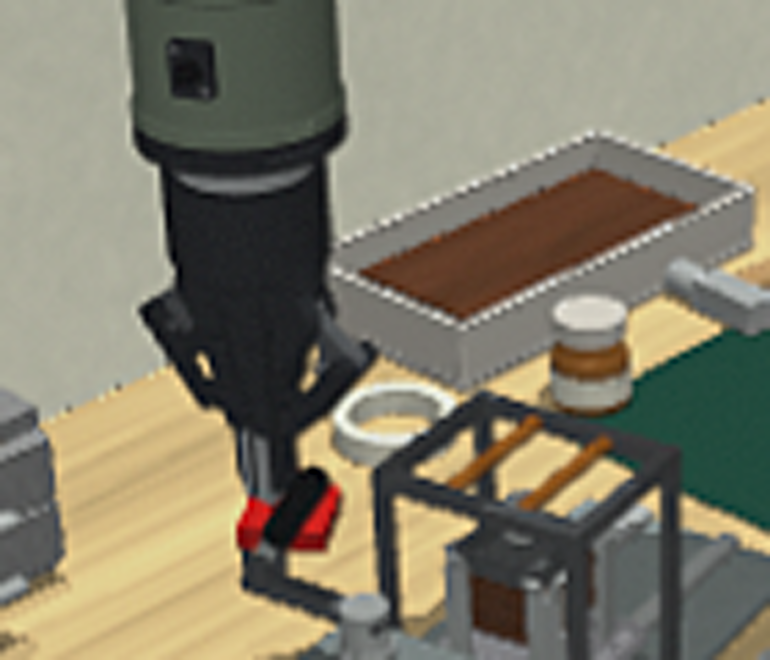

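>>> {"fn": "jog_arm", "kwargs": {
  "commands": [
    [3.5,-3.5,0,0,0,-0.004],
    [3.5,-3.3,0,0,0,0],
    [4.2,-3.2,0,0,0,0],
    [4.6,-3.1,0,0,0,0],
    [5,-2,0,0,0,0],
    [4,-1.5,0,0,0,0]
  ]
}}

```text
clock: 86.15
position: [0.5012, 0.2894, 0.1696]
tool_rot: [-2.71, 1.569, 2.2]
force: [-1.0, -0.1, 4.7]
grip_width: -0.0003
```

```bash
python3 - <<'E'
from h import *
fold()
shot('side','s31',(150,130,290,250),5.5)
E
```

```text
r 29.761652772859094 lat 0.9242691395061892 z 0.16961394283188627 F radial -0.9787766634266071 F [-0.9686 -0.148   4.6743] t 86.15 -0.00033908491887213145
tilt [-0.0006 -0.0014  0.0006]
```

View pics/s31.png

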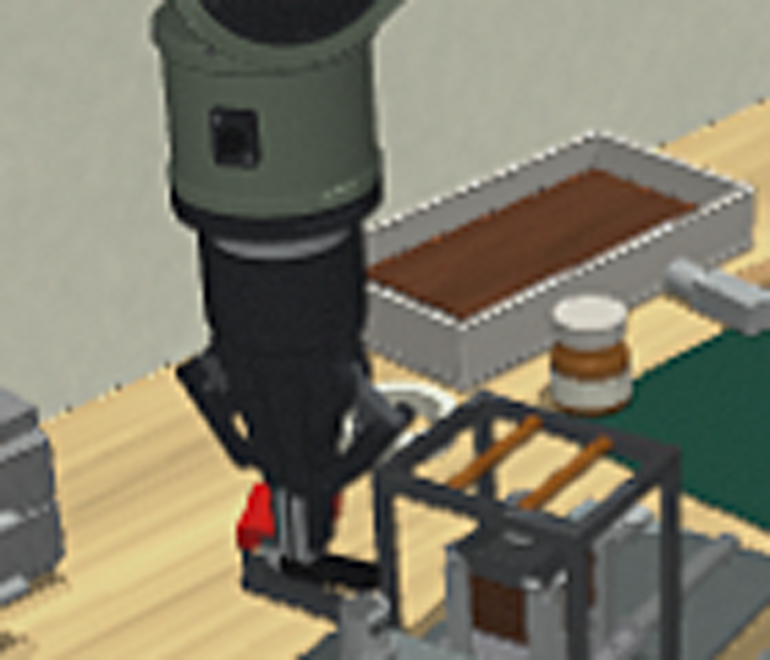

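>>> {"fn": "jog_arm", "kwargs": {
  "commands": [
    [2.5,-1,0,0,0,0],
    [2,0,0,0,0,0],
    [1,0,0,0,0,0]
  ]
}}

```text
clock: 86.5
position: [0.5001, 0.2902, 0.1647]
tool_rot: [2.883, 1.569, 1.51]
force: [-8.3, -3.7, 28.4]
grip_width: -0.0001
```

```bash
python3 - <<'E'
from h import *
fold()
E
```

```text
r 28.83358542814606 lat 1.857625858006543 z 0.16474473168639286 F radial -8.871054411656434 F [-8.3079 -3.6923 28.44  ] t 86.5 -6.064161540741344e-05
tilt [-0.0003 -0.0022 -0.0006]
```

>>> {"fn": "jog_arm", "kwargs": {
  "commands": [
    [-15,0,0,0,0,0],
    [-35,0,0,0,0,0],
    [-40,0,0,0,0,0],
    [-20,20,0,0,0,0],
    [0,40,0,0,0,0],
    [0,40,0,0,0,0],
    [0,30,0,0,0,0],
    [0,0,0,0,0,0],
    [0,0,0,0,0,0]
  ]
}}

```text
clock: 87.4
position: [0.6316, 0.3153, 0.2806]
tool_rot: [3.032, 1.569, 1.659]
force: [-0.9, 0.5, 0.3]
grip_width: 0.0001
```

```bash
python3 - <<'E'
from h import *
fold()
shot('side','s32',(150,150,330,290),4.3);shot('top','t32',(120,90,500,320),2.1);shot('side','s33',(0,100,560,420),1.4)
E
```

```text
r 162.65094692259467 lat 0.6591248328922147 z 0.2805750146636857 F radial -0.7984311970533946 F [-0.9238  0.5469  0.3473] t 87.4 7.773632534706128e-05
tilt [-0.0003 -0.0016 -0.0002]
```

View pics/s32.png

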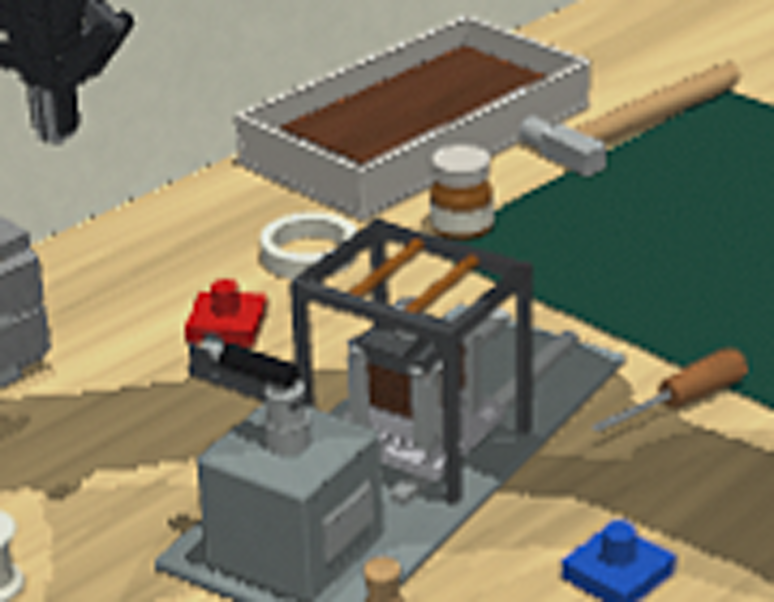

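View pics/t32.png

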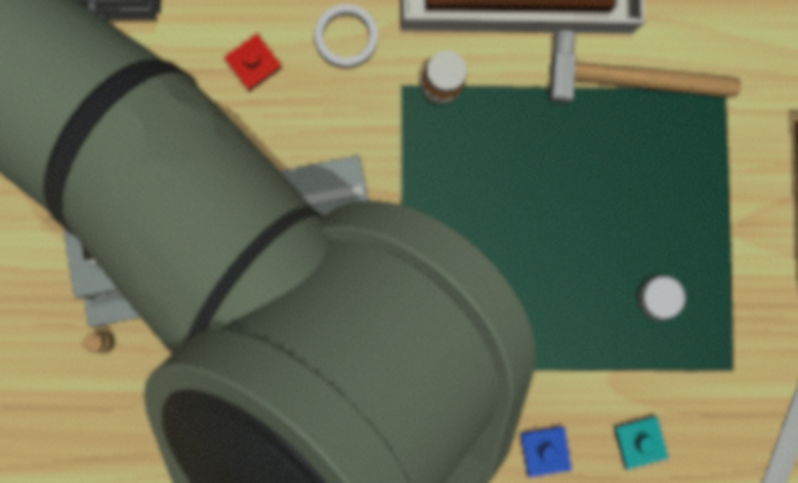

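```bash
python3 - <<'E'
from h import *
im=grab_frame('side')[:,:,::-1]; o=np.array([180,200]); k=8
z=cv2.resize(im[200:275,180:280],None,fx=k,fy=k,interpolation=cv2.INTER_CUBIC)
u=np.array([np.cos(YAW),np.sin(YAW)])
for a,b,h,col in((45,-7,.147,(0,255,0)),(45,-7,.1555,(0,255,255)),(60,0,.135,(255,0,0))):
    P=[[*(AX+r/1000*u),h] for r in(a,b)]; p=((proj('side',P)-o+.5)*k-.5).round().astype(int); cv2.line(z,tuple(map(int,p[0])),tuple(map(int,p[1])),col,1)
cv2.imwrite('pics/s34.png',z)
E
```

```text
(no output)
```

View pics/s34.png

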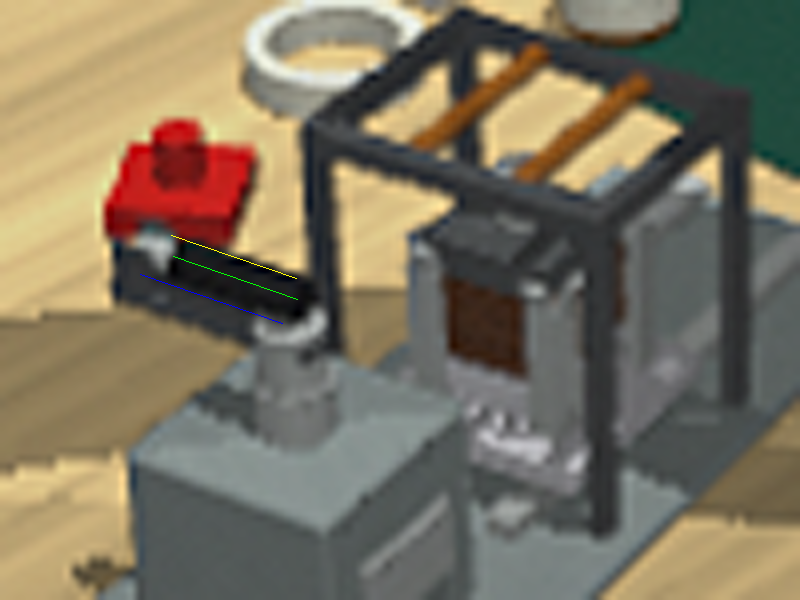

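```bash
python3 - <<'E'
from sq import *
z=cv2.imread('pics/s34.png'); o=np.array([180,200]); k=8
c=AX+.145*np.array([np.sin(YAW),-np.cos(YAW)]); print(c)
dl=np.array([-.0017,-.0017])*0
for z0,h,col in((.084,.016,(0,255,255)),(.03,.018,(0,255,0))):
    P=box(*(c+dl),YAW,z0,h); p=((proj('side',P)-o+.5)*k-.5).round().astype(int)
    for q in(p[:4],p[4:]): cv2.polylines(z,[q.reshape(-1,1,2)],True,col,1)
p=((proj('side',cyl(*c,.1,.022,.011))-o+.5)*k-.5).round().astype(int); cv2.polylines(z,[p[1::2].reshape(-1,1,2)],True,(255,0,255),1)
cv2.imwrite('pics/s35.png',z)
E
```

```text
[0.5007 0.1405]
```

View pics/s35.png

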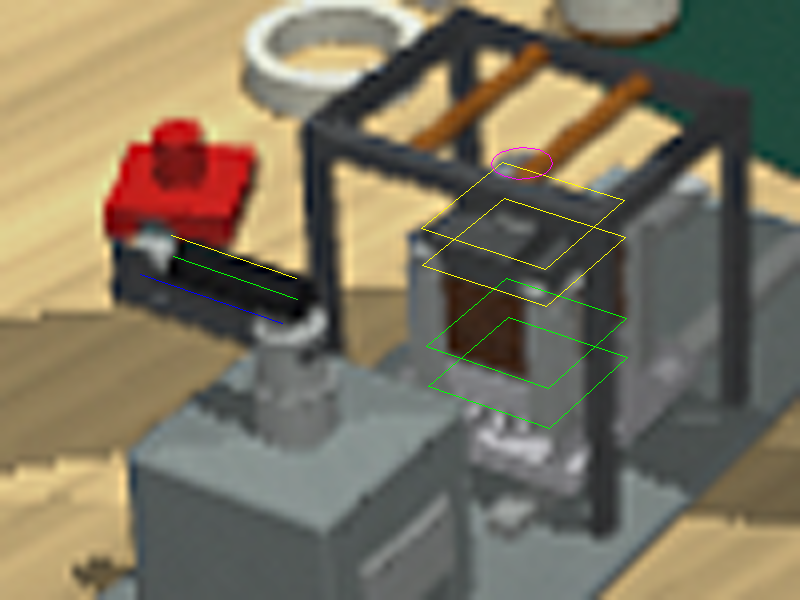

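```bash
python3 - <<'E'
from workcell import bot
print(bot.job_done())
E
```

```text
the job is handed in; nothing more can be done
None
```

The job is handed in at about 87 s of the 210 s allowed. I folded the crank handle upright and wound the empty carriage out to its stop. I stacked the base plate, all three heel lifts and then the weight in the pocket, wound the loaded carriage in to its stop, and folded the handle flat.

**Winding out:** the handle stopped at crank angle −0.05 rad with 27 N on it.

**Winding in:** it stopped at 12.59 rad with about 15 N, against about 4 N while turning freely.

**Folding flat:** it met its stop under 28 N. In the last picture the handle lies flat over the arm.

**Stack:** no piece jammed on its way into the pocket. The last picture shows the lifts and weight in the pocket under the lamp.

**Other things on the table:** the jar, tin, mallet, awl, tape, slicker and the red, blue and turquoise look-alikes stand where they were in the last pictures. I did not check the spool closely.

**What went wrong or disagreed:**
- My first try at folding the handle up slipped off partway, so I pushed it to its stop with closed fingers.
- The two cameras disagreed by about 2 to 6 mm. I used positions measured with the gripper instead, taking hold of each piece from both directions.
- In the last side picture the weight shows about 1.5 pixels (roughly 4 mm) from where I computed it. I put that down to the camera offset and did not confirm it another way.
- The arm covered the top camera's view of the carriage at the end, so the final check of the stack rests on the side camera alone.

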